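# Demagnetise a batch of flask bottoms

## Robot

A 6-joint arm with a two-finger parallel gripper is mounted at the origin on the work surface. World frame = base frame: x ahead of the robot, y to its left, z up, the work surface at z = 0. Lengths are in mm, angles in degrees, forces in N, time in s.
With the tool pointing down it reaches from about 425 to 925 mm from the base axis. Payload 12.5 kg.
Tool frame: the origin (TCP) lies on the centre line of the jaws, within the pads' length; the fingertips stand 11 mm ahead of it and the grasp point (between the pads) lies 8 mm behind it; z points along the fingers, x is the direction in which the jaws open and shut, and the axes are right-handed (so a half turn about z gives the same grasp; the last joint's range is limited). The gripper opens to 85 mm and grips with 20 to 120 N. Pads are 22 mm wide; open, the fingers measure 114 mm over their backs; the gripper's body (76 mm by 85 mm) begins 54 mm behind the grasp point. The pads swing forward as they close: fully open they stand 13 mm farther back than shut.
Start: joints at [-77.384, 28.126, 89.318, -0, 62.55, -6.05], TCP at [200.065, -592.133, 206.527] pointing down, gripper open.
Joint ranges: [-177.58, 177.58], [-47.91, 125.51], [2.72, 160], [-65.01, 245.01], [3.68, 167.84], [-153.87, 153.87]. Speed limits (degrees/s): [127.2, 127.2, 159.86, 180, 180, 180].

## Interface

Orientations are given as [roll, pitch, yaw] about the fixed x, y, z axes, in that order (R = Rz(yaw) Ry(pitch) Rx(roll)).
In Python, from station import env gives the robot as it stands.
- The arm moves only by the tool servo_tool, never from a script. Its argument "increments" is a list of rows, each an object of numbers: "grip": the opening, from -1 (shut) to 1 (fully open); "tx", "ty", "tz": the shift along the tool's x, y, z as a fraction of full scale; "spin": the turn about the tool's z as a fraction of full scale. A call has 1 to 10 rows; each row shifts and turns the commanded pose from where the row before left it, along the tool's axes as they then stand; what a row does not reach is not made up. Full scale, the value 1, is 6 cm for a shift and 5 degrees for a turn. A row lasts 1/8 s, in which the tool goes at most 62.5 mm and 10.7 degrees, less where a joint would pass 70% of its speed; a pose out of reach is approached as far as the arm can. A call with a number of a shift or a turn outside -1 to 1 is refused whole. A call with a gripper value outside its range is refused whole. The fingers move at their own pace and stop on an object; "force" is the grip in N (left out, the last holds). Time passes only in rows, so rows that do not move let the fingers close. It gives the time, the measured TCP pose, the force and the opening at its end, in the units of the state.
- env.get_state(): the state, without advancing time (a new reading comes with each control period).
- env.snapshot(name): name is "side" or "top"; returns the picture (384x512x3 uint8, red, green, blue); there is no depth.
- env.get_calibration(name): a dict with "vertical_fov" (degrees; the focal length in pixels is half the picture's height over the tangent of half this angle, whatever the lens; pixels are square), "cx", "cy" (the principal point, pixels), "R" (3x3) and "t" (3): a world point X has camera coordinates R X + t. Camera axes: x right, y down, z forward; pixel columns grow to the right and rows downward; lengths in mm; the calibration is good to about 2 mm. A picture is of the moment at which its call begins. get_calibration takes no time and is no camera call.
- env.hand_in(): hands the job in, once; it reports no verdict.
The state is a dict: "t": time; "joint_positions": joint angles; "qvel": joint speeds; "effort": joint torques, N m; "position": TCP position; "eef_rot": TCP orientation; "ft_force": force on the tool from outside, world axes, zero at the start; "torque": the same for the moment, N m; "grip_width": finger opening in mm.
Only numpy, scipy, OpenCV 4.12 (cv2) and the standard library are available. Lean on these libraries where they do the work, as an engineer would, in place of code of your own. Each camera call takes 0.05 s, during which the arm holds its last target.

## Task

Demagnetise the stamped flask bottoms lying on the bench so that they weld cleanly: stack all of them rim down on the pole of the demagnetiser, close its scissor clamp round the stack until the ratchet locks and holds by itself, and turn the sunken trim knob to the long mark. Then, with the stack locked, press the green start button right in; afterwards press the handle nearer the robot down by its ring to free the ratchet so that the clamp springs open, and set all the bottoms rim down in the crate. Leave the knob on its mark and everything else on the bench where it is.

Things in the scene. Friction and masses are not known exactly. Their poses are not given: they have to be found in the camera images.
- machine: bench demagnetiser, fixed. Origin on the bench under the clamp's pivot; x runs along the clamp from the handles (-x) to jaws and pole (+x), z up. Bed 12 mm high (x -100 to 145, y -60 to 60 mm); beige console 70 mm high at x -125 to 125, y -65 to -205 mm, on the side away from the robot. The clamp lies level, 54 to 62 mm above the bench; its rings overhang the bed.
- seat (a point): centre of the flat top of the round pole (60 mm across, 34 mm above the bench, 105 mm from the pivot) where the bottoms are stacked; axes as the machine's. A tapered spigot on it (3 mm high, 47 to 41 mm across) enters the lowest bottom's hollow; each next bottom sits 12 mm higher, over the boss below. Four 5 mm guide pins (x +-32, y +-19 mm from here) stand to 82 mm above the bench, 5 mm clear of a bottom.
- jaws (a point): centre of the space between the jaws, on the pole's axis, 59 mm above the bench; axes as the machine's. The jaw pads stand 36 to 82 mm above the bench; open, they leave about 7 mm free on the +y and -y sides of a bottom. Along x the space between the guide pins is free (32 mm wide), so hold a bottom across x, fingers towards +x and -x.
- shanks (a point): mid-way between the clamp's two handle shanks, 72 mm from the pivot, 58 mm above the bench; axes as the machine's. Squeeze both shanks here along y, with 20 to 40 N: each is 8 mm wide and high, over both 45 mm when open, 25 mm fully closed. They pivot freely and centre themselves between the fingers. Toothed bars cross between them 90 to 100 mm from the pivot: keep clear.
- clamp_pin (a point): top of the clamp's pivot pin, 67 mm above the bench. The handles spring open by themselves; a ratchet of two catches holds them shut, and either is good: ring centres are 75 mm apart when open, 53 mm at the first catch, 43 mm at the second, 40 mm fully closed.
- ring_a (a point): top of the middle of handle a's finger ring (31 mm across, 6 mm thick; +y handle, nearer the robot), 61 mm above the bench. Its toothed bar is the lower one: to unlock, press this ring straight down (sideways to the scissor plane) 5 to 8 mm with about 4 to 10 N; the teeth part and the handles spring open. It stops about 9 mm down.
- ring_b (a point): top of the middle of handle b's finger ring (31 mm across, 6 mm thick; -y handle, nearer the console), 61 mm above the bench. Pressing it does not unlock the ratchet.
- trim (a joint): angle of the black field-trim knob, rad, 0 to 2.6, growing as it turns clockwise seen from above; 1.3 when its white pointer end points at the long thick mark on the console (straight towards the console's far edge, machine -y). Light friction; stays where it is left.
- trim_bar (a point): middle of the trim knob's grip bar, which is 34 mm long along this point's x (the white pointer line is at its +x end), 10 mm thick and 17 mm high, from 49 to 66 mm above the bench. The knob stands in a round well 74 mm across, sunk 24 mm into the console's top; a 34 mm skirt 3 mm high lies under the bar, its top at 49 mm.
- start (a joint): travel of the green start button, m: 0 out, 0.006 fully in; springs back. About 5 N presses it fully in; it counts as pressed beyond 0.004.
- start_top (a point): centre of the top of the green start button, 32 mm across, on the console beside the knob's well; pressed straight down. 92 mm above the bench when out.
- bottom_1_mid (a point): loose stamped steel flask bottom: round dish 60 mm across, 12 mm high, open below (rim 2.5 mm thick, hollow 54 mm wide, 9 mm deep); a tapered boss, 47 to 41 mm across, stands 3 mm above its flat top; about 60 g. Point on its axis 6 mm above the rim's lower edge; z points out of the boss side: z up is rim down. Starts rim down on the bench. None if absent from this batch.
- bottom_2_mid (a point): loose stamped steel flask bottom: round dish 60 mm across, 12 mm high, open below (rim 2.5 mm thick, hollow 54 mm wide, 9 mm deep); a tapered boss, 47 to 41 mm across, stands 3 mm above its flat top; about 60 g. Point on its axis 6 mm above the rim's lower edge; z points out of the boss side: z up is rim down. Starts rim down on the bench. None if absent from this batch.
- bottom_3_mid (a point): loose stamped steel flask bottom: round dish 60 mm across, 12 mm high, open below (rim 2.5 mm thick, hollow 54 mm wide, 9 mm deep); a tapered boss, 47 to 41 mm across, stands 3 mm above its flat top; about 60 g. Point on its axis 6 mm above the rim's lower edge; z points out of the boss side: z up is rim down. Starts rim down on the bench. None if absent from this batch.
- bottom_4_mid (a point): loose stamped steel flask bottom: round dish 60 mm across, 12 mm high, open below (rim 2.5 mm thick, hollow 54 mm wide, 9 mm deep); a tapered boss, 47 to 41 mm across, stands 3 mm above its flat top; about 60 g. Point on its axis 6 mm above the rim's lower edge; z points out of the boss side: z up is rim down. Starts rim down on the bench. None if absent from this batch.
- crate: cream slatted crate for the treated bottoms, fixed: 270 mm along its x, 230 mm along its y, walls 55 mm high and 6 mm thick, inner floor 6 mm above the bench; origin under its centre.
- flask_1: bystander: a finished flask, 62 mm across, 134 mm tall, standing behind the bottoms; origin under its centre
- flask_2: bystander: a second such flask, 62 mm across, 134 mm tall, beyond the crate; origin under its centre
- cover: bystander: a flat stamped cover, 96 mm across and 8 mm high, larger than a flask bottom and without hollow, lying near the bottoms; not part of the batch; origin under its centre
- marker: bystander: a black marker pen lying in front of the machine, 120 mm long along its x, 16 mm thick; origin under its centre
- wrench: bystander: a steel wrench lying flat in front of the machine, 180 mm long along its x, 38 mm wide, 8 mm thick; origin under its centre
- gauge: bystander: a steel plug gauge lying in front of the machine, 130 mm long along its x, 28 mm thick; origin under its centre
- paste: bystander: a white jar of polishing paste, 60 mm across, 75 mm tall, behind the bottoms; origin under its centre
There are look-alikes about, which are no part of the job. Leave any red or yellow look-alike of the part that bears bottom_4_mid alone.

How it is judged (in metres and radians):
On the way, in this order (a step that is already met when the one before it is completed fails the run):
1. all the bottoms are stacked rim down on the pole and the clamp is locked round them by its ratchet, with the robot's hand off it (horizontal distance between each of bottom_1_mid, bottom_2_mid, bottom_3_mid, bottom_4_mid and seat below 0.01 m and angle between each of bottom_1_mid, bottom_2_mid, bottom_3_mid, bottom_4_mid's own z axis and vertical below 0.12 rad and z of bottom_1_mid in the frame of seat between 0 and 0.05 m and z of bottom_2_mid in the frame of seat between 0 and 0.05 m and z of bottom_3_mid in the frame of seat between 0 and 0.05 m and z of bottom_4_mid in the frame of seat between 0 and 0.05 m and horizontal distance between ring_a and ring_b below 0.057 m and contact force between each of the arm, the fingers and machine below 0.3 N), for 0.4 s.
2. the start button is pressed while the stack is locked in the clamp and the trim knob is on its mark (value of joint start above 0.004 m and horizontal distance between each of bottom_1_mid, bottom_2_mid, bottom_3_mid, bottom_4_mid and seat below 0.01 m and angle between each of bottom_1_mid, bottom_2_mid, bottom_3_mid, bottom_4_mid's own z axis and vertical below 0.12 rad and z of bottom_1_mid in the frame of seat between 0 and 0.05 m and z of bottom_2_mid in the frame of seat between 0 and 0.05 m and z of bottom_3_mid in the frame of seat between 0 and 0.05 m and z of bottom_4_mid in the frame of seat between 0 and 0.05 m and horizontal distance between ring_a and ring_b below 0.057 m and value of joint trim between 1.15 and 1.45 rad), for 0.05 s.
3. the ratchet is released and the clamp has sprung open (horizontal distance between ring_a and ring_b above 0.068 m), for 0.3 s.
At the end, for the whole second after the job is handed in: every bottom lies rim down (within 0.35 rad) and at rest inside the crate, the clamp is open (ring centres more than 68 mm apart) and the trim knob is within 0.15 rad of its mark (x of bottom_1_mid in the frame of crate between -0.125 and 0.125 m and y of bottom_1_mid in the frame of crate between -0.105 and 0.105 m and z of each of bottom_1_mid, bottom_2_mid, bottom_3_mid, bottom_4_mid in the frame of crate below 0.045 m and angle between each of bottom_1_mid, bottom_2_mid, bottom_3_mid, bottom_4_mid's own z axis and vertical below 0.35 rad and linear speed of each of bottom_1, bottom_2, bottom_3, bottom_4 below 0.02 m/s and x of bottom_2_mid in the frame of crate between -0.125 and 0.125 m and y of bottom_2_mid in the frame of crate between -0.105 and 0.105 m and x of bottom_3_mid in the frame of crate between -0.125 and 0.125 m and y of bottom_3_mid in the frame of crate between -0.105 and 0.105 m and x of bottom_4_mid in the frame of crate between -0.125 and 0.125 m and y of bottom_4_mid in the frame of crate between -0.105 and 0.105 m and value of joint trim between 1.15 and 1.45 rad and horizontal distance between ring_a and ring_b above 0.068 m); the robot touches nothing.
It fails at once if a standing flask or the jar is knocked over (angle between any of flask_1, flask_2, paste's own z axis and vertical above 0.5 rad).
It fails at once if a bystander is pushed more than 40 mm from its place (distance of any of flask_1, flask_2, cover, marker, wrench, gauge, paste from where it was at the start of the episode above 0.04 m).
Of bottom_1, bottom_2, bottom_3, bottom_4 only 2 to 4 are there at a start; the rules pass over those that are not, and their reading is None.
At some moment in a run one of bottom_1, bottom_2, bottom_3, bottom_4 may be knocked a few centimetres aside while the robot is not near it.
It also fails if it takes over 210 s, if anything falls off the work surface, if the arm or the gripper's body presses on something with over 40 N, if the wrist force passes 120 N, or if a joint passes its speed limit or range.

## Working session

There is one attempt and no reset: what is moved stays moved. The work goes in short steps, Python scripts to look and compute and a tool call to move; the robot and the scene stay as the last step left them, time stands still between calls to the robot, and variables do not carry over. Pictures are saved under pics/ and viewed, and the job is handed in when it is done.

Besides the shell and the picture viewer there is one more tool, called after "Request:" as name(argument=value, ...), one argument or row to a line, values as JSON. servo_tool: Moves the arm, as the interface text tells. Shift numbers are shares of 6 cm and turn numbers shares of 5 degrees, none past 1 either way. Its arguments: {"type":"object","properties":{"increments":{"type":"array","items":{"type":"object","properties":{"grip":{"type":"number"},"tx":{"type":"number","minimum":-1,"maximum":1},"ty":{"type":"number","minimum":-1,"maximum":1},"tz":{"type":"number","minimum":-1,"maximum":1},"spin":{"type":"number","minimum":-1,"maximum":1}}}},"force":{"type":"number"}},"required":["increments"]}

```bash
ls; mkdir -p pics
python3 - <<'E'
from station import env
import cv2,numpy as np
s=env.get_state();print(s)
for n in("side","top"):
    print(n,env.get_calibration(n))
    im=env.snapshot(n);cv2.imwrite(f"pics/{n}0.png",cv2.resize(im[:,:,::-1],(800,600),interpolation=cv2.INTER_CUBIC))
    cv2.imwrite(f"pics/{n}0_raw.png",im[:,:,::-1])
E
```

```text
pics
{'t': 0.0, 'joint_positions': array([-7.73845547e+01,  2.81663762e+01,  8.93516038e+01, -6.52894516e-04,
        6.25503397e+01, -6.05041874e+00]), 'qvel': array([0.01478487, 0.06186778, 0.06413017, 0.00852599, 0.02812875,
       0.05053295]), 'effort': array([ 5.57356780e-04, -6.18462825e+01, -2.61593378e+01,  1.92216623e-05,
        4.12001362e-03,  1.02113952e-05]), 'position': array([ 199.98986331, -591.85342378,  205.89471011]), 'eef_rot': array([-1.79993375e+02,  6.80001268e-02, -7.13338307e+01]), 'ft_force': array([-0.48972917,  0.28067333, -0.29100748]), 'torque': array([ 0.06971612,  0.01599224, -0.00661209]), 'grip_width': 85.59409150026715}
side {'vertical_fov': 50.22462628880979, 'cx': 261.99246947653836, 'cy': 191.4890388397988, 'R': array([[-0.98039318, -0.19637304, -0.016335  ],
       [-0.10376642,  0.58496643, -0.80439219],
       [ 0.16751637, -0.7869256 , -0.59387403]]), 't': array([ 481.10391626,   62.94704359, 1309.82164992])}
top {'vertical_fov': 44.55990995212852, 'cx': 250.52426964200575, 'cy': 191.94616476964882, 'R': array([[-0.0295836 , -0.99923442, -0.02560062],
       [-0.98386357,  0.0336308 , -0.17573117],
       [ 0.1764576 ,  0.01998876, -0.98410526]]), 't': array([ 122.58307952,  474.40118078, 1304.0386264 ])}
```

View pics/top0.png

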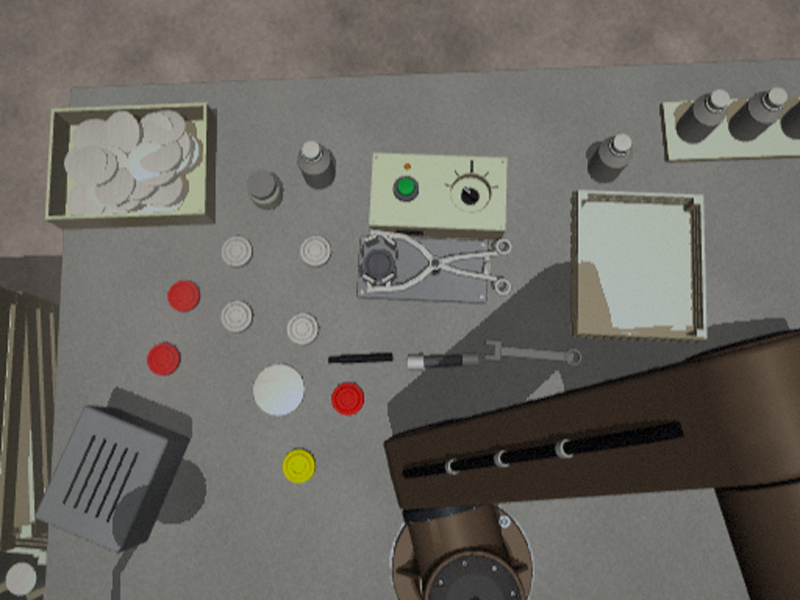

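View pics/side0.png

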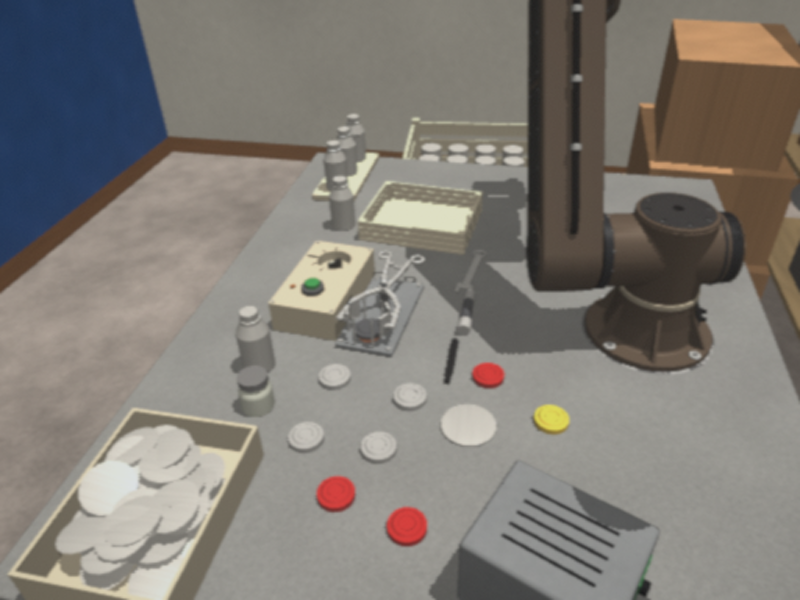

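Candidates in the top view (800×600):
- Grey dishes at (237,251), (315,250), (237,317) and (303,328). These are the bottoms.
- Red look-alikes at (184,296), (164,359) and (348,398), a yellow one at (299,466), the large plain cover at (278,389), and discs in the left box. I leave all of these alone.

Next I check this in close crops.

```bash
cat > h.py <<'E'
import numpy as np,cv2
from station import env
def cal(n):
    c=env.get_calibration(n);return 192/np.tan(np.radians(c["vertical_fov"]/2)),c["cx"],c["cy"],np.array(c["R"]),np.array(c["t"])
def ray(n,u,v):
    f,cx,cy,R,t=cal(n);d=R.T@np.array([(u-cx)/f,(v-cy)/f,1]);return -R.T@t,d
def back(n,u,v,z):
    o,d=ray(n,u,v);return (o+d*(z-o[2])/d[2]).round(1)
def proj(n,X):
    f,cx,cy,R,t=cal(n);p=R@np.array(X,float)+t;return np.array([cx+f*p[0]/p[2],cy+f*p[1]/p[2]])
def tri(a,b):
    (o1,d1),(o2,d2)=ray("top",*a),ray("side",*b)
    A=np.stack([d1,-d2],1);s=np.linalg.lstsq(A,o2-o1,rcond=None)[0]
    return ((o1+d1*s[0]+o2+d2*s[1])/2).round(1),np.linalg.norm(o1+d1*s[0]-o2-d2*s[1]).round(1)
def crop(im,u0,v0,u1,v1,name,k=None):
    c=im[v0:v1,u0:u1,::-1] if True else 0
    k=k or min(800/(u1-u0),600/(v1-v0)); k=int(k)
    cv2.imwrite("pics/"+name,cv2.resize(np.ascontiguousarray(c),None,fx=k,fy=k,interpolation=cv2.INTER_CUBIC));print(name,"scale",k)
def st():
    s=env.get_state();print({k:np.round(s[k],2) for k in("t","position","eef_rot","ft_force","grip_width","joint_positions")})
E
python3 - <<'E'
from h import *
im=cv2.imread("pics/top0_raw.png")[:,:,::-1]
crop(im,225,90,345,200,"c_machine.png")
crop(im,95,140,235,270,"c_bot.png")
im=cv2.imread("pics/side0_raw.png")[:,:,::-1]
crop(im,165,145,285,235,"c_side.png")
E
```

```text
c_machine.png scale 5
c_bot.png scale 4
c_side.png scale 6
```

View pics/c_machine.png

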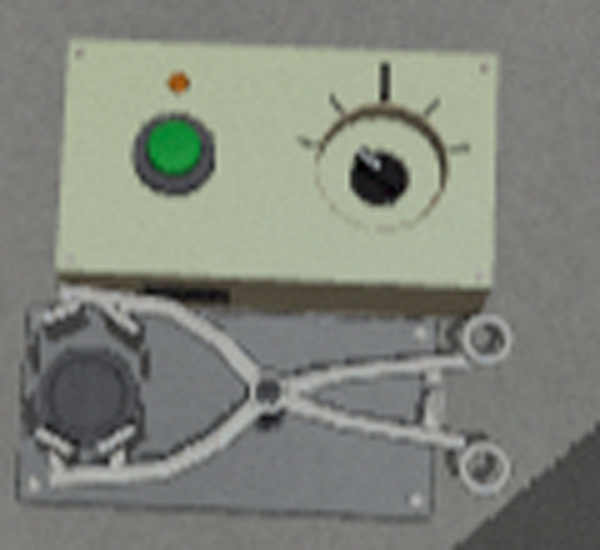

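View pics/c_bot.png

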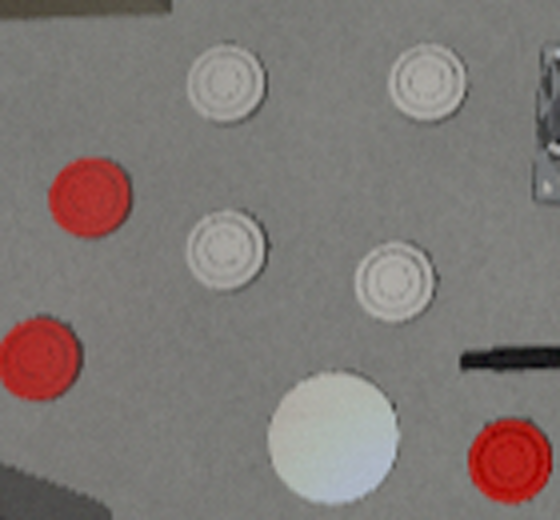

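View pics/c_side.png

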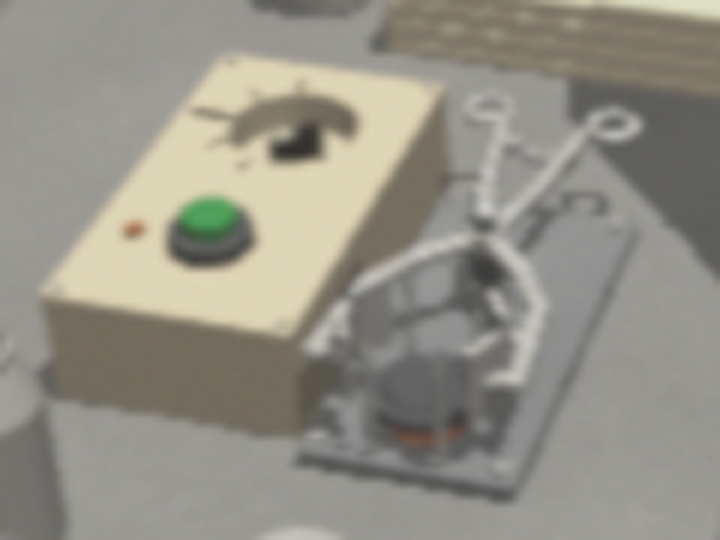

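```bash
cat > m.py <<'E'
from h import *
from scipy.optimize import least_squares
def S(u,v,k,u0,v0): return ((u+.5)/k-.5+u0,(v+.5)/k-.5+v0)
mp=lambda u,v:S(u,v,5,225,90)
sp=lambda u,v:S(u,v,6,165,145)
obs=[("top",mp(70,40),(125,-205,70)),("top",mp(498,54),(-125,-205,70)),("top",mp(57,271),(125,-65,70)),("top",mp(493,286),(-125,-65,70)),
("top",mp(17,500),(145,60,12)),("top",mp(431,516),(-100,60,12)),("top",mp(268,390),(0,0,67)),("top",mp(90,392),(105,0,37)),
("side",sp(226,54),(-125,-205,70)),("side",sp(444,88),(-125,-65,70)),("side",sp(44,295),(125,-205,70)),("side",sp(302,338),(125,-65,70)),("side",sp(510,496),(145,60,12))]
def W(p,X): 
    c,s=np.cos(p[2]),np.sin(p[2]);return np.array([p[0]+c*X[0]-s*X[1],p[1]+s*X[0]+c*X[1],X[2]])
f=lambda p:np.concatenate([proj(n,W(p,X))-np.array(uv) for n,uv,X in obs])
if __name__=="__main__":
    r=least_squares(f,[700,0,np.pi/2]);print(r.x,np.degrees(r.x[2]));print(r.fun.reshape(-1,2).round(2))
    p=r.x
    for nm,X in dict(seat=(105,0,34),shanks=(-72,0,58),pin=(0,0,67)).items(): print(nm,W(p,X).round(1))
    print("ringb",back("top",*mp(485,340),61),"ringa",back("top",*mp(485,467),61),"btn",back("top",*mp(176,147),92),"btn tri",tri(mp(176,147),sp(211,217)))
    print("knob bar mid",back("top",*mp(379,178),66),"well c",back("top",*mp(382,167),70), "marker", back("top",*mp(385,83),70))
    bp=lambda u,v:S(u,v,4,95,140)
    for u,v in [(226,82),(428,81),(226,249),(395,281),(334,437)]: print(back("top",*bp(u,v),14))
    T=lambda u,v:S(u,v,600/384,0,0)
    for n,u,v,z in [("red3",348,398,14),("flask1",312,150,134),("paste",264,183,75),("flask2",622,141,134),("crTL",580,192,55),("crTR",704,196,55),("crBL",578,336,55),("crBR",704,337,55),("gaugeL",408,361,14),("wrL",488,350,8),("wrR",580,357,8),("gaugeR",478,361,14),("mkL",328,358,14),("mkR",392,357,14)]:
        print(n,back("top",*T(u,v),z))
E
python3 m.py
```

```text
[540.55859084  25.37826833   1.492819  ] 85.53222801335997
[[-0.2   0.05]
 [-0.02  0.37]
 [-0.17  0.05]
 [-0.05  0.53]
 [-0.1   0.34]
 [ 0.38  0.73]
 [ 0.26  0.33]
 [-0.49  0.77]
 [-0.57  0.03]
 [-0.18 -0.58]
 [-0.88 -0.12]
 [-2.3  -0.44]
 [ 0.67 -1.49]]
seat [548.7 130.1  34. ]
shanks [534.9 -46.4  58. ]
pin [540.6  25.4  67. ]
ringb [567.9 -99.4  61. ] ringa [493.8 -95.3  61. ] btn [679.5  73.8  92. ] btn tri (array([679.6,  73.5,  87.4]), np.float64(2.8))
knob bar mid [665.2 -43.1  66. ] well c [670.4 -44.8  70. ] marker [721.2 -49.   70. ]
[590.2 402.6  14. ]
[585.6 251.   14. ]
[463.7 401.6  14. ]
[435.8 277.   14. ]
[323.5 322.1  14. ]
red3 [303.3 193.9  14. ]
flask1 [739.  239.8 134. ]
paste [701.7 337.5  75. ]
flask2 [ 733.9 -310.2  134. ]
crTL [ 668.5 -249.2   55. ]
crTR [ 652.1 -476.6   55. ]
crBL [ 399.3 -225.6   55. ]
crBR [ 390.1 -449.3   55. ]
gaugeL [367.9  81.2  14. ]
wrL [384.2 -68.2   8. ]
wrR [ 365.7 -237.3    8. ]
gaugeR [363.8 -48.1  14. ]
mkL [378.3 229.7  14. ]
mkR [376.3 110.7  14. ]
```

```bash
cat >> h.py <<'E'
def plan(x,y,z,yaw=None):
    s=env.get_state();p=s["position"];w=s["eef_rot"][2];a=np.radians(w)
    d=np.array([x,y,z])-p
    t=np.array([np.cos(a)*d[0]+np.sin(a)*d[1],np.sin(a)*d[0]-np.cos(a)*d[1],-d[2]])/60
    print("pos",p.round(1),"yaw",round(w,2),"units tx,ty,tz",t.round(3),"spin",None if yaw is None else round(-((yaw-w+180)%360-180)/5,3),"F",s["ft_force"].round(1),"w",round(s["grip_width"],1),"t",round(s["t"],2))
E
python3 -c "
from m import *
o=[q for q in obs if q[0]=='top']
f2=lambda p:np.concatenate([proj(n,W(p,X))-np.array(uv) for n,uv,X in o])
r=least_squares(f2,[540,25,1.5]);print(r.x,np.degrees(r.x[2]),r.fun.round(2),W(r.x,(105,0,34)),W(r.x,(-72,0,58)))
"
```

```text
[541.7532789   25.16012473   1.49337574] 85.56412719660173 [-0.17 -0.32 -0.01 -0.05 -0.12 -0.33 -0.01  0.09 -0.03 -0.04  0.44  0.3
  0.32 -0.08 -0.43  0.39] [549.87432186 129.84559966  34.        ] [536.18456373 -46.62420093  58.        ]
```

Request:
servo_tool(
  increments=[
    {"spin": 0.926,"grip": 1},
    {"spin": 0.926},
    {"spin": 0.926},
    {"spin": 0.926},
    {"spin": 0.926},
    {},
  ],
)

```text
invalid input at $.increments[0]: expected keys grip, tx, ty, tz, spin
```

Request:
servo_tool(
  increments=[
    {"spin": 0.926,"grip": 1,"tx": 0,"ty": 0,"tz": 0},
    {"spin": 0.926,"grip": 1,"tx": 0,"ty": 0,"tz": 0},
    {"spin": 0.926,"grip": 1,"tx": 0,"ty": 0,"tz": 0},
    {"spin": 0.926,"grip": 1,"tx": 0,"ty": 0,"tz": 0},
    {"spin": 0.926,"grip": 1,"tx": 0,"ty": 0,"tz": 0},
  ],
)

```text
t: 0.72
position: [200.0, -591.9, 206.1]
eef_rot: [180.0, 0.0, -94.6]
ft_force: [0.2, 0.0, -0.1]
grip_width: 85.2
```

```bash
python3 -c "
from h import *
plan(560,-300,200,-94.46)"
```

```text
pos [ 200.  -591.9  206.1] yaw -94.63 units tx,ty,tz [-5.334 -5.587  0.102] spin -0.034 F [ 0.2  0.  -0.1] w 85.2 t 0.72
```

Request:
servo_tool(
  increments=[
    {"spin": -0.034,"grip": 1,"tx": -0.667,"ty": -0.7,"tz": 0},
    {"spin": 0,"grip": 1,"tx": -0.667,"ty": -0.7,"tz": 0},
    {"spin": 0,"grip": 1,"tx": -0.667,"ty": -0.7,"tz": 0},
    {"spin": 0,"grip": 1,"tx": -0.667,"ty": -0.7,"tz": 0},
    {"spin": 0,"grip": 1,"tx": -0.667,"ty": -0.7,"tz": 0},
    {"spin": 0,"grip": 1,"tx": -0.667,"ty": -0.7,"tz": 0},
    {"spin": 0,"grip": 1,"tx": -0.667,"ty": -0.7,"tz": 0},
    {"spin": 0,"grip": 1,"tx": -0.667,"ty": -0.7,"tz": 0},
  ],
)

```text
t: 1.72
position: [560.6, -296.8, 206.3]
eef_rot: [180.0, 0.0, -94.3]
ft_force: [0.2, -1.3, -0.1]
grip_width: 85.3
```

Request:
servo_tool(
  increments=[
    {"spin": 0,"grip": 1,"tx": -0.9,"ty": 0,"tz": 0},
    {"spin": 0,"grip": 1,"tx": -0.9,"ty": 0,"tz": 0},
    {"spin": 0,"grip": 1,"tx": -0.9,"ty": 0,"tz": 0},
    {"spin": 0,"grip": 1,"tx": -0.9,"ty": 0,"tz": 0},
    {"spin": 0,"grip": 1,"tx": -0.9,"ty": 0,"tz": 0},
    {"spin": 0,"grip": 1,"tx": -0.9,"ty": 0,"tz": 0},
    {"spin": 0,"grip": 1,"tx": -0.9,"ty": 0,"tz": 0},
    {"spin": 0,"grip": 1,"tx": -0.9,"ty": 0,"tz": 0},
    {"spin": 0,"grip": 1,"tx": -0.9,"ty": 0,"tz": 0},
    {"spin": 0,"grip": 1,"tx": -0.9,"ty": 0,"tz": 0},
  ],
)

```text
t: 2.98
position: [599.7, 242.0, 206.2]
eef_rot: [180.0, -0.0, -94.3]
ft_force: [0.1, -0.1, 0.5]
grip_width: 85.2
```

```bash
python3 -c "
from h import *
plan(586,251,80,-94.46);st()
im=env.snapshot('top');crop(im,95,90,345,270,'t1.png')
im=env.snapshot('side');crop(im,90,100,390,325,'s1.png')
"
```

```text
pos [599.7 242.  206.2] yaw -94.31 units tx,ty,tz [-0.133  0.239  2.104] spin 0.029 F [ 0.1 -0.1  0.5] w 85.2 t 2.98
{'t': np.float64(2.98), 'position': array([599.73, 241.97, 206.21]), 'eef_rot': array([ 1.7998e+02, -2.0000e-02, -9.4310e+01]), 'ft_force': array([ 0.07, -0.11,  0.49]), 'grip_width': np.float64(85.2), 'joint_positions': array([ 1.6130e+01,  2.9950e+01,  8.6050e+01, -1.0000e-02,  6.4020e+01,
        1.1045e+02])}
t1.png scale 3
s1.png scale 2
```

Request:
servo_tool(
  increments=[
    {"spin": 0.03,"grip": 1,"tx": -0.133,"ty": 0.239,"tz": 0.8},
    {"spin": 0,"grip": 1,"tx": 0,"ty": 0,"tz": 0.8},
    {"spin": 0,"grip": 1,"tx": 0,"ty": 0,"tz": 0.5},
    {"spin": 0,"grip": 1,"tx": 0,"ty": 0,"tz": 0.33},
  ],
)

```text
t: 3.58
position: [585.6, 248.5, 58.7]
eef_rot: [179.9, -0.1, -94.5]
ft_force: [0.2, -0.0, 1.1]
grip_width: 85.3
```

```bash
python3 -c "
from h import *
plan(586,251,11,-94.46)
im=env.snapshot('top');crop(im,95,90,345,270,'t1.png')
im=env.snapshot('side');crop(im,180,190,280,265,'s1.png')
print(proj('side',(586,251,0)),proj('side',env.get_state()['position']+[0,0,-11]))
"
```

```text
pos [585.6 248.5  58.7] yaw -94.48 units tx,ty,tz [-0.043 -0.004  0.796] spin -0.004 F [ 0.2 -0.   1.1] w 85.3 t 3.58
t1.png scale 3
s1.png scale 8
[213.70120486 241.90232539] [212.86295821 229.33481251]
```

View pics/s1.png

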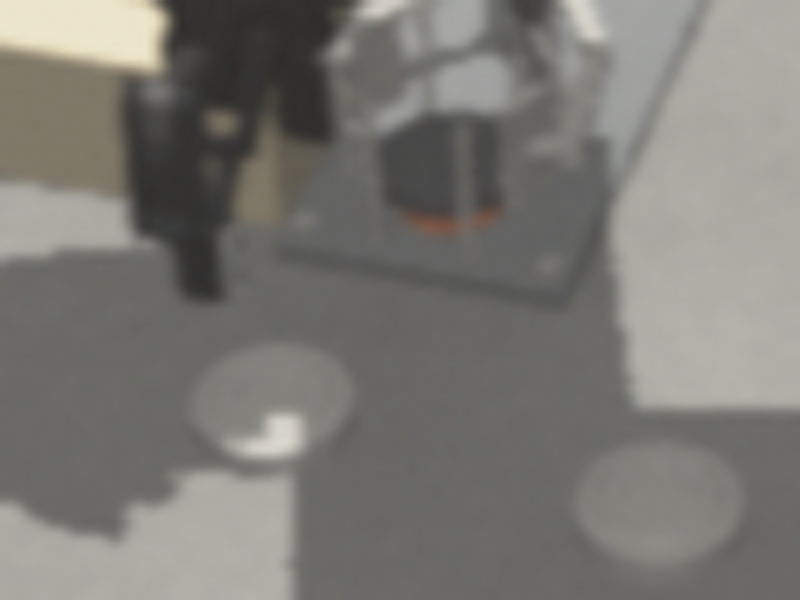

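View pics/t1.png

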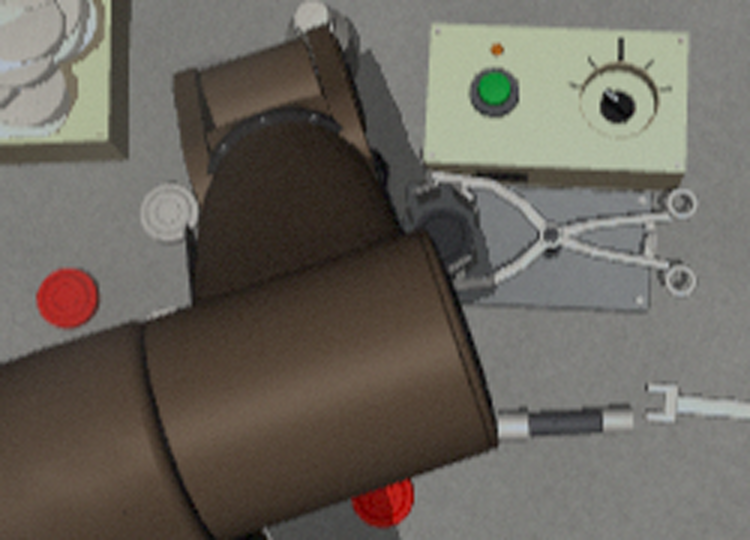

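```bash
python3 -c "
from h import *
for z in (35,48,60,70,80): print(z,proj('side',(589,294,z)),proj('side',(582,203,z)))
print(proj('side',(586,251,14)),back('side',213.6,239.6,14))
"
```

```text
35 [207.20515371 243.08871342] [218.6095687 222.5934242]
48 [206.76117264 239.70610886] [218.2634653  219.27646961]
60 [206.34601354 236.5430933 ] [217.94007145 216.17715673]
70 [205.99606711 233.87692021] [217.667657   213.56641557]
80 [205.64244115 231.18271349] [217.39254634 210.92983486]
[213.28928817 238.41351443] [583.6 255.7  14. ]
```

```bash
python3 -c "
from h import *
plan(586,251,11,-94.46)
im=env.snapshot('side');im=np.clip((im.astype(float)/255)**.6*255,0,255).astype(np.uint8);crop(im,170,150,270,265,'s2.png',5)
plan(586,251,11,-94.46)
"
```

```text
pos [585.1 248.3  58.3] yaw -94.48 units tx,ty,tz [-0.046 -0.012  0.789] spin -0.005 F [-0.4 -0.1 -0.7] w 85.3 t 3.67
s2.png scale 5
pos [585.8 248.6  59.8] yaw -94.48 units tx,ty,tz [-0.04  -0.     0.814] spin -0.004 F [0.2 0.5 1. ] w 85.4 t 3.73
```

View pics/s2.png

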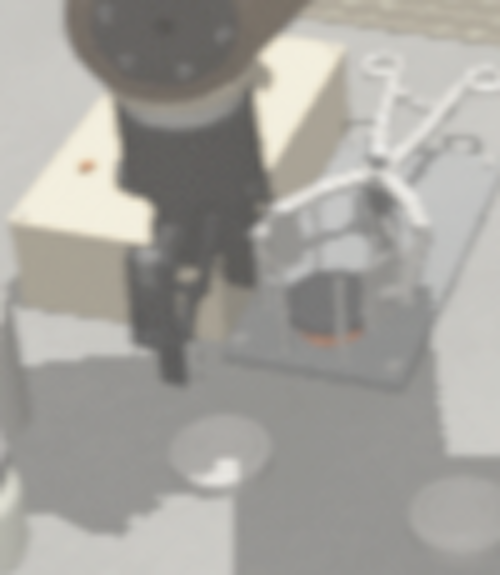

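```bash
python3 -c "
from h import *
for z in (40,60,80,100,120,140,160,180,200,220): print(z,((proj('side',(585.6,248.5,z))-[170,150])*5).round(),((proj('top',(585.6,248.5,z))-[95,90])*3).round())
st()
"
```

```text
40 [214. 406.] [319. 203.]
60 [211. 380.] [316. 198.]
80 [208. 354.] [314. 193.]
100 [205. 327.] [311. 187.]
120 [202. 299.] [308. 181.]
140 [199. 271.] [305. 176.]
160 [195. 242.] [302. 170.]
180 [192. 213.] [299. 164.]
200 [188. 182.] [295. 157.]
220 [185. 152.] [292. 151.]
{'t': np.float64(3.72), 'position': array([585.8 , 248.62,  59.83]), 'eef_rot': array([ 1.7989e+02, -5.0000e-02, -9.4480e+01]), 'ft_force': array([0.19, 0.46, 1.  ]), 'grip_width': np.float64(85.41), 'joint_positions': array([ 1.7060e+01,  3.8630e+01,  9.5090e+01, -1.0000e-02,  4.6400e+01,
        1.1155e+02])}
```

Request:
servo_tool(
  increments=[
    {"spin": 0,"grip": 1,"tx": -0.04,"ty": 0,"tz": 0.4},
    {"spin": 0,"grip": 1,"tx": 0,"ty": 0,"tz": 0.2},
    {"spin": 0,"grip": 1,"tx": 0,"ty": 0,"tz": 0},
  ],
)

```text
t: 4.1
position: [586.3, 251.4, 24.6]
eef_rot: [180.0, -0.0, -94.5]
ft_force: [-0.5, -0.2, -0.6]
grip_width: 85.0
```

```bash
python3 -c "
from h import *
plan(586,251,11,-94.46)
im=env.snapshot('side');im=np.clip((im.astype(float)/255)**.6*255,0,255).astype(np.uint8);crop(im,170,170,270,265,'s3.png',6)
"
```

```text
pos [586.3 251.4  24.6] yaw -94.47 units tx,ty,tz [0.007 0.004 0.227] spin -0.001 F [-0.5 -0.2 -0.6] w 85.0 t 4.1
s3.png scale 6
```

View pics/s3.png

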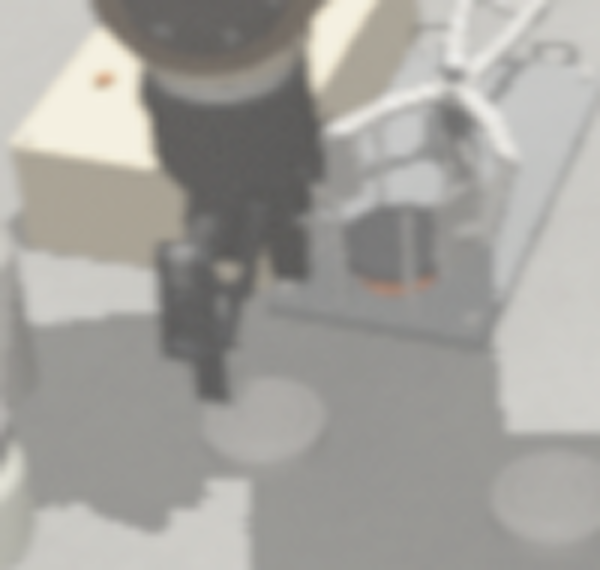

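Request:
servo_tool(
  increments=[
    {"spin": 0,"grip": 1,"tx": 0,"ty": 0,"tz": 0.13},
    {"spin": 0,"grip": 1,"tx": 0,"ty": 0,"tz": 0.05},
    {"spin": 0,"grip": 1,"tx": 0,"ty": 0,"tz": 0},
  ],
)

```text
t: 4.53
position: [586.3, 251.6, 13.7]
eef_rot: [180.0, -0.0, -94.5]
ft_force: [-0.1, 0.3, 0.5]
grip_width: 85.4
```

```bash
python3 -c "
from h import *
plan(586,251,11,-94.46)
im=env.snapshot('side');im=np.clip((im.astype(float)/255)**.6*255,0,255).astype(np.uint8);crop(im,180,190,250,260,'s4.png',8)
f=np.array(env.snapshot('side'));cv2.imwrite('pics/s4f.png',cv2.resize(f[:,:,::-1],(800,600)))
"
```

```text
pos [586.3 251.6  13.7] yaw -94.46 units tx,ty,tz [0.01  0.005 0.045] spin -0.0 F [-0.1  0.3  0.5] w 85.4 t 4.53
s4.png scale 8
```

View pics/s4.png

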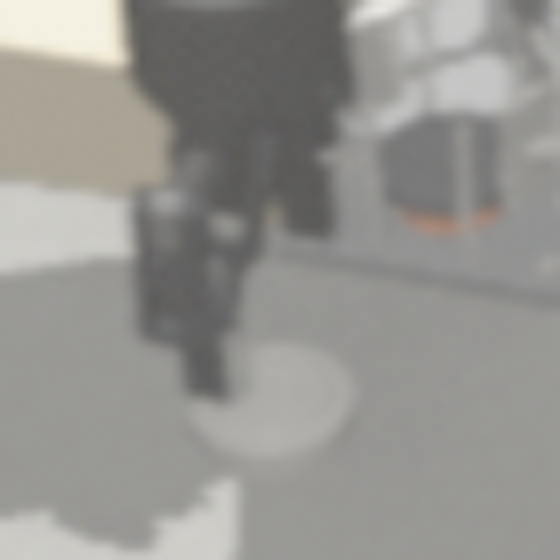

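View pics/s4f.png

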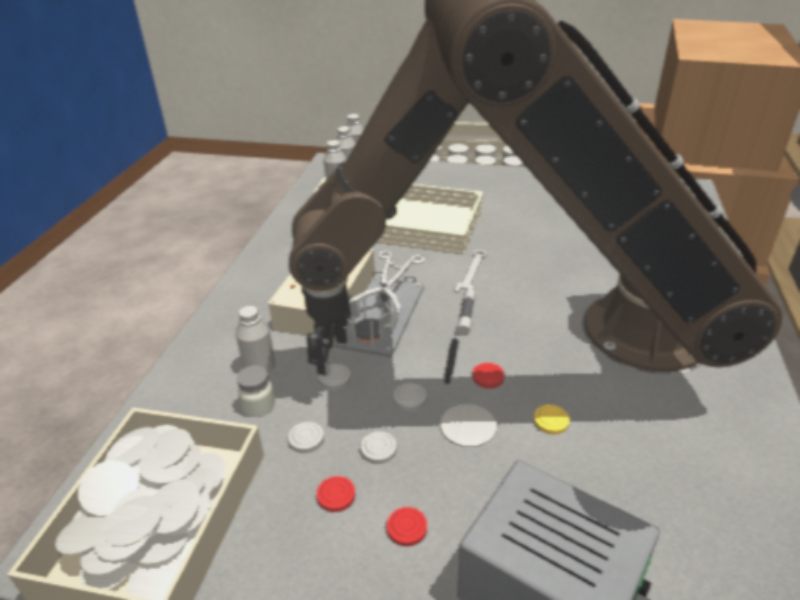

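Request:
servo_tool(
  increments=[
    {"spin": 0,"grip": 0.4,"tx": 0,"ty": 0,"tz": 0},
    {"spin": 0,"grip": 0.3,"tx": 0,"ty": 0,"tz": 0},
    {"spin": 0,"grip": 0.2,"tx": 0,"ty": 0,"tz": 0},
    {"spin": 0,"grip": 0.2,"tx": 0,"ty": 0,"tz": 0},
  ],
  force=20,
)

```text
t: 5.12
position: [586.4, 251.6, 13.9]
eef_rot: [-180.0, -0.0, -94.5]
ft_force: [-0.2, 0.7, -0.0]
grip_width: 51.5
```

```bash
python3 -c "
from h import *
plan(586,251,11,-94.46)
im=env.snapshot('side');im=np.clip((im.astype(float)/255)**.6*255,0,255).astype(np.uint8);crop(im,180,190,250,260,'s5.png',8)
"
```

```text
pos [586.4 251.6  13.9] yaw -94.46 units tx,ty,tz [0.011 0.006 0.048] spin -0.0 F [-0.2  0.7 -0. ] w 51.5 t 5.12
s5.png scale 8
```

View pics/s5.png

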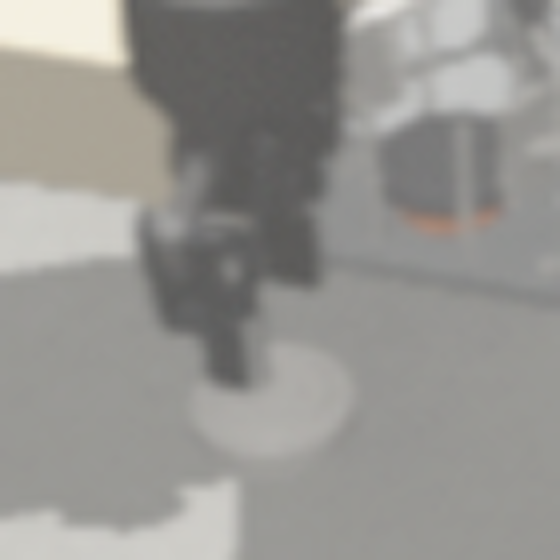

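Request:
servo_tool(
  increments=[
    {"spin": 0,"grip": 1,"tx": 0,"ty": 0,"tz": 0},
    {"spin": 0,"grip": 1,"tx": 0,"ty": 0,"tz": 0},
    {"spin": 0,"grip": 1,"tx": 0,"ty": 0,"tz": 0.08},
    {"spin": 0,"grip": 1,"tx": 0,"ty": 0,"tz": 0.08},
    {"spin": 0,"grip": 1,"tx": 0,"ty": 0,"tz": 0},
  ],
)

```text
t: 5.8
position: [586.1, 251.5, 3.6]
eef_rot: [179.9, -0.0, -94.5]
ft_force: [-0.7, 0.8, 0.7]
grip_width: 85.3
```

```bash
python3 -c "
from h import *
plan(586,251,0,-94.46)
im=env.snapshot('side');im=np.clip((im.astype(float)/255)**.6*255,0,255).astype(np.uint8);crop(im,180,190,250,260,'s6.png',8)
im=env.snapshot('top');cv2.imwrite('pics/t6.png',cv2.resize(im[:,:,::-1],(800,600)))
"
```

```text
pos [586.1 251.5   3.6] yaw -94.46 units tx,ty,tz [0.008 0.001 0.061] spin -0.0 F [-0.7  0.8  0.7] w 85.3 t 5.8
s6.png scale 8
```

View pics/s6.png

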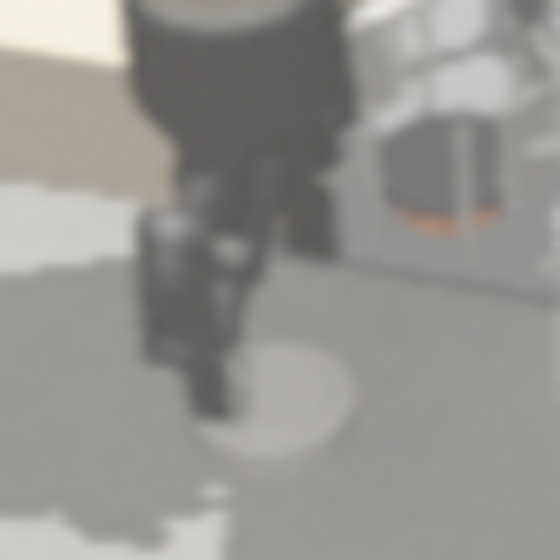

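View pics/t6.png

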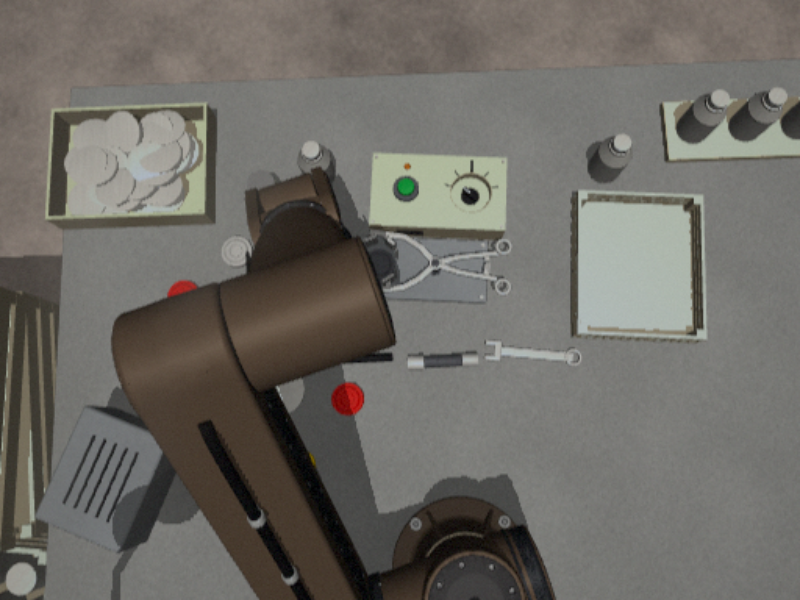

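```bash
python3 -c "
from h import *
for n in('top','side'):
  print(n,[(proj(n,(0,0,z))*600/384).round() for z in (0,20,100,200)], -cal(n)[3].T@cal(n)[4])
"
```

```text
top [array([460., 566.]), array([461., 568.]), array([464., 577.]), array([469., 590.])] [ 240.26496363   80.4686294  1369.81654895]
side [array([644., 330.]), array([646., 322.]), array([655., 290.]), array([666., 247.])] [ 258.78622128 1088.38612     836.36200811]
```

Request:
servo_tool(
  increments=[
    {"spin": 0,"grip": 1,"tx": 0,"ty": 0,"tz": 0.06},
    {"spin": 0,"grip": 1,"tx": 0,"ty": 0,"tz": 0.06},
    {"spin": 0,"grip": 1,"tx": 0,"ty": 0,"tz": 0},
  ],
)

```text
t: 6.28
position: [586.2, 251.5, -3.3]
eef_rot: [180.0, -0.0, -94.5]
ft_force: [-0.5, 0.4, 0.4]
grip_width: 85.1
```

Request:
servo_tool(
  increments=[
    {"spin": 0,"grip": 1,"tx": 0,"ty": 0,"tz": 0.06},
    {"spin": 0,"grip": 1,"tx": 0,"ty": 0,"tz": 0.06},
    {"spin": 0,"grip": 1,"tx": 0,"ty": 0,"tz": 0},
  ],
)

```text
t: 6.65
position: [586.2, 251.5, -10.5]
eef_rot: [180.0, -0.0, -94.5]
ft_force: [0.2, 0.5, 0.2]
grip_width: 85.4
```

Request:
servo_tool(
  increments=[
    {"spin": 0,"grip": 1,"tx": 0,"ty": 0,"tz": 0.06},
    {"spin": 0,"grip": 1,"tx": 0,"ty": 0,"tz": 0.06},
    {"spin": 0,"grip": 1,"tx": 0,"ty": 0,"tz": 0},
  ],
)

```text
t: 7.02
position: [586.2, 251.5, -17.7]
eef_rot: [180.0, -0.0, -94.5]
ft_force: [0.3, 0.3, -0.0]
grip_width: 85.0
```

```bash
python3 -c "
from h import *
plan(586,251,0,-94.46)
im=env.snapshot('side');im=np.clip((im.astype(float)/255)**.6*255,0,255).astype(np.uint8);crop(im,180,190,250,260,'s7.png',8)
"
```

```text
pos [586.2 251.5 -17.7] yaw -94.46 units tx,ty,tz [ 0.009  0.003 -0.295] spin -0.001 F [ 0.3  0.3 -0. ] w 85.0 t 7.03
s7.png scale 8
```

View pics/s7.png

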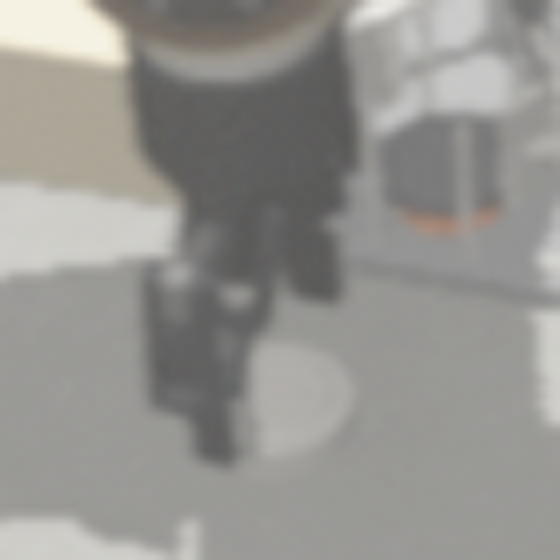

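Request:
servo_tool(
  increments=[
    {"spin": 0,"grip": 1,"tx": 0,"ty": 0,"tz": 0.06},
    {"spin": 0,"grip": 1,"tx": 0,"ty": 0,"tz": 0.06},
    {"spin": 0,"grip": 1,"tx": 0,"ty": 0,"tz": 0},
    {"spin": 0,"grip": 0.3,"tx": 0,"ty": 0,"tz": 0},
    {"spin": 0,"grip": 0.2,"tx": 0,"ty": 0,"tz": 0},
    {"spin": 0,"grip": 0.2,"tx": 0,"ty": 0,"tz": 0},
    {"spin": 0,"grip": 0.2,"tx": 0,"ty": 0,"tz": 0},
  ],
)

```text
t: 7.95
position: [586.5, 251.6, -24.1]
eef_rot: [-180.0, 0.0, -94.5]
ft_force: [-2.1, -0.6, 5.7]
grip_width: 58.7
```

```bash
python3 -c "
from h import *
plan(586,251,0,-94.46)
im=env.snapshot('side');im=np.clip((im.astype(float)/255)**.6*255,0,255).astype(np.uint8);crop(im,180,190,250,260,'s8.png',8)
"
```

```text
pos [586.5 251.6 -24.1] yaw -94.46 units tx,ty,tz [ 0.011  0.007 -0.402] spin -0.0 F [-2.1 -0.6  5.7] w 58.7 t 7.95
s8.png scale 8
```

View pics/s8.png

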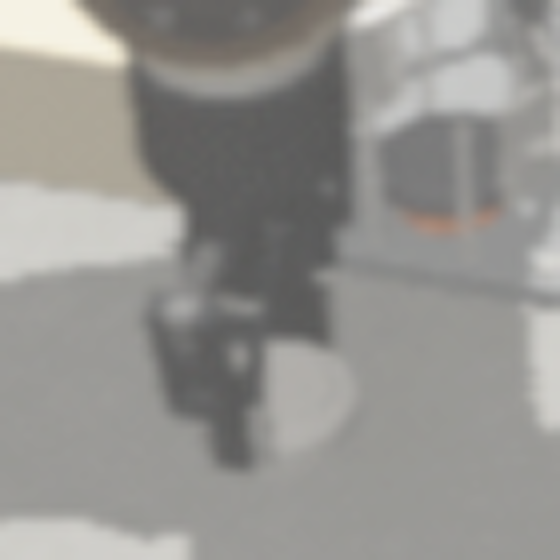

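Request:
servo_tool(
  increments=[
    {"spin": 0,"grip": 0,"tx": 0,"ty": 0,"tz": 0},
    {"spin": 0,"grip": 0,"tx": 0,"ty": 0,"tz": -0.2},
    {"spin": 0,"grip": 0,"tx": 0,"ty": 0,"tz": -0.6},
    {"spin": 0,"grip": 0,"tx": 0,"ty": 0,"tz": -0.6},
    {"spin": 0,"grip": 0,"tx": 0,"ty": 0,"tz": -0.4},
    {"spin": 0,"grip": 0,"tx": 0,"ty": 0,"tz": 0},
  ],
  force=40,
)

```text
t: 8.75
position: [587.2, 251.9, 85.5]
eef_rot: [-179.8, 0.1, -94.5]
ft_force: [0.0, 0.5, -1.2]
grip_width: 57.8
```

```bash
python3 -c "
from h import *
plan(549.2,130,86,-94.5)
im=env.snapshot('side');im=np.clip((im.astype(float)/255)**.6*255,0,255).astype(np.uint8);crop(im,170,160,270,260,'s9.png',6)
"
```

```text
pos [587.2 251.9  85.5] yaw -94.46 units tx,ty,tz [ 2.075  0.474 -0.008] spin 0.007 F [ 0.   0.5 -1.2] w 57.8 t 8.75
s9.png scale 6
```

View pics/s9.png

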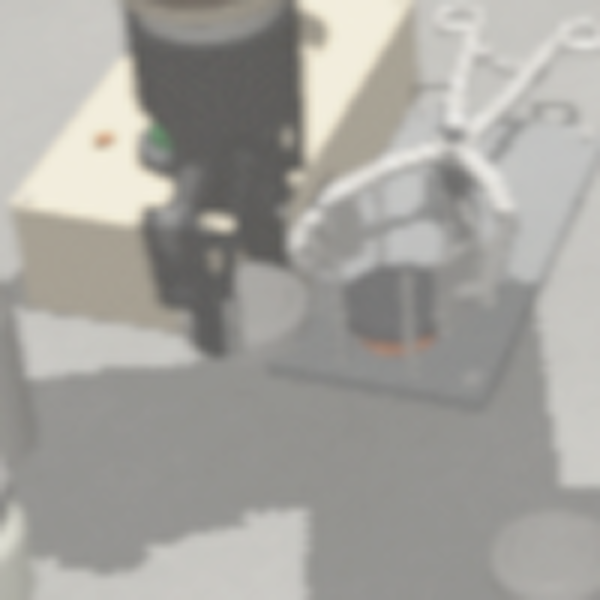

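Request:
servo_tool(
  increments=[
    {"spin": 0,"grip": 0,"tx": 0.7,"ty": 0.158,"tz": 0},
    {"spin": 0,"grip": 0,"tx": 0.7,"ty": 0.158,"tz": 0},
    {"spin": 0,"grip": 0,"tx": 0.675,"ty": 0.158,"tz": 0},
    {"spin": 0,"grip": 0,"tx": 0,"ty": 0,"tz": 0},
    {"spin": 0,"grip": 0,"tx": 0,"ty": 0,"tz": 0},
  ],
)

```text
t: 9.43
position: [548.4, 129.8, 82.8]
eef_rot: [180.0, -0.0, -94.5]
ft_force: [-0.2, 0.5, -1.1]
grip_width: 57.8
```

```bash
python3 -c "
from h import *
print(proj('side',(587,252,125)),proj('side',(587,252,95)))
plan(549.2,130,86,-94.5)
im=env.snapshot('side');im=np.clip((im.astype(float)/255)**.6*255,0,255).astype(np.uint8);crop(im,180,145,270,235,'s10.png',6)
p=env.get_state()['position'];print(((proj('side',p+[0,0,36])-[180,145])*6).round())
im=env.snapshot('top');im=np.clip((im.astype(float)/255)**.6*255,0,255).astype(np.uint8);crop(im,195,90,345,200,'t10.png',5)
"
```

```text
[209.35704958 209.12811876] [210.34411538 217.42618428]
pos [548.4 129.8  82.8] yaw -94.49 units tx,ty,tz [-0.004 -0.014 -0.054] spin 0.002 F [-0.2  0.5 -1.1] w 57.8 t 9.43
s10.png scale 6
[324. 252.]
t10.png scale 5
```

View pics/s10.png

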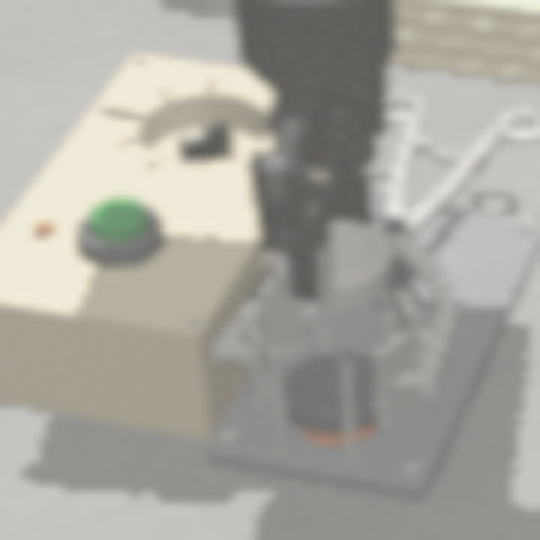

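View pics/t10.png

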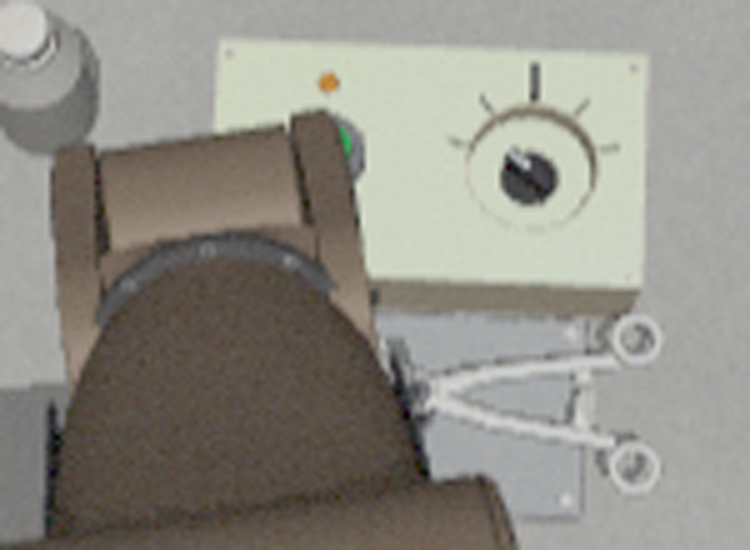

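```bash
python3 -c "
from h import *
for x in (548.4,549.2,551): print(((proj('side',(x,130,34))-[180,145])*6).round(1),((proj('side',(x,130,14))-[180,145])*6).round(1))
for x in (548.4,549.2,551): print(((proj('side',(x,130,118))-[180,145])*6).round(1))
"
```

```text
[333.2 384.1] [335.3 413.8]
[331.7 383.9] [333.8 413.6]
[328.3 383.6] [330.5 413.2]
[324.  253.3]
[322.5 253.1]
[319.  252.7]
```

Request:
servo_tool(
  increments=[
    {"spin": 0,"grip": 0,"tx": 0,"ty": -0.014,"tz": 0.4},
    {"spin": 0,"grip": 0,"tx": 0,"ty": 0,"tz": 0.4},
    {"spin": 0,"grip": 0,"tx": 0,"ty": 0,"tz": 0.15},
    {"spin": 0,"grip": 0,"tx": 0,"ty": 0,"tz": 0.1},
    {"spin": 0,"grip": 0,"tx": 0,"ty": 0,"tz": 0.05},
    {"spin": 0,"grip": 0,"tx": 0,"ty": 0,"tz": 0},
  ],
)

```text
t: 10.28
position: [549.4, 129.7, 17.8]
eef_rot: [-180.0, 0.0, -94.5]
ft_force: [-0.9, 0.7, -1.2]
grip_width: 57.7
```

```bash
python3 -c "
from h import *
plan(549.2,130,9.7,-94.5)
im=env.snapshot('side');im=np.clip((im.astype(float)/255)**.6*255,0,255).astype(np.uint8);crop(im,200,165,270,235,'s11.png',8)
"
```

```text
pos [549.4 129.7  17.8] yaw -94.46 units tx,ty,tz [-0.005  0.004  0.135] spin 0.008 F [-0.9  0.7 -1.2] w 57.7 t 10.28
s11.png scale 8
```

View pics/s11.png

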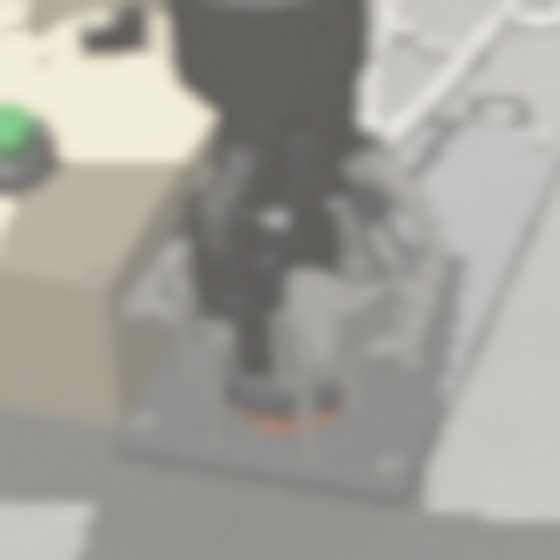

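Request:
servo_tool(
  increments=[
    {"spin": 0,"grip": 0,"tx": 0,"ty": 0,"tz": 0.05},
    {"spin": 0,"grip": 0,"tx": 0,"ty": 0,"tz": 0.05},
    {"spin": 0,"grip": 0,"tx": 0,"ty": 0,"tz": 0},
  ],
)

```text
t: 10.7
position: [549.1, 129.6, 11.2]
eef_rot: [180.0, -0.0, -94.5]
ft_force: [0.5, 0.4, -0.0]
grip_width: 57.8
```

Request:
servo_tool(
  increments=[
    {"spin": 0,"grip": 0,"tx": 0,"ty": 0,"tz": 0.03},
    {"spin": 0,"grip": 0,"tx": 0,"ty": 0,"tz": 0},
  ],
)

```text
t: 10.95
position: [549.3, 129.7, 10.2]
eef_rot: [-180.0, -0.0, -94.5]
ft_force: [-1.8, -1.4, 6.5]
grip_width: 57.9
```

Request:
servo_tool(
  increments=[
    {"spin": 0,"grip": 0.8,"tx": 0,"ty": 0,"tz": 0},
    {"spin": 0,"grip": 0.8,"tx": 0,"ty": 0,"tz": 0},
    {"spin": 0,"grip": 0.8,"tx": 0,"ty": 0,"tz": 0},
    {"spin": 0,"grip": 0.8,"tx": 0,"ty": 0,"tz": -0.1},
    {"spin": 0,"grip": 0.8,"tx": 0,"ty": 0,"tz": -0.4},
    {"spin": 0,"grip": 0.8,"tx": 0,"ty": 0,"tz": -0.6},
    {"spin": 0,"grip": 1,"tx": 0,"ty": 0,"tz": -0.6},
  ],
)

```text
t: 11.82
position: [549.1, 129.6, 113.0]
eef_rot: [180.0, -0.0, -94.5]
ft_force: [0.4, -0.7, -0.4]
grip_width: 85.5
```

```bash
python3 -c "
from h import *
plan(435.8,277,60,-94.5)
im=env.snapshot('side');im=np.clip((im.astype(float)/255)**.6*255,0,255).astype(np.uint8);crop(im,160,165,310,295,'s12.png',4)
im=env.snapshot('top');cv2.imwrite('pics/t12.png',cv2.resize(im[:,:,::-1],(800,600)))
"
```

```text
pos [549.1 129.6 113. ] yaw -94.46 units tx,ty,tz [-2.302  2.073  0.884] spin 0.007 F [ 0.4 -0.7 -0.4] w 85.5 t 11.82
s12.png scale 4
```

View pics/s12.png

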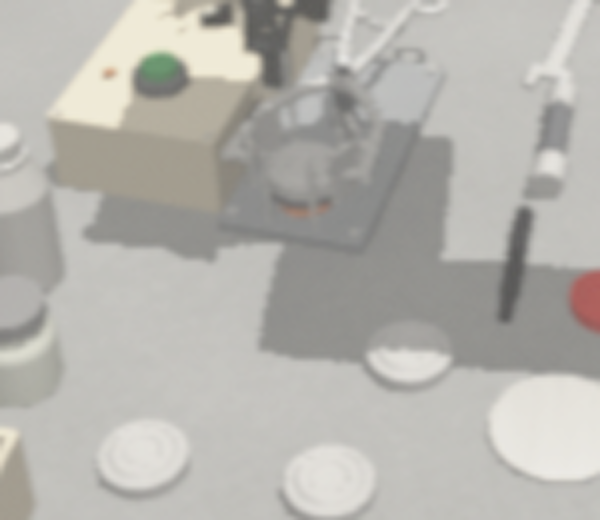

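View pics/t12.png

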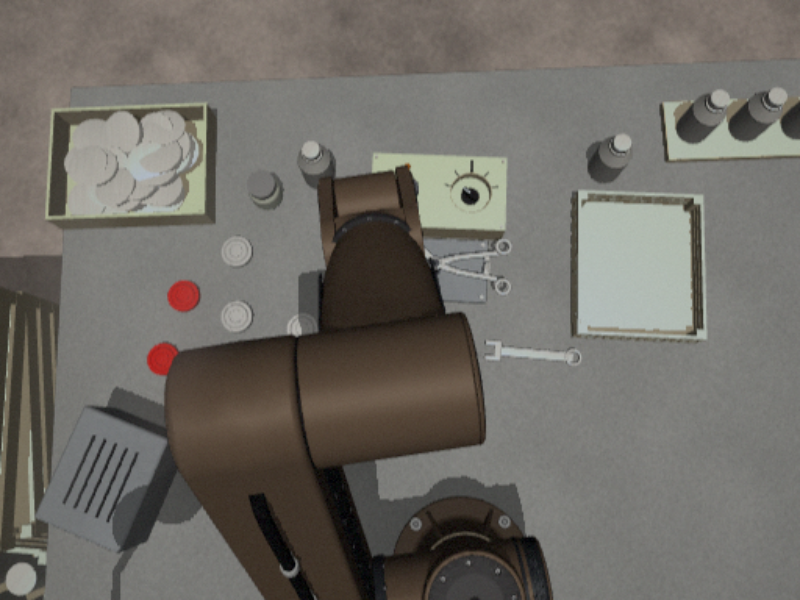

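Request:
servo_tool(
  increments=[
    {"spin": 0,"grip": 1,"tx": -0.575,"ty": 0.518,"tz": 0},
    {"spin": 0,"grip": 1,"tx": -0.575,"ty": 0.518,"tz": 0},
    {"spin": 0,"grip": 1,"tx": -0.575,"ty": 0.518,"tz": 0},
    {"spin": 0,"grip": 1,"tx": -0.577,"ty": 0.519,"tz": 0},
    {"spin": 0,"grip": 1,"tx": 0,"ty": 0,"tz": 0.6},
    {"spin": 0,"grip": 1,"tx": 0,"ty": 0,"tz": 0.6},
    {"spin": 0,"grip": 1,"tx": 0,"ty": 0,"tz": 0.3},
    {"spin": 0,"grip": 1,"tx": 0,"ty": 0,"tz": 0.2},
    {"spin": 0,"grip": 1,"tx": 0,"ty": 0,"tz": 0},
  ],
)

```text
t: 13.05
position: [435.7, 276.8, 9.1]
eef_rot: [179.9, -0.0, -94.5]
ft_force: [0.5, -0.6, 0.8]
grip_width: 85.2
```

```bash
python3 -c "
from h import *
plan(435.8,277,-22,-94.5)
im=env.snapshot('side');im=np.clip((im.astype(float)/255)**.6*255,0,255).astype(np.uint8);crop(im,220,190,310,280,'s13.png',6)
"
```

```text
pos [435.7 276.8   9.1] yaw -94.47 units tx,ty,tz [-0.003 -0.001  0.519] spin 0.006 F [ 0.5 -0.6  0.8] w 85.2 t 13.05
s13.png scale 6
```

View pics/s13.png

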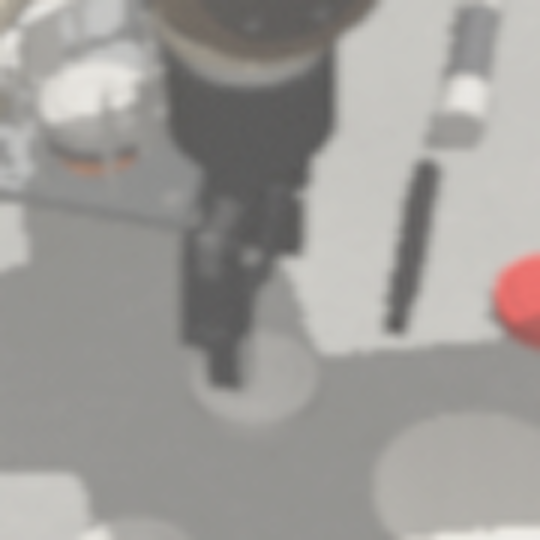

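Request:
servo_tool(
  increments=[
    {"spin": 0,"grip": 1,"tx": 0,"ty": 0,"tz": 0.3},
    {"spin": 0,"grip": 1,"tx": 0,"ty": 0,"tz": 0.15},
    {"spin": 0,"grip": 1,"tx": 0,"ty": 0,"tz": 0.07},
    {"spin": 0,"grip": 0.3,"tx": 0,"ty": 0,"tz": 0},
    {"spin": 0,"grip": 0.2,"tx": 0,"ty": 0,"tz": 0},
    {"spin": 0,"grip": 0,"tx": 0,"ty": 0,"tz": 0},
    {"spin": 0,"grip": 0,"tx": 0,"ty": 0,"tz": 0},
    {"spin": 0,"grip": 0,"tx": 0,"ty": 0,"tz": 0},
  ],
)

```text
t: 14.1
position: [436.2, 277.2, -20.5]
eef_rot: [-179.9, 0.0, -94.5]
ft_force: [-2.2, -0.4, 9.9]
grip_width: 57.0
```

```bash
python3 -c "
from h import *
plan(549.2,130,100,-94.5)"
```

```text
pos [436.2 277.2 -20.5] yaw -94.46 units tx,ty,tz [ 2.299 -2.068 -2.008] spin 0.008 F [-2.2 -0.4  9.9] w 57.0 t 14.1
```

Request:
servo_tool(
  increments=[
    {"spin": 0,"grip": 0,"tx": 0,"ty": 0,"tz": -0.2},
    {"spin": 0,"grip": 0,"tx": 0,"ty": 0,"tz": -0.6},
    {"spin": 0,"grip": 0,"tx": 0,"ty": 0,"tz": -0.6},
    {"spin": 0,"grip": 0,"tx": 0,"ty": 0,"tz": -0.6},
    {"spin": 0,"grip": 0,"tx": 0,"ty": 0,"tz": 0},
  ],
)

```text
t: 14.72
position: [436.9, 277.5, 101.4]
eef_rot: [-179.7, 0.1, -94.5]
ft_force: [0.5, 0.2, -0.9]
grip_width: 57.1
```

```bash
python3 -c "
from h import *
plan(549.2,130,95,-94.5)
im=env.snapshot('side');im=np.clip((im.astype(float)/255)**.6*255,0,255).astype(np.uint8);crop(im,220,160,310,250,'s14.png',6)
"
```

```text
pos [436.9 277.5 101.4] yaw -94.46 units tx,ty,tz [ 2.306 -2.056  0.107] spin 0.008 F [ 0.5  0.2 -0.9] w 57.1 t 14.72
s14.png scale 6
```

View pics/s14.png

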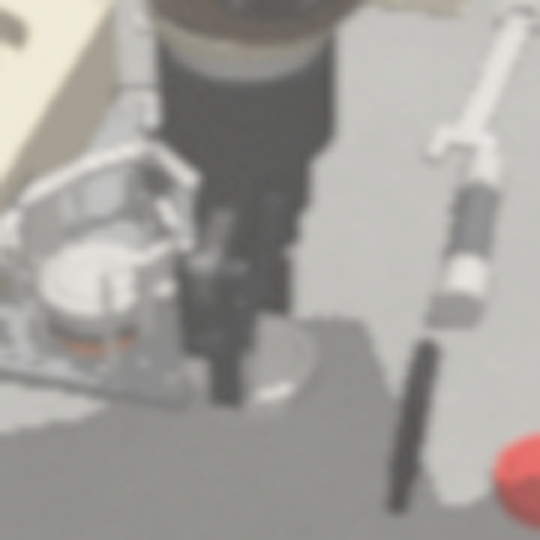

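Request:
servo_tool(
  increments=[
    {"spin": 0,"grip": 0,"tx": 0.577,"ty": -0.514,"tz": 0},
    {"spin": 0,"grip": 0,"tx": 0.577,"ty": -0.514,"tz": 0},
    {"spin": 0,"grip": 0,"tx": 0.577,"ty": -0.514,"tz": 0},
    {"spin": 0,"grip": 0,"tx": 0.575,"ty": -0.514,"tz": 0},
    {"spin": 0,"grip": 0,"tx": 0,"ty": 0,"tz": 0.3},
    {"spin": 0,"grip": 0,"tx": 0,"ty": 0,"tz": 0},
  ],
)

```text
t: 15.52
position: [547.1, 128.9, 78.6]
eef_rot: [179.8, -0.0, -94.5]
ft_force: [0.0, -0.1, -0.8]
grip_width: 56.8
```

```bash
python3 -c "
from h import *
plan(549.2,130,26,-94.5)
im=env.snapshot('side');im=np.clip((im.astype(float)/255)**.6*255,0,255).astype(np.uint8);crop(im,180,145,270,235,'s15.png',6)
"
```

```text
pos [547.1 128.9  78.6] yaw -94.52 units tx,ty,tz [-0.021 -0.034  0.876] spin -0.004 F [ 0.  -0.1 -0.8] w 56.8 t 15.53
s15.png scale 6
```

View pics/s15.png

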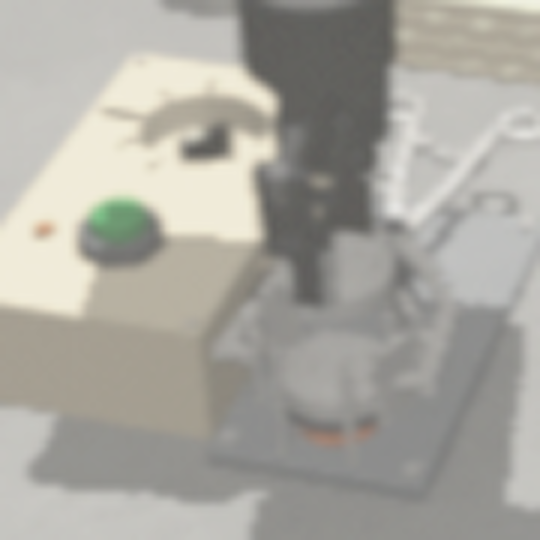

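Request:
servo_tool(
  increments=[
    {"spin": 0,"grip": 0,"tx": -0.008,"ty": -0.012,"tz": 0.2},
    {"spin": 0,"grip": 0,"tx": 0,"ty": 0,"tz": 0.3},
    {"spin": 0,"grip": 0,"tx": 0,"ty": 0,"tz": 0.2},
    {"spin": 0,"grip": 0,"tx": 0,"ty": 0,"tz": 0.1},
    {"spin": 0,"grip": 0,"tx": 0,"ty": 0,"tz": 0},
    {"spin": 0,"grip": 0,"tx": 0,"ty": 0,"tz": 0},
  ],
)

```text
t: 16.32
position: [549.2, 130.0, 32.9]
eef_rot: [-180.0, 0.0, -94.5]
ft_force: [-0.4, -0.3, -0.8]
grip_width: 56.9
```

```bash
python3 -c "
from h import *
plan(549.2,130,22,-94.5)
im=env.snapshot('side');im=np.clip((im.astype(float)/255)**.6*255,0,255).astype(np.uint8);crop(im,200,165,270,235,'s16.png',8)
"
```

```text
pos [549.2 130.   32.9] yaw -94.46 units tx,ty,tz [-0.001 -0.001  0.181] spin 0.008 F [-0.4 -0.3 -0.8] w 56.9 t 16.32
s16.png scale 8
```

View pics/s16.png

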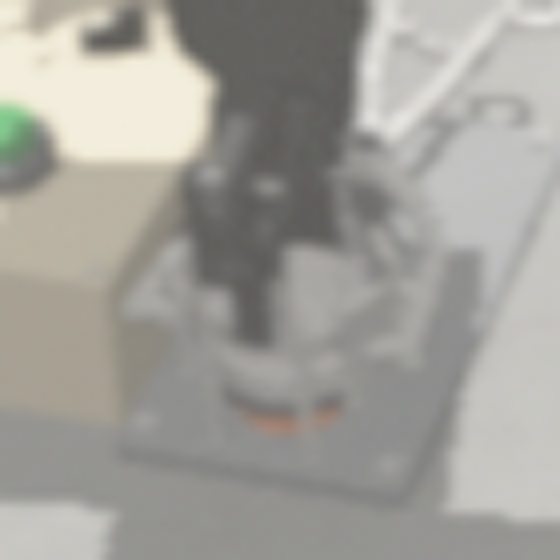

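Lower to contact.

Request:
servo_tool(
  increments=[
    {"spin": 0,"grip": 0,"tx": 0,"ty": 0,"tz": 0.05},
    {"spin": 0,"grip": 0,"tx": 0,"ty": 0,"tz": 0.03},
    {"spin": 0,"grip": 0,"tx": 0,"ty": 0,"tz": 0},
  ],
)

```text
t: 16.75
position: [548.9, 129.9, 27.5]
eef_rot: [180.0, -0.0, -94.5]
ft_force: [0.4, -0.0, -0.8]
grip_width: 56.9
```

Request:
servo_tool(
  increments=[
    {"spin": 0,"grip": 0,"tx": 0,"ty": 0,"tz": 0.03},
    {"spin": 0,"grip": 0,"tx": 0,"ty": 0,"tz": 0.03},
    {"spin": 0,"grip": 0,"tx": 0,"ty": 0,"tz": 0},
  ],
)

```text
t: 17.12
position: [549.1, 129.9, 25.5]
eef_rot: [-179.9, 0.0, -94.5]
ft_force: [-5.7, -1.4, 17.5]
grip_width: 56.7
```

Request:
servo_tool(
  increments=[
    {"spin": 0,"grip": 0,"tx": 0,"ty": 0,"tz": -0.02},
    {"spin": 0,"grip": 0.8,"tx": 0,"ty": 0,"tz": 0},
    {"spin": 0,"grip": 0.8,"tx": 0,"ty": 0,"tz": 0},
    {"spin": 0,"grip": 0.8,"tx": 0,"ty": 0,"tz": 0},
    {"spin": 0,"grip": 0.8,"tx": 0,"ty": 0,"tz": -0.1},
    {"spin": 0,"grip": 0.8,"tx": 0,"ty": 0,"tz": -0.4},
    {"spin": 0,"grip": 0.8,"tx": 0,"ty": 0,"tz": -0.6},
    {"spin": 0,"grip": 1,"tx": 0,"ty": 0,"tz": -0.4},
    {"spin": 0,"grip": 1,"tx": 0,"ty": 0,"tz": 0},
  ],
)

```text
t: 18.25
position: [549.7, 130.0, 117.2]
eef_rot: [-179.8, 0.0, -94.5]
ft_force: [-0.4, 1.2, -0.5]
grip_width: 85.4
```

```bash
python3 -c "
from h import *
plan(463.7,401.6,60,-94.5)
im=env.snapshot('side');im=np.clip((im.astype(float)/255)**.6*255,0,255).astype(np.uint8);crop(im,180,145,270,235,'s17.png',6)
im=env.snapshot('top');crop(im,95,140,235,270,'t17.png')
"
```

```text
pos [549.7 130.  117.2] yaw -94.46 units tx,ty,tz [-4.402  1.782  0.953] spin 0.007 F [-0.4  1.2 -0.5] w 85.4 t 18.25
s17.png scale 6
t17.png scale 4
```

View pics/s17.png

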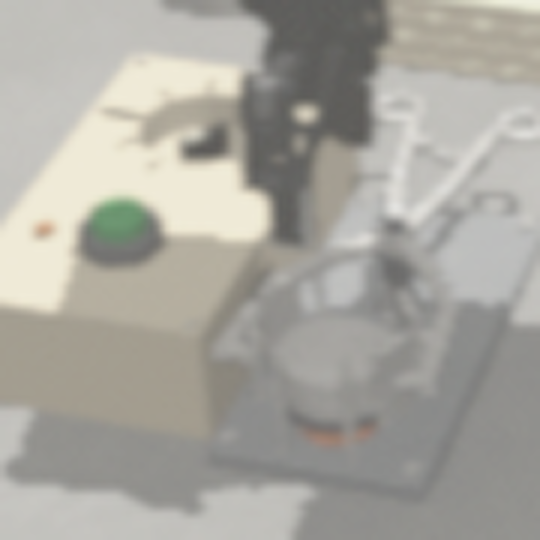

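View pics/t17.png

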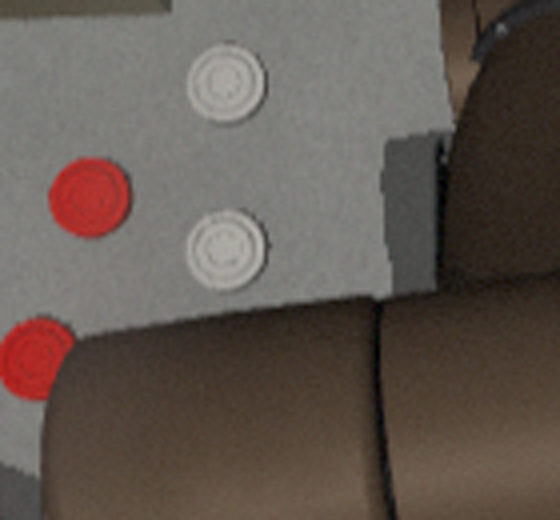

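Request:
servo_tool(
  increments=[
    {"spin": 0,"grip": 1,"tx": -0.733,"ty": 0.297,"tz": 0},
    {"spin": 0,"grip": 1,"tx": -0.733,"ty": 0.297,"tz": 0},
    {"spin": 0,"grip": 1,"tx": -0.733,"ty": 0.297,"tz": 0},
    {"spin": 0,"grip": 1,"tx": -0.733,"ty": 0.297,"tz": 0},
    {"spin": 0,"grip": 1,"tx": -0.733,"ty": 0.297,"tz": 0},
    {"spin": 0,"grip": 1,"tx": -0.733,"ty": 0.297,"tz": 0.3},
    {"spin": 0,"grip": 1,"tx": 0,"ty": 0,"tz": 0.7},
    {"spin": 0,"grip": 1,"tx": 0,"ty": 0,"tz": 0.5},
    {"spin": 0,"grip": 1,"tx": 0,"ty": 0,"tz": 0.3},
    {"spin": 0,"grip": 1,"tx": 0,"ty": 0,"tz": 0},
  ],
)

```text
t: 19.6
position: [462.4, 400.7, 5.8]
eef_rot: [179.9, -0.1, -94.5]
ft_force: [0.1, 0.9, 0.1]
grip_width: 85.3
```

```bash
python3 -c "
from h import *
plan(463.7,401.6,-20,-94.5)
im=env.snapshot('side');im=np.clip((im.astype(float)/255)**.6*255,0,255).astype(np.uint8);crop(im,200,210,310,310,'s18.png',6)
st()
"
```

```text
pos [462.4 400.7   5.8] yaw -94.48 units tx,ty,tz [-0.016 -0.021  0.43 ] spin 0.004 F [0.1 0.9 0.1] w 85.3 t 19.6
s18.png scale 6
{'t': np.float64(19.65), 'position': array([462.91, 401.12,   7.03]), 'eef_rot': array([ 1.7997e+02, -3.0000e-02, -9.4480e+01]), 'ft_force': array([ 0.91, -0.07,  0.86]), 'grip_width': np.float64(85.18), 'joint_positions': array([ 3.4740e+01,  4.1460e+01,  1.0028e+02, -1.0000e-02,  3.8310e+01,
        1.2922e+02])}
```

View pics/s18.png

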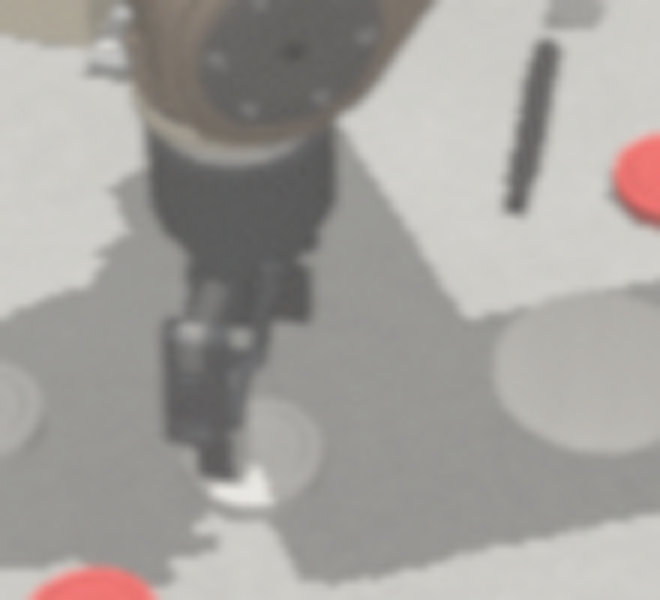

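Request:
servo_tool(
  increments=[
    {"spin": 0,"grip": 1,"tx": -0.008,"ty": -0.01,"tz": 0.25},
    {"spin": 0,"grip": 1,"tx": 0,"ty": 0,"tz": 0.13},
    {"spin": 0,"grip": 1,"tx": 0,"ty": 0,"tz": 0.05},
    {"spin": 0,"grip": 0.3,"tx": 0,"ty": 0,"tz": 0},
    {"spin": 0,"grip": 0.2,"tx": 0,"ty": 0,"tz": 0},
    {"spin": 0,"grip": 0,"tx": 0,"ty": 0,"tz": 0},
    {"spin": 0,"grip": 0,"tx": 0,"ty": 0,"tz": 0},
    {"spin": 0,"grip": 0,"tx": 0,"ty": 0,"tz": 0},
  ],
)

```text
t: 20.65
position: [465.6, 403.3, -14.7]
eef_rot: [-179.7, 0.3, -94.5]
ft_force: [-1.5, -0.3, 30.5]
grip_width: 43.2
```

Request:
servo_tool(
  increments=[
    {"spin": 0,"grip": 0,"tx": 0,"ty": 0,"tz": -0.2},
    {"spin": 0,"grip": 0,"tx": 0,"ty": 0,"tz": -0.6},
    {"spin": 0,"grip": 0,"tx": 0,"ty": 0,"tz": -0.6},
    {"spin": 0,"grip": 0,"tx": 0,"ty": 0,"tz": -0.7},
    {"spin": 0,"grip": 0,"tx": 0,"ty": 0,"tz": 0},
  ],
)

```text
t: 21.28
position: [464.6, 402.5, 110.9]
eef_rot: [-179.7, 0.2, -94.5]
ft_force: [0.2, -0.3, 0.0]
grip_width: 42.4
```

```bash
python3 -c "
from h import *
im=env.snapshot('side');im=np.clip((im.astype(float)/255)**.6*255,0,255).astype(np.uint8);crop(im,200,180,310,290,'s19.png',5)
plan(549.2,130,110,-94.5)
"
```

```text
s19.png scale 5
pos [463.8 402.  108.9] yaw -94.46 units tx,ty,tz [ 4.409 -1.771 -0.018] spin 0.008 F [ 0.   0.4 -0.6] w 42.4 t 21.32
```

View pics/s19.png

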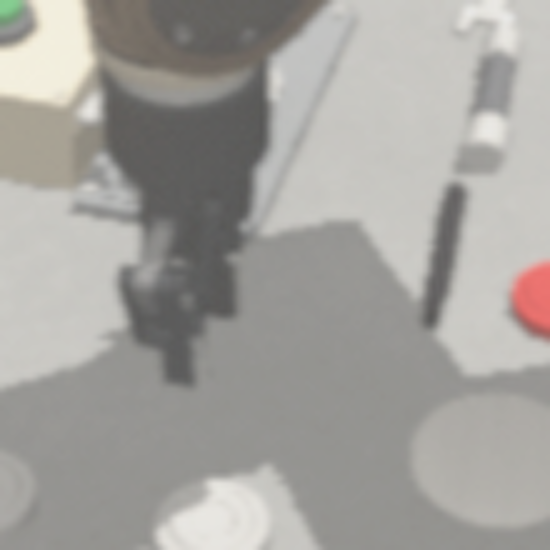

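```bash
python3 -c "
from h import *
for z in (0,5,10,15): print(z,proj('side',(588.5,283,z)))
im=env.snapshot('side');im=np.clip((im.astype(float)/255)**.6*255,0,255).astype(np.uint8);crop(im,200,245,290,300,'s20.png',8)
im=env.snapshot('top');crop(im,95,140,235,270,'t20.png')
"
```

```text
0 [209.67485676 249.33272007]
5 [209.51521985 248.08491418]
10 [209.35477935 246.83082704]
15 [209.19352919 245.57041113]
s20.png scale 8
t20.png scale 4
```

View pics/s20.png

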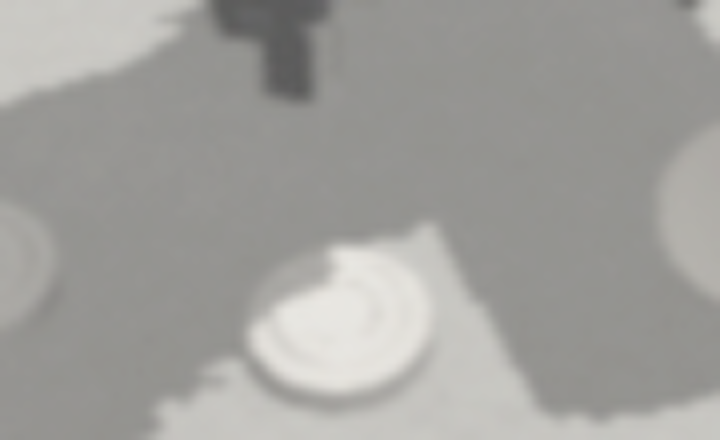

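View pics/t20.png

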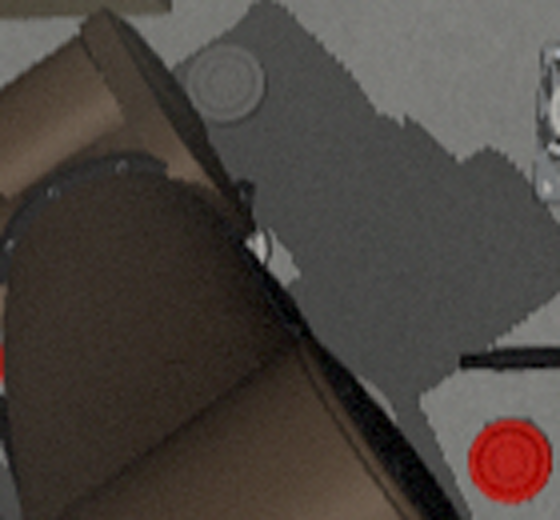

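Request:
servo_tool(
  increments=[
    {"spin": 0,"grip": 1,"tx": 0,"ty": 0,"tz": 0.4},
    {"spin": 0,"grip": 1,"tx": 0,"ty": 0,"tz": 0.4},
    {"spin": 0,"grip": 1,"tx": 0,"ty": 0,"tz": 0.4},
    {"spin": 0,"grip": 1,"tx": 0,"ty": 0,"tz": 0.4},
    {"spin": 0,"grip": 1,"tx": 0,"ty": 0,"tz": 0.4},
    {"spin": 0,"grip": 1,"tx": 0,"ty": 0,"tz": 0.15},
    {"spin": 0,"grip": 1,"tx": 0,"ty": 0,"tz": 0.05},
    {"spin": 0,"grip": 1,"tx": 0,"ty": 0,"tz": 0},
  ],
)

```text
t: 22.42
position: [463.6, 401.8, -24.3]
eef_rot: [-180.0, 0.0, -94.5]
ft_force: [0.3, 0.5, -0.5]
grip_width: 85.2
```

```bash
python3 -c "
from h import *
plan(463.7,401.6,-27,-94.5)
im=env.snapshot('side');im=np.clip((im.astype(float)/255)**.6*255,0,255).astype(np.uint8);crop(im,210,235,290,305,'s21.png',8)
"
```

```text
pos [463.6 401.8 -24.3] yaw -94.46 units tx,ty,tz [ 0.003 -0.002  0.045] spin 0.007 F [ 0.3  0.5 -0.5] w 85.2 t 22.43
s21.png scale 8
```

View pics/s21.png

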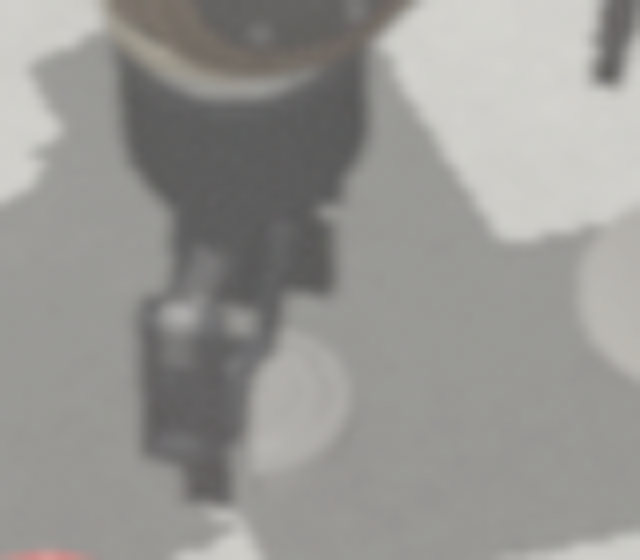

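Request:
servo_tool(
  increments=[
    {"spin": 0,"grip": 1,"tx": 0,"ty": 0,"tz": 0.06},
    {"spin": 0,"grip": 1,"tx": 0,"ty": 0,"tz": 0},
    {"spin": 0,"grip": 0.3,"tx": 0,"ty": 0,"tz": 0},
    {"spin": 0,"grip": 0.2,"tx": 0,"ty": 0,"tz": 0},
    {"spin": 0,"grip": 0.2,"tx": 0,"ty": 0,"tz": 0},
    {"spin": 0,"grip": 0.1,"tx": 0,"ty": 0,"tz": 0},
    {"spin": 0,"grip": 0.1,"tx": 0,"ty": 0,"tz": 0},
  ],
)

```text
t: 23.35
position: [463.6, 401.8, -27.6]
eef_rot: [-180.0, 0.0, -94.5]
ft_force: [-1.3, -1.6, 4.9]
grip_width: 57.6
```

Request:
servo_tool(
  increments=[
    {"spin": 0,"grip": 0,"tx": 0,"ty": 0,"tz": -0.2},
    {"spin": 0,"grip": 0,"tx": 0,"ty": 0,"tz": -0.6},
    {"spin": 0,"grip": 0,"tx": 0,"ty": 0,"tz": -0.6},
    {"spin": 0,"grip": 0,"tx": 0,"ty": 0,"tz": -0.7},
    {"spin": 0,"grip": 0,"tx": 0,"ty": 0,"tz": 0},
  ],
)

```text
t: 23.98
position: [464.6, 402.6, 101.5]
eef_rot: [-179.7, 0.2, -94.5]
ft_force: [0.5, -0.1, -1.1]
grip_width: 57.7
```

```bash
python3 -c "
from h import *
im=env.snapshot('side');im=np.clip((im.astype(float)/255)**.6*255,0,255).astype(np.uint8);crop(im,200,180,310,290,'s22.png',5)
plan(549.2,130,105,-94.5)
"
```

```text
s22.png scale 5
pos [463.8 402.   99.5] yaw -94.46 units tx,ty,tz [ 4.409 -1.771 -0.091] spin 0.009 F [ 0.4 -0.8 -0.6] w 57.4 t 24.02
```

View pics/s22.png

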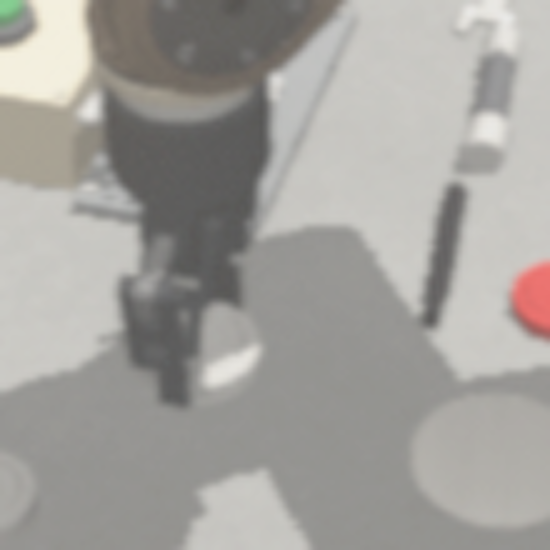

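Request:
servo_tool(
  increments=[
    {"spin": 0,"grip": 0,"tx": 0.735,"ty": -0.295,"tz": 0},
    {"spin": 0,"grip": 0,"tx": 0.735,"ty": -0.295,"tz": 0},
    {"spin": 0,"grip": 0,"tx": 0.735,"ty": -0.295,"tz": 0},
    {"spin": 0,"grip": 0,"tx": 0.735,"ty": -0.295,"tz": 0},
    {"spin": 0,"grip": 0,"tx": 0.735,"ty": -0.295,"tz": 0},
    {"spin": 0,"grip": 0,"tx": 0.735,"ty": -0.295,"tz": 0},
    {"spin": 0,"grip": 0,"tx": 0,"ty": 0,"tz": 0.4},
    {"spin": 0,"grip": 0,"tx": 0,"ty": 0,"tz": 0},
    {"spin": 0,"grip": 0,"tx": 0,"ty": 0,"tz": 0},
  ],
)

```text
t: 25.15
position: [548.5, 130.1, 73.8]
eef_rot: [180.0, -0.0, -94.4]
ft_force: [-0.8, -0.9, 0.4]
grip_width: 57.6
```

```bash
python3 -c "
from h import *
plan(549.2,130,40,-94.5)
im=env.snapshot('side');im=np.clip((im.astype(float)/255)**.6*255,0,255).astype(np.uint8);crop(im,180,145,270,235,'s23.png',6)
"
```

```text
pos [548.5 130.1  73.8] yaw -94.42 units tx,ty,tz [ 0.    -0.011  0.564] spin 0.015 F [-0.8 -0.9  0.4] w 57.6 t 25.15
s23.png scale 6
```

View pics/s23.png

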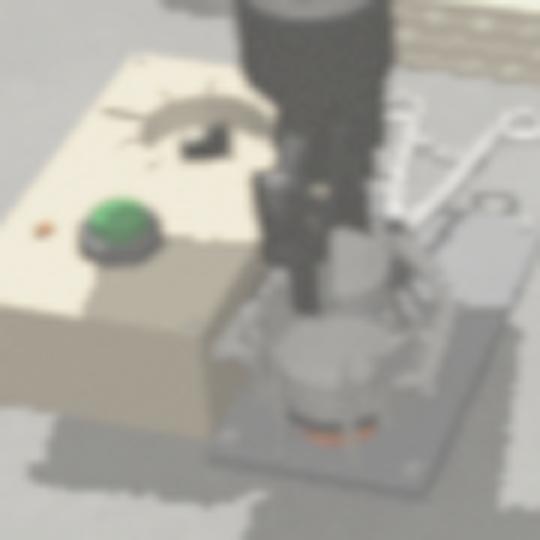

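Aligned; lower to just above contact (reading ~33), then to contact.

Request:
servo_tool(
  increments=[
    {"spin": 0.01,"grip": 0,"tx": 0,"ty": -0.008,"tz": 0.25},
    {"spin": 0,"grip": 0,"tx": 0,"ty": 0,"tz": 0.25},
    {"spin": 0,"grip": 0,"tx": 0,"ty": 0,"tz": 0.13},
    {"spin": 0,"grip": 0,"tx": 0,"ty": 0,"tz": 0.04},
    {"spin": 0,"grip": 0,"tx": 0,"ty": 0,"tz": 0},
    {"spin": 0,"grip": 0,"tx": 0,"ty": 0,"tz": 0},
  ],
)

```text
t: 25.95
position: [549.5, 129.6, 34.0]
eef_rot: [-180.0, 0.0, -94.5]
ft_force: [0.9, 0.6, -1.3]
grip_width: 57.3
```

Request:
servo_tool(
  increments=[
    {"spin": 0,"grip": 0,"tx": 0,"ty": 0,"tz": 0.03},
    {"spin": 0,"grip": 0,"tx": 0,"ty": 0,"tz": 0.02},
    {"spin": 0,"grip": 0,"tx": 0,"ty": 0,"tz": 0},
  ],
)

```text
t: 26.32
position: [549.2, 129.6, 30.6]
eef_rot: [180.0, -0.0, -94.5]
ft_force: [0.3, 0.3, -0.1]
grip_width: 57.4
```

Request:
servo_tool(
  increments=[
    {"spin": 0,"grip": 0,"tx": 0,"ty": 0,"tz": 0.025},
    {"spin": 0,"grip": 0,"tx": 0,"ty": 0,"tz": 0},
  ],
)

```text
t: 26.58
position: [549.3, 129.6, 30.3]
eef_rot: [-180.0, 0.0, -94.5]
ft_force: [-4.4, -0.4, 13.9]
grip_width: 57.3
```

Request:
servo_tool(
  increments=[
    {"spin": 0,"grip": 0,"tx": 0,"ty": 0,"tz": -0.02},
    {"spin": 0,"grip": 0.8,"tx": 0,"ty": 0,"tz": 0},
    {"spin": 0,"grip": 0.8,"tx": 0,"ty": 0,"tz": 0},
    {"spin": 0,"grip": 0.8,"tx": 0,"ty": 0,"tz": 0},
    {"spin": 0,"grip": 0.8,"tx": 0,"ty": 0,"tz": -0.1},
    {"spin": 0,"grip": 0.8,"tx": 0,"ty": 0,"tz": -0.4},
    {"spin": 0,"grip": 0.8,"tx": 0,"ty": 0,"tz": -0.6},
    {"spin": 0,"grip": 1,"tx": 0,"ty": 0,"tz": -0.4},
    {"spin": 0,"grip": 1,"tx": 0,"ty": 0,"tz": 0},
  ],
)

```text
t: 27.7
position: [550.1, 129.8, 122.3]
eef_rot: [-179.8, 0.0, -94.5]
ft_force: [-0.1, 0.4, 0.1]
grip_width: 85.4
```

```bash
python3 -c "
from h import *
plan(590.2,402.6,60,-94.5)
im=env.snapshot('side');im=np.clip((im.astype(float)/255)**.6*255,0,255).astype(np.uint8);crop(im,180,145,270,235,'s24.png',6)
im=env.snapshot('top');crop(im,95,140,235,270,'t24.png')
"
```

```text
pos [550.1 129.8 122.3] yaw -94.51 units tx,ty,tz [-4.586 -0.309  1.039] spin -0.002 F [-0.1  0.4  0.1] w 85.4 t 27.7
s24.png scale 6
t24.png scale 4
```

View pics/s24.png

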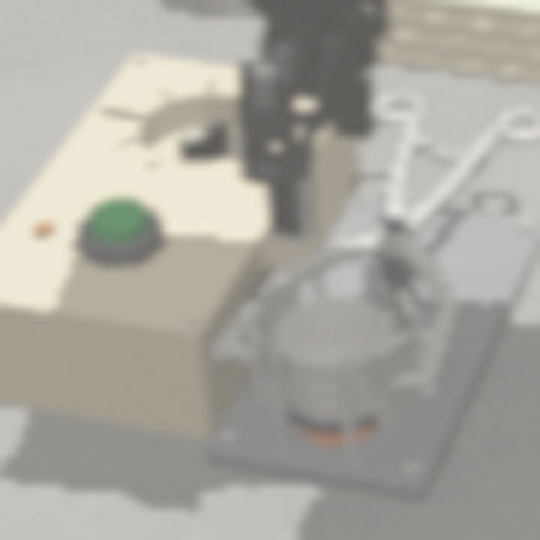

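View pics/t24.png

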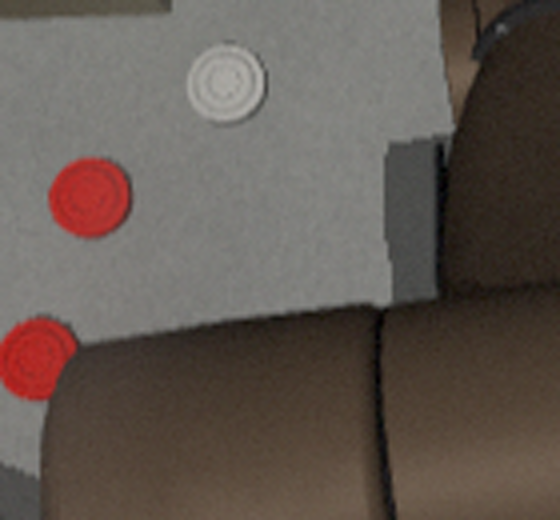

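Request:
servo_tool(
  increments=[
    {"spin": 0,"grip": 1,"tx": -0.764,"ty": -0.0515,"tz": 0},
    {"spin": 0,"grip": 1,"tx": -0.764,"ty": -0.0515,"tz": 0},
    {"spin": 0,"grip": 1,"tx": -0.764,"ty": -0.0515,"tz": 0},
    {"spin": 0,"grip": 1,"tx": -0.764,"ty": -0.0515,"tz": 0},
    {"spin": 0,"grip": 1,"tx": -0.764,"ty": -0.0515,"tz": 0},
    {"spin": 0,"grip": 1,"tx": -0.764,"ty": -0.0515,"tz": 0.3},
    {"spin": 0,"grip": 1,"tx": 0,"ty": 0,"tz": 0.7},
    {"spin": 0,"grip": 1,"tx": 0,"ty": 0,"tz": 0.5},
    {"spin": 0,"grip": 1,"tx": 0,"ty": 0,"tz": 0.4},
    {"spin": 0,"grip": 1,"tx": 0,"ty": 0,"tz": 0},
  ],
)

```text
t: 29.05
position: [587.9, 401.5, 3.1]
eef_rot: [179.7, -0.2, -94.5]
ft_force: [-0.5, -0.3, -0.6]
grip_width: 85.4
```

```bash
python3 -c "
from h import *
im=env.snapshot('side');im=np.clip((im.astype(float)/255)**.6*255,0,255).astype(np.uint8);crop(im,160,210,260,310,'s25.png',6)
plan(590.2,402.6,-28,-94.5)
"
```

```text
s25.png scale 6
pos [588.8 402.    5. ] yaw -94.51 units tx,ty,tz [-0.012 -0.023  0.549] spin -0.003 F [ 0.3 -0.4  0.5] w 85.3 t 29.1
```

View pics/s25.png

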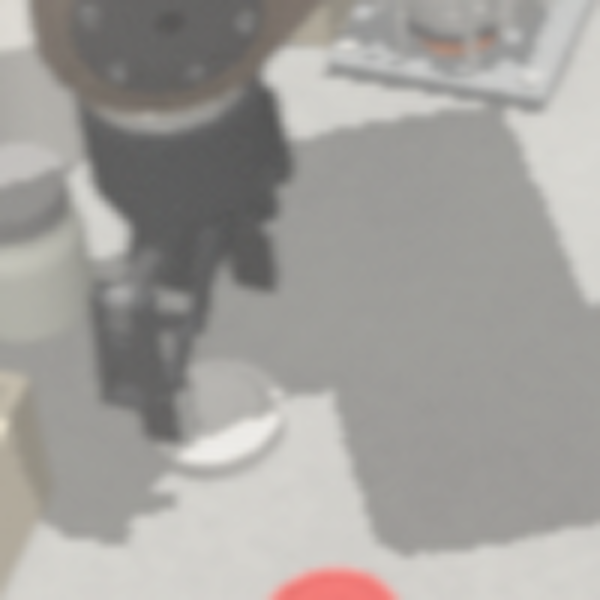

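Request:
servo_tool(
  increments=[
    {"spin": 0,"grip": 1,"tx": -0.005,"ty": -0.008,"tz": 0.3},
    {"spin": 0,"grip": 1,"tx": 0,"ty": 0,"tz": 0.2},
    {"spin": 0,"grip": 1,"tx": 0,"ty": 0,"tz": 0.06},
    {"spin": 0,"grip": 1,"tx": 0,"ty": 0,"tz": 0},
    {"spin": 0,"grip": 1,"tx": 0,"ty": 0,"tz": 0},
  ],
)

```text
t: 29.72
position: [590.1, 402.7, -26.8]
eef_rot: [-180.0, 0.0, -94.5]
ft_force: [0.6, -0.1, 0.2]
grip_width: 85.1
```

Request:
servo_tool(
  increments=[
    {"spin": 0,"grip": 1,"tx": 0,"ty": 0,"tz": 0.025},
    {"spin": 0,"grip": 0.3,"tx": 0,"ty": 0,"tz": 0},
    {"spin": 0,"grip": 0.2,"tx": 0,"ty": 0,"tz": 0},
    {"spin": 0,"grip": 0.2,"tx": 0,"ty": 0,"tz": 0},
    {"spin": 0,"grip": 0.1,"tx": 0,"ty": 0,"tz": 0},
    {"spin": 0,"grip": 0.1,"tx": 0,"ty": 0,"tz": 0},
  ],
)

```text
t: 30.48
position: [590.0, 402.7, -28.1]
eef_rot: [-180.0, 0.0, -94.5]
ft_force: [-1.8, -1.4, 4.3]
grip_width: 58.2
```

Request:
servo_tool(
  increments=[
    {"spin": 0,"grip": 0,"tx": 0,"ty": 0,"tz": -0.2},
    {"spin": 0,"grip": 0,"tx": 0,"ty": 0,"tz": -0.6},
    {"spin": 0,"grip": 0,"tx": 0,"ty": 0,"tz": -0.7},
    {"spin": 0,"grip": 0,"tx": 0,"ty": 0,"tz": -0.8},
    {"spin": 0,"grip": 0,"tx": 0,"ty": 0,"tz": 0},
  ],
)

```text
t: 31.1
position: [591.4, 403.5, 114.3]
eef_rot: [-179.6, 0.2, -94.5]
ft_force: [-0.1, 0.7, -0.1]
grip_width: 58.1
```

```bash
python3 -c "
from h import *
im=env.snapshot('side');im=np.clip((im.astype(float)/255)**.6*255,0,255).astype(np.uint8);crop(im,160,180,260,290,'s26.png',5)
plan(549.2,130,105,-94.5)
"
```

```text
s26.png scale 5
pos [590.4 403.  111.5] yaw -94.51 units tx,ty,tz [4.589 0.327 0.109] spin -0.002 F [-0.2 -0.  -1.5] w 58.2 t 31.15
```

View pics/s26.png

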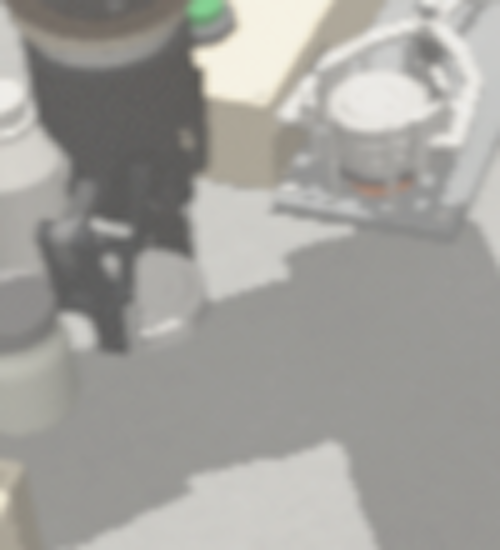

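Request:
servo_tool(
  increments=[
    {"spin": 0,"grip": 0,"tx": 0.765,"ty": 0.0545,"tz": 0},
    {"spin": 0,"grip": 0,"tx": 0.765,"ty": 0.0545,"tz": 0},
    {"spin": 0,"grip": 0,"tx": 0.765,"ty": 0.0545,"tz": 0},
    {"spin": 0,"grip": 0,"tx": 0.765,"ty": 0.0545,"tz": 0},
    {"spin": 0,"grip": 0,"tx": 0.765,"ty": 0.0545,"tz": 0},
    {"spin": 0,"grip": 0,"tx": 0.764,"ty": 0.0545,"tz": 0},
    {"spin": 0,"grip": 0,"tx": 0,"ty": 0,"tz": 0.4},
    {"spin": 0,"grip": 0,"tx": 0,"ty": 0,"tz": 0.1},
    {"spin": 0,"grip": 0,"tx": 0,"ty": 0,"tz": 0},
    {"spin": 0,"grip": 0,"tx": 0,"ty": 0,"tz": 0},
  ],
)

```text
t: 32.4
position: [548.8, 130.2, 79.6]
eef_rot: [-180.0, -0.0, -94.5]
ft_force: [0.7, 0.5, -0.9]
grip_width: 58.2
```

```bash
python3 -c "
from h import *
im=env.snapshot('side');im=np.clip((im.astype(float)/255)**.6*255,0,255).astype(np.uint8);crop(im,180,145,270,235,'s27.png',6)
plan(549.2,130,45,-94.5)
"
```

```text
s27.png scale 6
pos [548.8 130.2  79.7] yaw -94.47 units tx,ty,tz [ 0.002 -0.006  0.578] spin 0.007 F [-0.2  0.4 -1.2] w 58.0 t 32.45
```

View pics/s27.png

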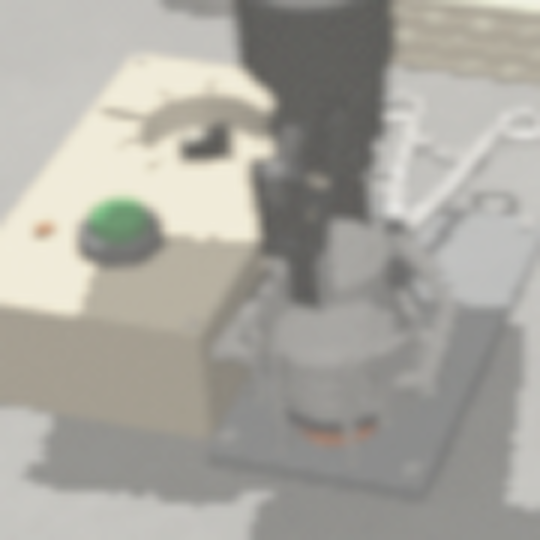

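Request:
servo_tool(
  increments=[
    {"spin": 0,"grip": 0,"tx": 0.005,"ty": -0.006,"tz": 0.3},
    {"spin": 0,"grip": 0,"tx": 0,"ty": 0,"tz": 0.2},
    {"spin": 0,"grip": 0,"tx": 0,"ty": 0,"tz": 0.08},
    {"spin": 0,"grip": 0,"tx": 0,"ty": 0,"tz": 0.02},
    {"spin": 0,"grip": 0,"tx": 0,"ty": 0,"tz": 0},
    {"spin": 0,"grip": 0,"tx": 0,"ty": 0,"tz": 0},
  ],
)

```text
t: 33.2
position: [549.2, 129.4, 43.6]
eef_rot: [-180.0, 0.0, -94.5]
ft_force: [0.6, 0.0, -0.7]
grip_width: 58.0
```

Request:
servo_tool(
  increments=[
    {"spin": 0,"grip": 0,"tx": 0,"ty": 0,"tz": 0.03},
    {"spin": 0,"grip": 0,"tx": 0,"ty": 0,"tz": 0.02},
    {"spin": 0,"grip": 0,"tx": 0,"ty": 0,"tz": 0},
  ],
)

```text
t: 33.58
position: [549.4, 129.4, 41.7]
eef_rot: [-179.9, 0.0, -94.5]
ft_force: [-4.5, -0.8, 16.6]
grip_width: 58.1
```

Request:
servo_tool(
  increments=[
    {"spin": 0,"grip": 0,"tx": 0,"ty": 0,"tz": -0.02},
    {"spin": 0,"grip": 0.8,"tx": 0,"ty": 0,"tz": 0},
    {"spin": 0,"grip": 0.8,"tx": 0,"ty": 0,"tz": 0},
    {"spin": 0,"grip": 0.8,"tx": 0,"ty": 0,"tz": 0},
    {"spin": 0,"grip": 0.8,"tx": 0,"ty": 0,"tz": -0.1},
    {"spin": 0,"grip": 0.8,"tx": 0,"ty": 0,"tz": -0.4},
    {"spin": 0,"grip": 0.8,"tx": 0,"ty": 0,"tz": -0.6},
    {"spin": 0,"grip": 0.8,"tx": 0,"ty": 0,"tz": -0.1},
    {"spin": 0,"grip": 0.8,"tx": 0,"ty": 0,"tz": 0},
  ],
)

```text
t: 34.7
position: [549.0, 129.4, 113.7]
eef_rot: [-180.0, 0.0, -94.5]
ft_force: [0.5, -0.9, -0.4]
grip_width: 77.2
```

```bash
python3 -c "
from h import *
plan(535.5,-46.5,110,-4.5)
im=env.snapshot('side');im=np.clip((im.astype(float)/255)**.6*255,0,255).astype(np.uint8);crop(im,180,145,270,235,'s28.png',6)
im=env.snapshot('top');crop(im,195,90,345,200,'t28.png',5)
"
```

```text
pos [549.  129.4 113.7] yaw -94.51 units tx,ty,tz [ 2.939 -0.007  0.061] spin -18.002 F [ 0.5 -0.9 -0.4] w 77.2 t 34.7
s28.png scale 6
t28.png scale 5
```

View pics/s28.png

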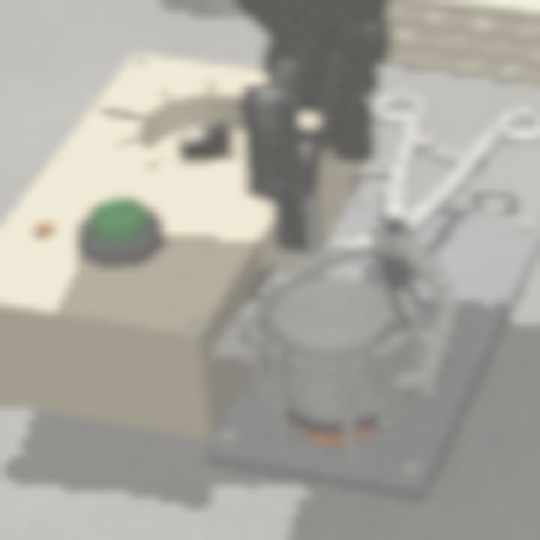

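Request:
servo_tool(
  increments=[
    {"spin": 0,"grip": 0.8,"tx": 0.735,"ty": 0,"tz": 0},
    {"spin": 0,"grip": 0.8,"tx": 0.735,"ty": 0,"tz": 0},
    {"spin": 0,"grip": 0.8,"tx": 0.735,"ty": 0,"tz": 0},
    {"spin": 0,"grip": 0.8,"tx": 0.735,"ty": 0,"tz": 0},
    {"spin": -1,"grip": 0.8,"tx": 0,"ty": 0,"tz": 0},
    {"spin": -1,"grip": 0.8,"tx": 0,"ty": 0,"tz": 0},
    {"spin": -1,"grip": 0.8,"tx": 0,"ty": 0,"tz": 0},
    {"spin": -1,"grip": 0.8,"tx": 0,"ty": 0,"tz": 0},
    {"spin": -1,"grip": 0.8,"tx": 0,"ty": 0,"tz": 0},
    {"spin": -1,"grip": 0.8,"tx": 0,"ty": 0,"tz": 0},
  ],
)

```text
t: 36.05
position: [534.7, -46.5, 112.4]
eef_rot: [179.9, 0.1, -64.4]
ft_force: [-0.9, -0.7, -0.6]
grip_width: 77.0
```

Request:
servo_tool(
  increments=[
    {"spin": -1,"grip": 0.8,"tx": 0,"ty": 0,"tz": 0},
    {"spin": -1,"grip": 0.8,"tx": 0,"ty": 0,"tz": 0},
    {"spin": -1,"grip": 0.8,"tx": 0,"ty": 0,"tz": 0},
    {"spin": -1,"grip": 0.8,"tx": 0,"ty": 0,"tz": 0},
    {"spin": -1,"grip": 0.8,"tx": 0,"ty": 0,"tz": 0},
    {"spin": -1,"grip": 0.8,"tx": 0,"ty": 0,"tz": 0},
    {"spin": -1,"grip": 0.8,"tx": 0,"ty": 0,"tz": 0},
    {"spin": -1,"grip": 0.8,"tx": 0,"ty": 0,"tz": 0},
    {"spin": -1,"grip": 0.8,"tx": 0,"ty": 0,"tz": 0},
    {"spin": -1,"grip": 0.8,"tx": 0,"ty": 0,"tz": 0},
  ],
)

```text
t: 37.3
position: [534.7, -46.4, 112.4]
eef_rot: [180.0, 0.1, -14.4]
ft_force: [0.6, -0.3, 0.4]
grip_width: 76.8
```

Request:
servo_tool(
  increments=[
    {"spin": -1,"grip": 0.8,"tx": 0,"ty": 0,"tz": 0},
    {"spin": -1,"grip": 0.8,"tx": 0,"ty": 0,"tz": 0},
    {"spin": 0,"grip": 0.8,"tx": 0,"ty": 0,"tz": 0},
  ],
)

```text
t: 37.67
position: [534.7, -46.4, 112.6]
eef_rot: [-180.0, 0.1, -4.5]
ft_force: [-0.2, 0.3, 0.4]
grip_width: 77.0
```

```bash
python3 -c "
from h import *
plan(535.5,-46.5,60,-4.5)
im=env.snapshot('side');im=np.clip((im.astype(float)/255)**.6*255,0,255).astype(np.uint8);crop(im,180,135,280,235,'s29.png',6)
im=env.snapshot('top');crop(im,195,90,345,200,'t29.png',5)
for z in (115,62): print(((proj('side',(535.5,-46.5,z))-[180,135])*6).round())
"
```

```text
pos [534.7 -46.4 112.6] yaw -4.55 units tx,ty,tz [0.013 0.    0.876] spin -0.01 F [-0.2  0.3  0.4] w 77.0 t 37.67
s29.png scale 6
t29.png scale 5
[426. 137.]
[429. 217.]
```

View pics/s29.png

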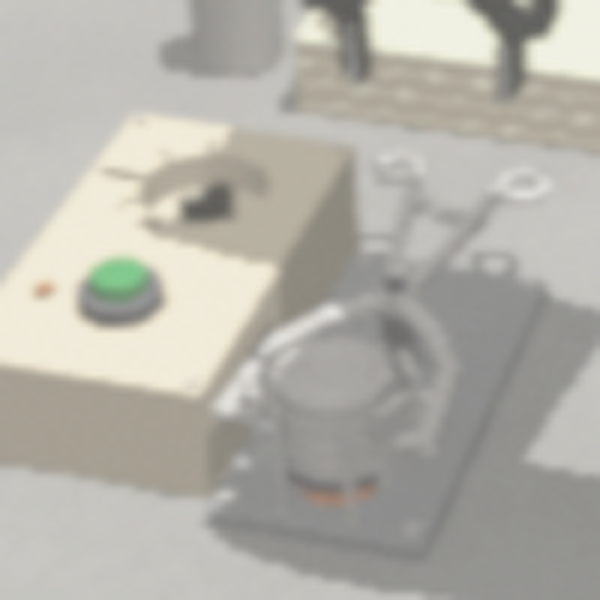

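View pics/t29.png

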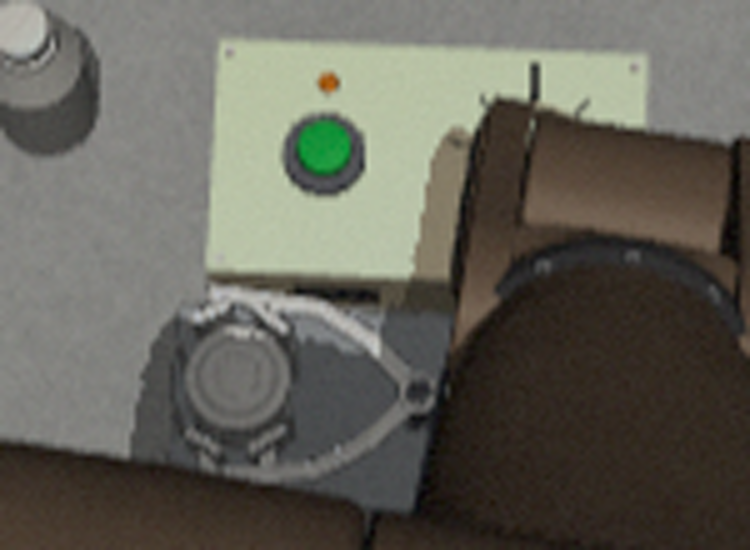

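Request:
servo_tool(
  increments=[
    {"spin": 0,"grip": 0.7,"tx": 0.013,"ty": 0,"tz": 0.4},
    {"spin": 0,"grip": 0.7,"tx": 0,"ty": 0,"tz": 0.4},
    {"spin": 0,"grip": 0.7,"tx": 0,"ty": 0,"tz": 0.3},
    {"spin": 0,"grip": 0.7,"tx": 0,"ty": 0,"tz": 0.1},
    {"spin": 0,"grip": 0.7,"tx": 0,"ty": 0,"tz": 0},
  ],
  force=30,
)

```text
t: 38.4
position: [535.9, -46.6, 41.4]
eef_rot: [180.0, 0.0, -4.6]
ft_force: [0.4, 0.1, 0.8]
grip_width: 72.5
```

```bash
python3 -c "
from h import *
plan(535.5,-46.5,17,-4.5)
im=env.snapshot('side');im=np.clip((im.astype(float)/255)**.6*255,0,255).astype(np.uint8);crop(im,200,130,300,230,'s30.png',6)
"
```

```text
pos [535.9 -46.6  41.4] yaw -4.55 units tx,ty,tz [-0.006 -0.001  0.407] spin -0.01 F [0.4 0.1 0.8] w 72.5 t 38.4
s30.png scale 6
```

View pics/s30.png

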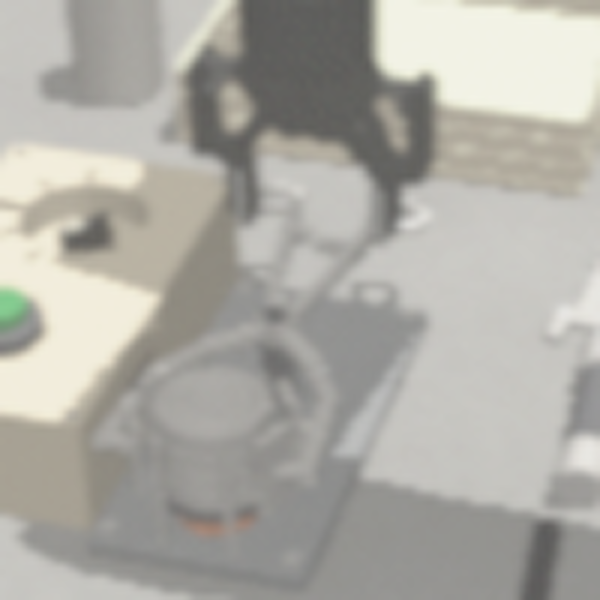

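Request:
servo_tool(
  increments=[
    {"spin": 0,"grip": 0.7,"tx": 0,"ty": 0,"tz": 0.2},
    {"spin": 0,"grip": 0.7,"tx": 0,"ty": 0,"tz": 0.15},
    {"spin": 0,"grip": 0.7,"tx": 0,"ty": 0,"tz": 0.05},
    {"spin": 0,"grip": 0.7,"tx": 0,"ty": 0,"tz": 0},
  ],
)

```text
t: 38.95
position: [535.8, -46.6, 17.2]
eef_rot: [180.0, 0.0, -4.5]
ft_force: [-0.9, -0.2, 0.5]
grip_width: 72.5
```

```bash
python3 -c "
from h import *
plan(535.5,-46.5,17,-4.5)
im=env.snapshot('side');im=np.clip((im.astype(float)/255)**.6*255,0,255).astype(np.uint8);crop(im,220,140,290,210,'s31.png',8)
"
```

```text
pos [535.8 -46.6  17.2] yaw -4.52 units tx,ty,tz [-0.005 -0.     0.004] spin -0.003 F [-0.9 -0.2  0.5] w 72.5 t 38.95
s31.png scale 8
```

View pics/s31.png

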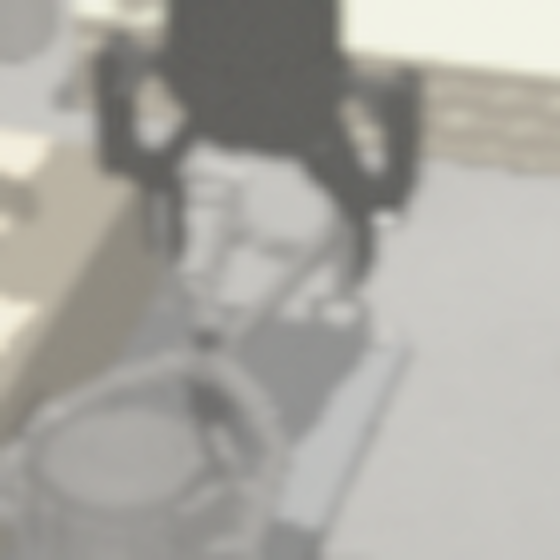

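Fingers straddle the shanks. Squeeze gradually.

Request:
servo_tool(
  increments=[
    {"spin": 0,"grip": 0.1,"tx": 0,"ty": 0,"tz": 0},
    {"spin": 0,"grip": 0,"tx": 0,"ty": 0,"tz": 0},
    {"spin": 0,"grip": -0.2,"tx": 0,"ty": 0,"tz": 0},
    {"spin": 0,"grip": -0.3,"tx": 0,"ty": 0,"tz": 0},
    {"spin": 0,"grip": -0.5,"tx": 0,"ty": 0,"tz": 0},
    {"spin": 0,"grip": -0.5,"tx": 0,"ty": 0,"tz": 0},
    {"spin": 0,"grip": -0.5,"tx": 0,"ty": 0,"tz": 0},
  ],
)

```text
t: 39.88
position: [536.7, -47.5, 18.4]
eef_rot: [179.9, -0.1, -4.5]
ft_force: [-1.6, -6.8, 9.6]
grip_width: 23.0
```

```bash
python3 -c "
from h import *
plan(535.5,-46.5,17,-4.5)
im=env.snapshot('side');im=np.clip((im.astype(float)/255)**.6*255,0,255).astype(np.uint8);crop(im,220,140,290,210,'s32.png',8)
im=env.snapshot('top');crop(im,225,90,345,200,'t32.png',5)
"
```

```text
pos [536.7 -47.5  18.4] yaw -4.5 units tx,ty,tz [-0.021 -0.015  0.024] spin -0.001 F [-1.6 -6.8  9.6] w 23.0 t 39.88
s32.png scale 8
t32.png scale 5
```

View pics/s32.png

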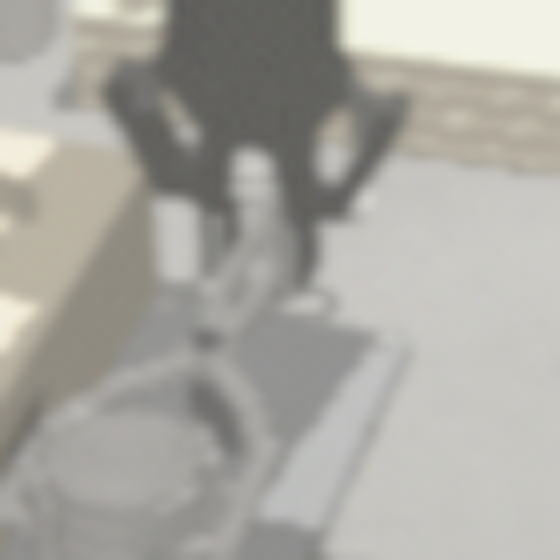

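View pics/t32.png

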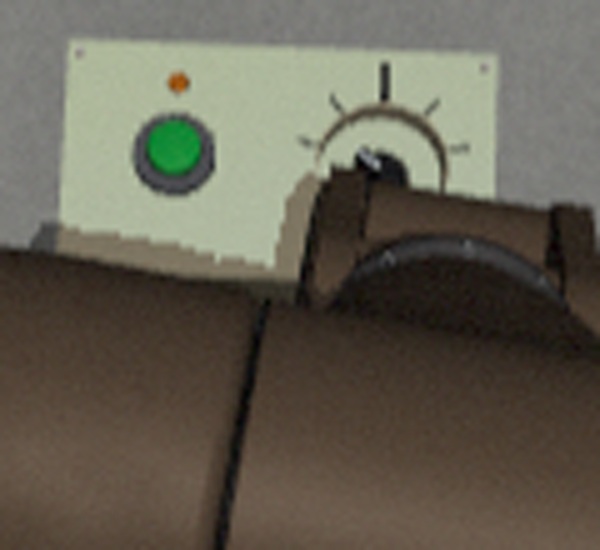

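Request:
servo_tool(
  increments=[
    {"spin": 0,"grip": -0.2,"tx": 0,"ty": 0,"tz": 0},
    {"spin": 0,"grip": 0.2,"tx": 0,"ty": 0,"tz": 0},
    {"spin": 0,"grip": 0.6,"tx": 0,"ty": 0,"tz": 0},
    {"spin": 0,"grip": 0.7,"tx": 0,"ty": 0,"tz": 0},
    {"spin": 0,"grip": 0.7,"tx": 0,"ty": 0,"tz": -0.2},
    {"spin": 0,"grip": 0.7,"tx": 0,"ty": 0,"tz": -0.5},
    {"spin": 0,"grip": 0.7,"tx": 0,"ty": 0,"tz": -0.7},
    {"spin": 0,"grip": 0.7,"tx": 0,"ty": 0,"tz": -0.3},
    {"spin": 0,"grip": 0.7,"tx": 0,"ty": 0,"tz": 0},
  ],
)

```text
t: 41.1
position: [536.5, -46.6, 121.3]
eef_rot: [180.0, -0.2, -4.5]
ft_force: [0.3, 0.4, 0.5]
grip_width: 72.6
```

```bash
python3 -c "
from h import *
plan(665.2,-43.1,110,-4.5)
im=env.snapshot('side');im=np.clip((im.astype(float)/255)**.6*255,0,255).astype(np.uint8);crop(im,180,135,280,235,'s33.png',6)
"
```

```text
pos [536.5 -46.6 121.3] yaw -4.51 units tx,ty,tz [ 2.134 -0.227  0.188] spin -0.001 F [0.3 0.4 0.5] w 72.6 t 41.1
s33.png scale 6
```

View pics/s33.png

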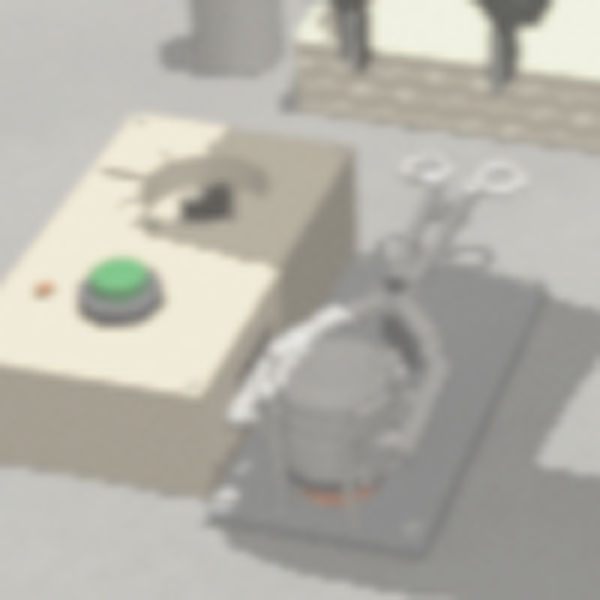

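```bash
python3 -c "
from h import *
im=cv2.imread('pics/top0_raw.png')[:,:,::-1]
crop(im,280,100,325,140,'k0.png',14)
im=cv2.imread('pics/side0_raw.png')[:,:,::-1]
crop(im,190,150,235,180,'k1.png',14)
"
```

```text
k0.png scale 14
k1.png scale 14
```

View pics/k0.png

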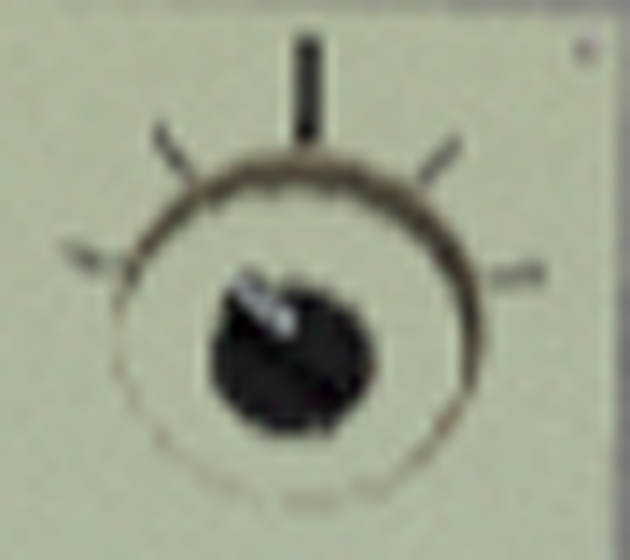

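View pics/k1.png

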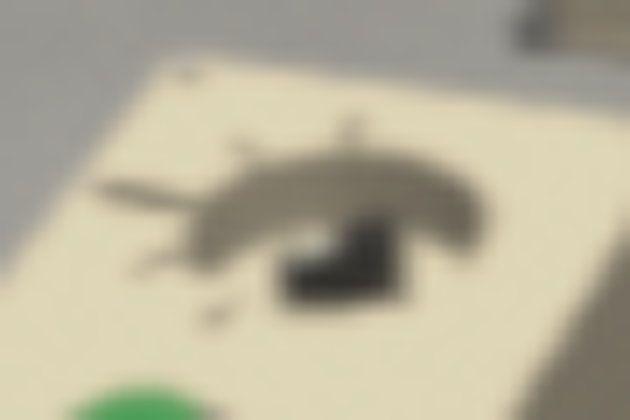

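```bash
python3 -c "
from m import *
q=lambda u,v:S(u,v,14,280,100)
k=lambda u,v,z:back('top',*q(u,v),z)
print('skirt c',k(293,358,49),'well',k(301,330,70))
a,b=k(240,280,66),k(290,325,66);print(a,b,'dir deg',np.degrees(np.arctan2(*(a-b)[1::-1])))
a,b=k(308,40,70),k(305,140,70);print(a,b,'mark',np.degrees(np.arctan2(*(a-b)[1::-1])))
c=k(293,358,49)
for n in('top',): print((np.array(proj(n,[c[0],c[1],66]))-[280,100])*14)
p=(541.2,25.3,np.radians(85.5))
for P in (k(293,358,49),k(301,330,70)):
  d=P[:2]-np.array(p[:2]);c,s=np.cos(p[2]),np.sin(p[2]);print('machine',c*d[0]+s*d[1],-s*d[0]+c*d[1])
P=np.array([679.5,73.8]);d=P-np.array(p[:2]);print('btn',c*d[0]+s*d[1],-s*d[0]+c*d[1])
"
```

```text
skirt c [671.  -44.9  49. ] well [670.1 -44.9  70. ]
[682.7 -33.2  66. ] [672.6 -43.   66. ] dir deg 44.13630995540034
[732.8 -49.4  70. ] [711.1 -47.7  70. ] mark -4.479460452350282
[292.96097786 325.45406339]
machine -59.799606202591306 -134.90769843865468
machine -59.870219388746364 -134.0104728382949
btn 59.20138362521767 -134.06840111249107
```

Request:
servo_tool(
  increments=[
    {"spin": 0,"grip": 0.4,"tx": 0.745,"ty": -0.068,"tz": 0},
    {"spin": 0,"grip": 0,"tx": 0.745,"ty": -0.068,"tz": 0},
    {"spin": 0,"grip": -0.36,"tx": 0.745,"ty": -0.068,"tz": 0},
    {"spin": 1,"grip": -0.36,"tx": 0,"ty": 0,"tz": 0},
    {"spin": 1,"grip": -0.36,"tx": 0,"ty": 0,"tz": 0},
    {"spin": 1,"grip": -0.36,"tx": 0,"ty": 0,"tz": 0},
    {"spin": 1,"grip": -0.36,"tx": 0,"ty": 0,"tz": 0},
    {"spin": 1,"grip": -0.36,"tx": 0,"ty": 0,"tz": 0},
    {"spin": 1,"grip": -0.36,"tx": 0,"ty": 0,"tz": 0},
    {"spin": 1,"grip": -0.36,"tx": 0,"ty": 0,"tz": 0},
  ],
)

```text
t: 42.4
position: [670.0, -44.8, 117.9]
eef_rot: [179.9, 0.1, -39.7]
ft_force: [0.2, -0.9, 0.5]
grip_width: 27.4
```

Request:
servo_tool(
  increments=[
    {"spin": 1,"grip": -0.36,"tx": 0,"ty": 0,"tz": 0.3},
    {"spin": 0.1,"grip": -0.36,"tx": 0,"ty": 0,"tz": 0.4},
    {"spin": 0,"grip": -0.36,"tx": 0,"ty": 0,"tz": 0},
    {"spin": 0,"grip": -0.36,"tx": 0,"ty": 0,"tz": 0},
  ],
)

```text
t: 42.9
position: [670.7, -45.0, 77.5]
eef_rot: [180.0, 0.0, -45.0]
ft_force: [0.1, -0.5, -0.1]
grip_width: 27.1
```

```bash
python3 -c "
from h import *
plan(671.1,-45.1,33,-45)
im=env.snapshot('side');im=np.clip((im.astype(float)/255)**.6*255,0,255).astype(np.uint8);crop(im,170,120,250,190,'s34.png',9)
p=env.get_state()['position']
for z in(20,25,30): print(z,((proj('side',p+[0,0,z])-[170,120])*9).round())
print(((proj('side',[671.1,-45.1,66])-[170,120])*9).round())
"
```

```text
pos [670.7 -45.   77.5] yaw -45.0 units tx,ty,tz [ 0.007 -0.004  0.742] spin 0.001 F [ 0.1 -0.5 -0.1] w 27.1 t 42.9
s34.png scale 9
20 [382. 349.]
25 [381. 338.]
30 [379. 326.]
[389. 419.]
```

View pics/s34.png

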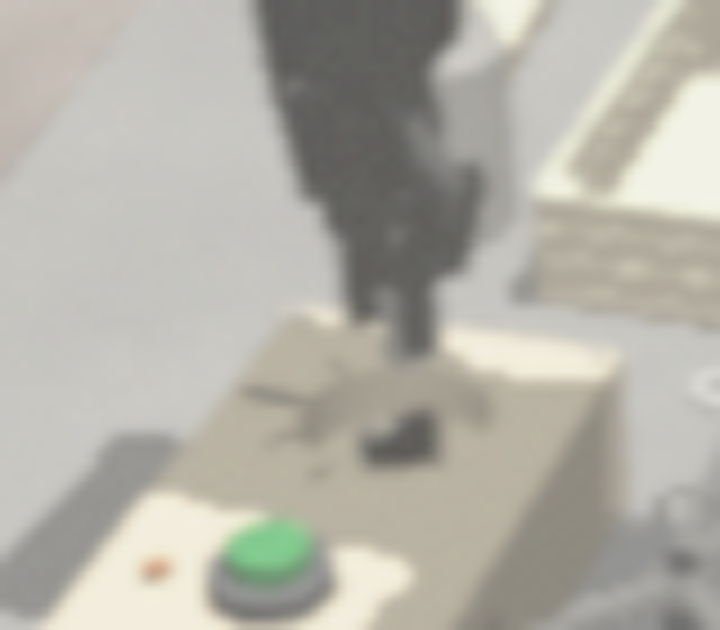

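Request:
servo_tool(
  increments=[
    {"spin": 0,"grip": -0.36,"tx": 0.004,"ty": -0.003,"tz": 0.3},
    {"spin": 0,"grip": -0.36,"tx": 0,"ty": 0,"tz": 0.25},
    {"spin": 0,"grip": -0.36,"tx": 0,"ty": 0,"tz": 0.08},
    {"spin": 0,"grip": -0.36,"tx": 0,"ty": 0,"tz": 0},
    {"spin": 0,"grip": -0.36,"tx": 0,"ty": 0,"tz": 0},
  ],
)

```text
t: 43.58
position: [671.1, -45.0, 40.0]
eef_rot: [-180.0, -0.0, -45.0]
ft_force: [-0.1, -0.6, 0.5]
grip_width: 27.5
```

```bash
python3 -c "
from h import *
plan(671.1,-45.1,33,-45)
im=env.snapshot('side');im=np.clip((im.astype(float)/255)**.6*255,0,255).astype(np.uint8);crop(im,190,130,240,180,'s35.png',12)
"
```

```text
pos [671.1 -45.   40. ] yaw -45.02 units tx,ty,tz [0.001 0.001 0.117] spin -0.003 F [-0.1 -0.6  0.5] w 27.5 t 43.58
s35.png scale 12
```

View pics/s35.png

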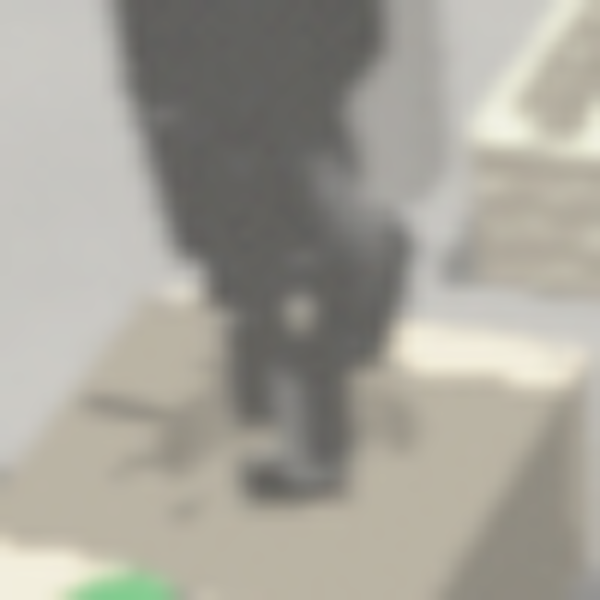

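Request:
servo_tool(
  increments=[
    {"spin": 0,"grip": -0.36,"tx": 0,"ty": 0,"tz": 0.04},
    {"spin": 0,"grip": -0.36,"tx": 0,"ty": 0,"tz": 0.04},
    {"spin": 0,"grip": -0.36,"tx": 0,"ty": 0,"tz": 0},
  ],
)

```text
t: 44.0
position: [670.7, -44.9, 34.7]
eef_rot: [180.0, 0.0, -45.0]
ft_force: [-0.0, -0.5, 0.5]
grip_width: 27.3
```

Request:
servo_tool(
  increments=[
    {"spin": 0,"grip": -0.36,"tx": 0,"ty": 0,"tz": 0.04},
    {"spin": 0,"grip": -0.36,"tx": 0,"ty": 0,"tz": 0.02},
    {"spin": 0,"grip": -0.36,"tx": 0,"ty": 0,"tz": 0},
  ],
)

```text
t: 44.38
position: [670.8, -44.9, 31.1]
eef_rot: [180.0, 0.0, -45.0]
ft_force: [0.6, -0.6, -0.2]
grip_width: 27.6
```

```bash
python3 -c "
from h import *
plan(671.1,-45.1,33,-45)
im=env.snapshot('side');im=np.clip((im.astype(float)/255)**.6*255,0,255).astype(np.uint8);crop(im,190,130,240,180,'s36.png',12)
"
```

```text
pos [670.8 -44.9  31.1] yaw -45.01 units tx,ty,tz [ 0.005 -0.002 -0.031] spin -0.003 F [ 0.6 -0.6 -0.2] w 27.6 t 44.38
s36.png scale 12
```

View pics/s36.png

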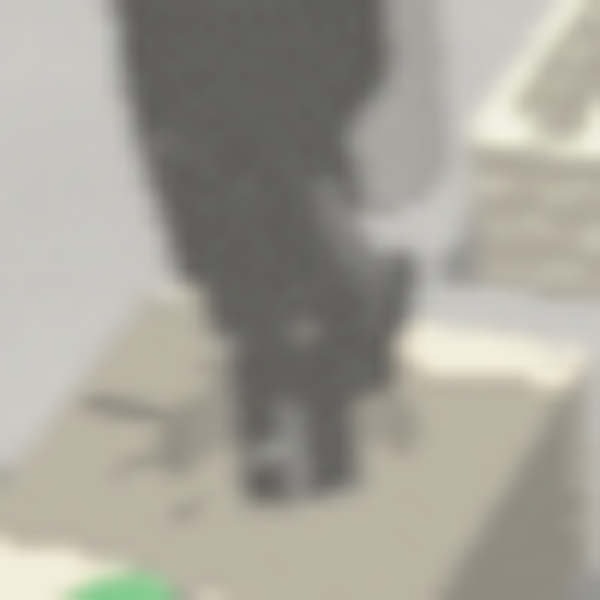

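Request:
servo_tool(
  increments=[
    {"spin": 0,"grip": -0.5,"tx": 0,"ty": 0,"tz": 0},
    {"spin": 0,"grip": -0.7,"tx": 0,"ty": 0,"tz": 0},
    {"spin": 0,"grip": -0.85,"tx": 0,"ty": 0,"tz": 0},
    {"spin": 0,"grip": -0.9,"tx": 0,"ty": 0,"tz": 0},
    {"spin": 0,"grip": -0.9,"tx": 0,"ty": 0,"tz": 0},
  ],
  force=20,
)

```text
t: 45.05
position: [670.9, -45.0, 31.4]
eef_rot: [-180.0, -0.0, -45.0]
ft_force: [-0.1, 0.4, 2.4]
grip_width: 9.4
```

Request:
servo_tool(
  increments=[
    {"spin": 1,"grip": -0.9,"tx": 0,"ty": 0,"tz": 0},
    {"spin": 1,"grip": -0.9,"tx": 0,"ty": 0,"tz": 0},
    {"spin": 1,"grip": -0.9,"tx": 0,"ty": 0,"tz": 0},
    {"spin": 1,"grip": -0.9,"tx": 0,"ty": 0,"tz": 0},
    {"spin": 1,"grip": -0.9,"tx": 0,"ty": 0,"tz": 0},
    {"spin": 1,"grip": -0.9,"tx": 0,"ty": 0,"tz": 0},
    {"spin": 1,"grip": -0.9,"tx": 0,"ty": 0,"tz": 0},
    {"spin": 1,"grip": -0.9,"tx": 0,"ty": 0,"tz": 0},
    {"spin": 1,"grip": -0.9,"tx": 0,"ty": 0,"tz": 0},
    {"spin": 0.9,"grip": -0.9,"tx": 0,"ty": 0,"tz": 0},
  ],
)

```text
t: 46.3
position: [670.3, -43.6, 31.4]
eef_rot: [179.9, 0.1, -94.7]
ft_force: [-2.9, 8.7, 3.5]
grip_width: 8.7
```

Request:
servo_tool(
  increments=[
    {"spin": 0,"grip": -0.9,"tx": 0,"ty": 0,"tz": 0},
    {"spin": 0,"grip": -0.36,"tx": 0,"ty": 0,"tz": 0},
    {"spin": 0,"grip": -0.36,"tx": 0,"ty": 0,"tz": 0},
    {"spin": 0,"grip": -0.36,"tx": 0,"ty": 0,"tz": 0},
    {"spin": 0,"grip": -0.36,"tx": 0,"ty": 0,"tz": -0.2},
    {"spin": 0,"grip": -0.36,"tx": 0,"ty": 0,"tz": -0.5},
    {"spin": 0,"grip": -0.36,"tx": 0,"ty": 0,"tz": -0.6},
    {"spin": 0,"grip": -0.6,"tx": 0,"ty": 0,"tz": 0},
  ],
)

```text
t: 47.3
position: [672.3, -45.2, 113.0]
eef_rot: [-179.7, -0.0, -94.5]
ft_force: [0.3, 0.5, -0.5]
grip_width: 17.0
```

```bash
python3 -c "
from h import *
plan(680.3,74.3,107,-94.5)
im=env.snapshot('side');im=np.clip((im.astype(float)/255)**.6*255,0,255).astype(np.uint8);crop(im,180,130,280,230,'s37.png',6)
"
```

```text
pos [672.3 -45.2 113. ] yaw -94.51 units tx,ty,tz [-1.996  0.023  0.1  ] spin -0.002 F [ 0.3  0.5 -0.5] w 17.0 t 47.3
s37.png scale 6
```

View pics/s37.png

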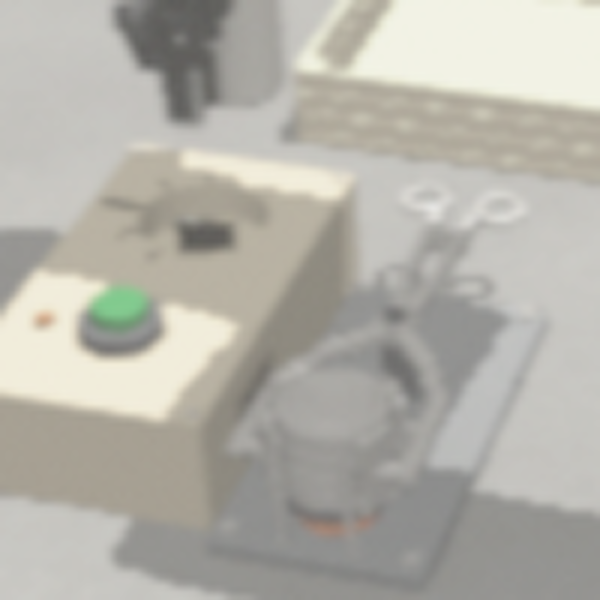

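Request:
servo_tool(
  increments=[
    {"spin": 0,"grip": -1,"tx": -0.665,"ty": 0.012,"tz": 0},
    {"spin": 0,"grip": -1,"tx": -0.665,"ty": 0.011,"tz": 0},
    {"spin": 0,"grip": -1,"tx": -0.666,"ty": 0,"tz": 0},
    {"spin": 0,"grip": -1,"tx": 0,"ty": 0,"tz": 0},
    {"spin": 0,"grip": -1,"tx": 0,"ty": 0,"tz": 0},
  ],
)

```text
t: 47.98
position: [678.5, 74.2, 108.6]
eef_rot: [179.9, -0.0, -94.5]
ft_force: [-0.8, -1.0, 0.3]
grip_width: 0.3
```

```bash
python3 -c "
from h import *
plan(680.3,74.3,80,-94.5)
im=env.snapshot('side');im=np.clip((im.astype(float)/255)**.6*255,0,255).astype(np.uint8);crop(im,160,130,240,210,'s38.png',7)
im=env.snapshot('top');crop(im,280,100,325,140,'k2.png',14)
"
```

```text
pos [678.5  74.2 108.6] yaw -94.5 units tx,ty,tz [-0.004 -0.03   0.476] spin 0.001 F [-0.8 -1.   0.3] w 0.3 t 47.98
s38.png scale 7
k2.png scale 14
```

View pics/s38.png

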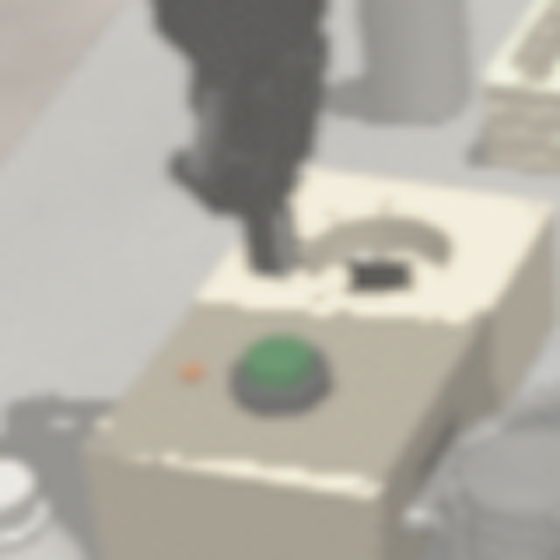

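View pics/k2.png

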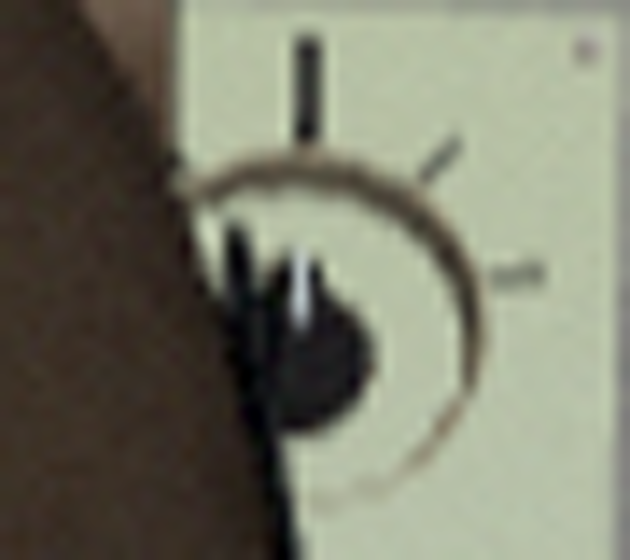

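Request:
servo_tool(
  increments=[
    {"spin": 0,"grip": -1,"tx": 0,"ty": -0.015,"tz": 0.3},
    {"spin": 0,"grip": -1,"tx": 0,"ty": 0,"tz": 0.2},
    {"spin": 0,"grip": -1,"tx": 0,"ty": 0,"tz": 0.05},
    {"spin": 0,"grip": -1,"tx": 0,"ty": 0,"tz": 0},
  ],
)

```text
t: 48.58
position: [679.7, 74.4, 75.9]
eef_rot: [180.0, -0.0, -94.5]
ft_force: [-0.4, 0.5, 0.5]
grip_width: 0.4
```

Request:
servo_tool(
  increments=[
    {"spin": 0,"grip": -1,"tx": 0,"ty": 0,"tz": 0.05},
    {"spin": 0,"grip": -1,"tx": 0,"ty": 0,"tz": 0},
  ],
)

```text
t: 48.82
position: [679.8, 74.5, 73.4]
eef_rot: [-180.0, -0.0, -94.5]
ft_force: [-0.0, -0.5, -0.5]
grip_width: 0.1
```

Request:
servo_tool(
  increments=[
    {"spin": 0,"grip": -1,"tx": 0,"ty": 0,"tz": 0.05},
    {"spin": 0,"grip": -1,"tx": 0,"ty": 0,"tz": 0},
  ],
)

```text
t: 49.08
position: [679.7, 74.5, 70.1]
eef_rot: [180.0, -0.0, -94.5]
ft_force: [0.6, 0.3, 0.1]
grip_width: 0.1
```

```bash
python3 -c "
from h import *
plan(680.3,74.3,70,-94.5)
im=env.snapshot('side');im=np.clip((im.astype(float)/255)**.6*255,0,255).astype(np.uint8);crop(im,160,130,240,210,'s39.png',7)
"
```

```text
pos [679.7  74.5  70.1] yaw -94.51 units tx,ty,tz [ 0.002 -0.01   0.002] spin -0.003 F [0.6 0.3 0.1] w 0.1 t 49.08
s39.png scale 7
```

View pics/s39.png

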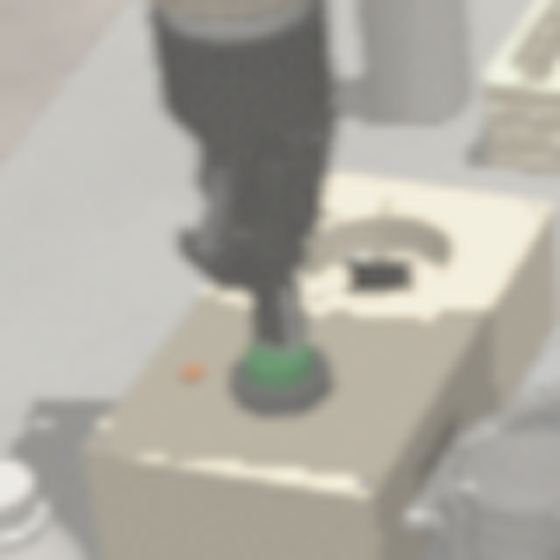

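Request:
servo_tool(
  increments=[
    {"spin": 0,"grip": -1,"tx": 0,"ty": 0,"tz": 0.05},
    {"spin": 0,"grip": -1,"tx": 0,"ty": 0,"tz": 0},
  ],
)

```text
t: 49.38
position: [679.8, 74.5, 67.2]
eef_rot: [-180.0, -0.0, -94.5]
ft_force: [-0.0, 0.5, 2.5]
grip_width: -0.1
```

Request:
servo_tool(
  increments=[
    {"spin": 0,"grip": -1,"tx": 0,"ty": 0,"tz": 0.05},
    {"spin": 0,"grip": -1,"tx": 0,"ty": 0,"tz": 0},
  ],
)

```text
t: 49.62
position: [679.9, 74.5, 64.3]
eef_rot: [-180.0, -0.0, -94.5]
ft_force: [-0.4, 0.6, 2.7]
grip_width: -0.0
```

Request:
servo_tool(
  increments=[
    {"spin": 0,"grip": -1,"tx": 0,"ty": 0,"tz": 0.05},
    {"spin": 0,"grip": -1,"tx": 0,"ty": 0,"tz": 0},
  ],
)

```text
t: 49.88
position: [679.9, 74.5, 61.4]
eef_rot: [-180.0, -0.0, -94.5]
ft_force: [-0.9, 0.5, 4.2]
grip_width: 0.1
```

Request:
servo_tool(
  increments=[
    {"spin": 0,"grip": -1,"tx": 0,"ty": 0,"tz": 0.04},
    {"spin": 0,"grip": -1,"tx": 0,"ty": 0,"tz": 0},
    {"spin": 0,"grip": -1,"tx": 0,"ty": 0,"tz": 0},
  ],
)

```text
t: 50.25
position: [680.1, 74.5, 61.1]
eef_rot: [-179.9, -0.0, -94.5]
ft_force: [-6.9, 0.4, 20.6]
grip_width: -0.0
```

```bash
python3 -c "
from h import *
im=env.snapshot('side');im=np.clip((im.astype(float)/255)**.6*255,0,255).astype(np.uint8);crop(im,170,130,280,230,'s40.png',6)
plan(493.8,-95.3,107,-94.5)
"
```

```text
s40.png scale 6
pos [680.   74.5  61. ] yaw -94.51 units tx,ty,tz [ 3.065  2.872 -0.766] spin -0.001 F [-7.3 -0.8 20.6] w 0.2 t 50.3
```

View pics/s40.png

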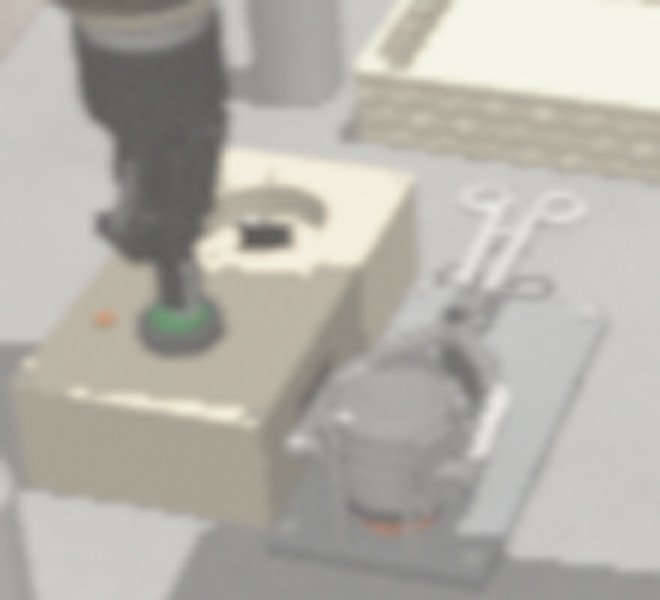

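Request:
servo_tool(
  increments=[
    {"spin": 0,"grip": -1,"tx": 0,"ty": 0,"tz": -0.4},
    {"spin": 0,"grip": -1,"tx": 0,"ty": 0,"tz": -0.6},
    {"spin": 0,"grip": -1,"tx": 0,"ty": 0,"tz": 0},
  ],
)

```text
t: 50.68
position: [680.8, 74.5, 121.2]
eef_rot: [-179.8, 0.0, -94.5]
ft_force: [0.7, 0.5, -0.9]
grip_width: -0.2
```

```bash
python3 -c "
from h import *
im=env.snapshot('top');crop(im,290,110,350,200,'t41.png',6)
im=env.snapshot('side');im=np.clip((im.astype(float)/255)**.6*255,0,255).astype(np.uint8);crop(im,220,130,290,200,'s41.png',8)
plan(509.7,-100.4,107,-94.5)
"
```

```text
t41.png scale 6
s41.png scale 8
pos [679.5  74.5 118.3] yaw -94.51 units tx,ty,tz [3.128 2.592 0.189] spin -0.002 F [ 0.1 -0.5  0.3] w 0.0 t 50.77
```

View pics/t41.png

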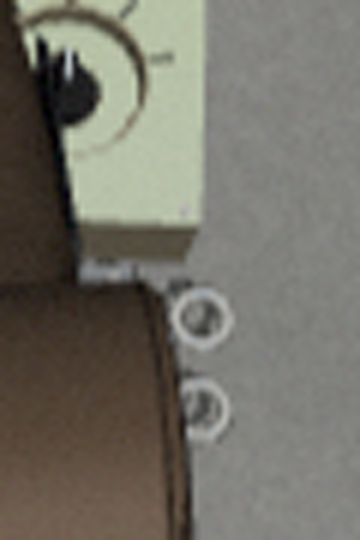

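View pics/s41.png

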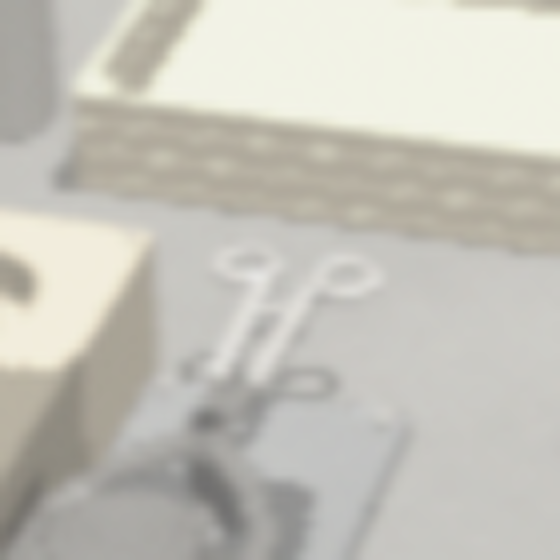

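```bash
python3 -c "
from m import *
for u,v in((202,318),(201,408)): print(back('top',*S(u,v,6,290,110),61))
for u,v in((245,265),(349,278)): print(back('side',*S(u,v,8,220,130),61))
"
```

```text
[ 553.1 -103.3   61. ]
[ 509.3 -100.4   61. ]
[552.1 -99.4  61. ]
[504.8 -96.8  61. ]
```

Request:
servo_tool(
  increments=[
    {"spin": 0,"grip": -1,"tx": 0.626,"ty": 0.52,"tz": 0},
    {"spin": 0,"grip": -1,"tx": 0.626,"ty": 0.52,"tz": 0},
    {"spin": 0,"grip": -1,"tx": 0.626,"ty": 0.52,"tz": 0},
    {"spin": 0,"grip": -1,"tx": 0.626,"ty": 0.52,"tz": 0},
    {"spin": 0,"grip": -1,"tx": 0.624,"ty": 0.52,"tz": 0.2},
    {"spin": 0,"grip": -1,"tx": 0,"ty": 0,"tz": 0.5},
    {"spin": 0,"grip": -1,"tx": 0,"ty": 0,"tz": 0.3},
    {"spin": 0,"grip": -1,"tx": 0,"ty": 0,"tz": 0},
    {"spin": 0,"grip": -1,"tx": 0,"ty": 0,"tz": 0},
  ],
)

```text
t: 51.9
position: [509.5, -100.3, 58.9]
eef_rot: [180.0, 0.0, -94.5]
ft_force: [0.1, -0.2, 1.1]
grip_width: 0.6
```

```bash
python3 -c "
from h import *
plan(509.3,-100.4,37,-94.5)
im=env.snapshot('side');im=np.clip((im.astype(float)/255)**.6*255,0,255).astype(np.uint8);crop(im,220,110,290,200,'s42.png',6)
"
```

```text
pos [ 509.5 -100.3   58.9] yaw -94.5 units tx,ty,tz [0.003 0.003 0.365] spin -0.001 F [ 0.1 -0.2  1.1] w 0.6 t 51.9
s42.png scale 6
```

View pics/s42.png

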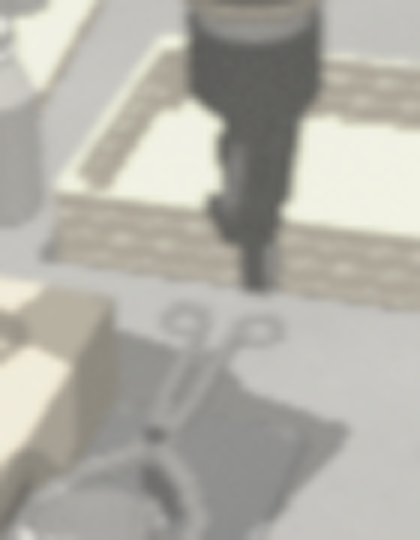

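```bash
python3 -c "
from h import *
for X in((509.3,-100.4,61),(509.5,-100.3,83),(509.5,-92,83),(509.5,-100.3,61),(509.5,-92,61)): print(X,((proj('side',X)-[220,110])*6).round())
"
```

```text
(509.3, -100.4, 61) [253. 322.]
(509.5, -100.3, 83) [252. 290.]
(509.5, -92, 83) [249. 297.]
(509.5, -100.3, 61) [252. 322.]
(509.5, -92, 61) [250. 330.]
```

Request:
servo_tool(
  increments=[
    {"spin": 0,"grip": -1,"tx": 0,"ty": 0,"tz": 0.2},
    {"spin": 0,"grip": -1,"tx": 0,"ty": 0,"tz": 0.1},
    {"spin": 0,"grip": -1,"tx": 0,"ty": 0,"tz": 0},
  ],
)

```text
t: 52.32
position: [509.2, -100.2, 40.3]
eef_rot: [179.9, 0.0, -94.5]
ft_force: [0.4, -0.4, 0.9]
grip_width: 0.1
```

Request:
servo_tool(
  increments=[
    {"spin": 0,"grip": -1,"tx": 0,"ty": 0,"tz": 0.05},
    {"spin": 0,"grip": -1,"tx": 0,"ty": 0,"tz": 0},
  ],
)

```text
t: 52.58
position: [509.5, -100.4, 37.8]
eef_rot: [180.0, -0.0, -94.5]
ft_force: [0.3, 0.6, -0.7]
grip_width: 0.2
```

Request:
servo_tool(
  increments=[
    {"spin": 0,"grip": -1,"tx": 0,"ty": 0,"tz": 0.04},
    {"spin": 0,"grip": -1,"tx": 0,"ty": 0,"tz": 0},
  ],
)

```text
t: 52.82
position: [509.6, -100.4, 35.6]
eef_rot: [-180.0, -0.0, -94.5]
ft_force: [-0.5, -0.4, 1.6]
grip_width: 0.0
```

Request:
servo_tool(
  increments=[
    {"spin": 0,"grip": -1,"tx": 0,"ty": 0,"tz": 0.04},
    {"spin": 0,"grip": -1,"tx": 0,"ty": 0,"tz": 0},
  ],
)

```text
t: 53.08
position: [509.0, -100.2, 33.0]
eef_rot: [179.9, 0.0, -94.5]
ft_force: [-2.0, 0.1, 3.7]
grip_width: -0.4
```

```bash
python3 -c "
from h import *
plan(509.3,-100.4,37,-94.5)
im=env.snapshot('side');im=np.clip((im.astype(float)/255)**.6*255,0,255).astype(np.uint8);crop(im,220,110,290,200,'s43.png',6)
"
```

```text
pos [ 509.  -100.2   33. ] yaw -94.51 units tx,ty,tz [ 0.003 -0.004 -0.067] spin -0.002 F [-2.   0.1  3.7] w -0.4 t 53.08
s43.png scale 6
```

View pics/s43.png

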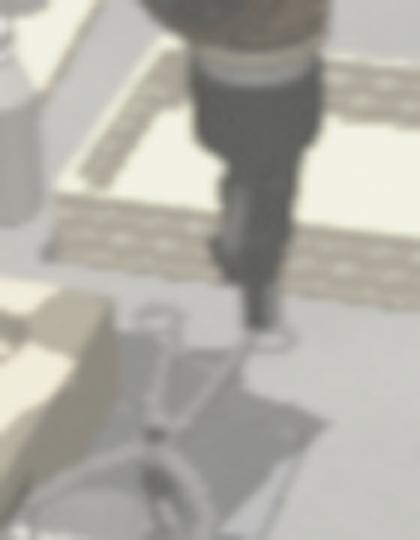

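Request:
servo_tool(
  increments=[
    {"spin": 0,"grip": -1,"tx": 0,"ty": 0,"tz": -0.1},
    {"spin": 0,"grip": -1,"tx": 0,"ty": 0,"tz": -0.4},
    {"spin": 0,"grip": -1,"tx": 0,"ty": 0,"tz": -0.7},
    {"spin": 0,"grip": -0.5,"tx": 0,"ty": 0,"tz": -0.5},
    {"spin": 0,"grip": 0,"tx": 0,"ty": 0,"tz": 0},
  ],
)

```text
t: 53.75
position: [510.6, -100.7, 137.4]
eef_rot: [-179.7, -0.1, -94.5]
ft_force: [-0.1, 0.3, -0.6]
grip_width: 35.8
```

```bash
python3 -c "
from h import *
plan(549.2,130,125,-94.5)
im=env.snapshot('side');im=np.clip((im.astype(float)/255)**.6*255,0,255).astype(np.uint8);crop(im,190,130,290,230,'s44.png',6)
im=env.snapshot('top');crop(im,225,90,345,200,'t44.png',5)
"
```

```text
pos [ 510.6 -100.7  137.4] yaw -94.51 units tx,ty,tz [-3.883 -0.34   0.206] spin -0.002 F [-0.1  0.3 -0.6] w 35.8 t 53.75
s44.png scale 6
t44.png scale 5
```

View pics/s44.png

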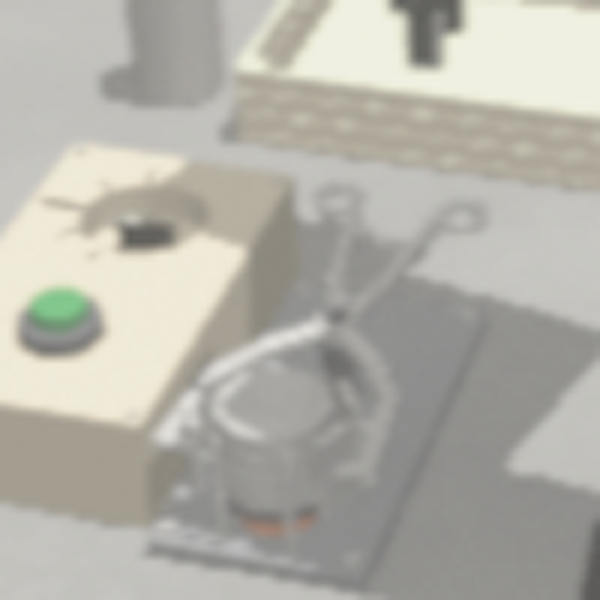

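View pics/t44.png

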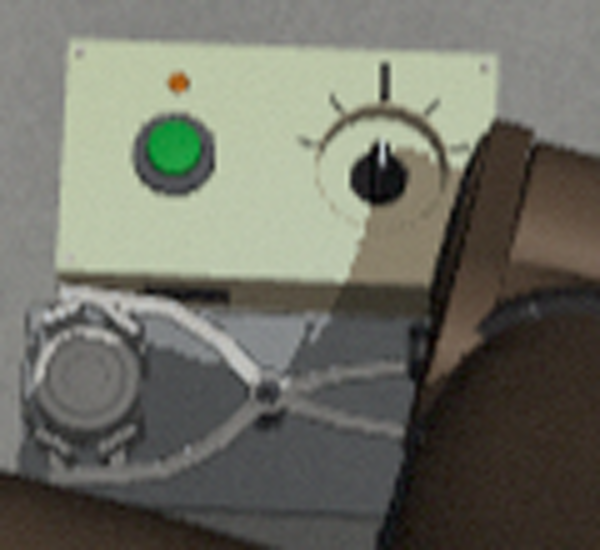

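```bash
python3 -c "
from m import *
print(back('top',*mp(88,377),84), 'ref seat')
T=lambda u,v:S(u,v,600/384,0,0)
im=cv2.imread('pics/top0_raw.png')[:,:,::-1]
crop(im,360,115,460,225,'cr.png',5)
"
```

```text
[548.7 127.8  84. ] ref seat
cr.png scale 5
```

View pics/cr.png

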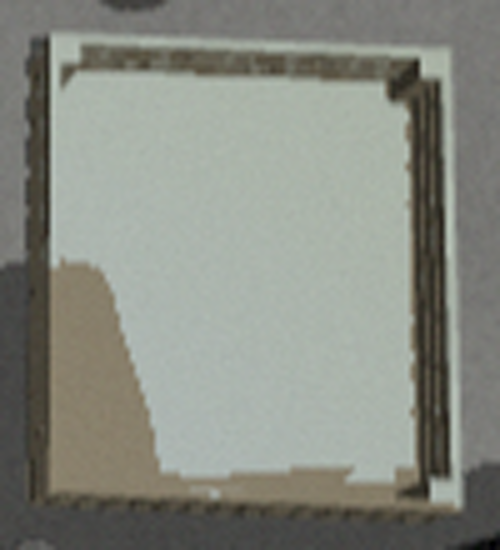

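```bash
python3 -c "
from m import *
q=lambda u,v:back('top',*S(u,v,5,360,115),55)
P=[q(48,36),q(452,47),q(462,508),q(46,495)];print(P,np.mean(P,0))
print(np.linalg.norm(P[0]-P[1]),np.linalg.norm(P[0]-P[3]),np.degrees(np.arctan2(*(P[0]-P[3])[1::-1])))
"
```

```text
[array([ 671.5, -244.2,   55. ]), array([ 656. , -475.9,   55. ]), array([ 388. , -453.6,   55. ]), array([ 402.9, -223.2,   55. ])] [ 529.6   -349.225   55.   ]
232.21787183591186 269.4196726298954 -4.470471837008757
```

Request:
servo_tool(
  increments=[
    {"spin": 0,"grip": 0.4,"tx": -0.774,"ty": -0.07,"tz": 0},
    {"spin": 0,"grip": 0.8,"tx": -0.774,"ty": -0.07,"tz": 0},
    {"spin": 0,"grip": 0.8,"tx": -0.774,"ty": -0.07,"tz": 0},
    {"spin": 0,"grip": 0.8,"tx": -0.774,"ty": -0.07,"tz": 0},
    {"spin": 0,"grip": 0.8,"tx": -0.774,"ty": -0.07,"tz": 0.2},
    {"spin": 0,"grip": 0.8,"tx": 0,"ty": 0,"tz": 0.6},
    {"spin": 0,"grip": 0.8,"tx": 0,"ty": 0,"tz": 0.3},
    {"spin": 0,"grip": 0.8,"tx": 0,"ty": 0,"tz": 0},
    {"spin": 0,"grip": 0.8,"tx": 0,"ty": 0,"tz": 0},
  ],
)

```text
t: 54.98
position: [548.9, 129.3, 69.2]
eef_rot: [180.0, -0.0, -94.5]
ft_force: [0.2, -0.1, -0.5]
grip_width: 76.8
```

```bash
python3 -c "
from h import *
plan(549.2,129.5,44,-94.5)
im=env.snapshot('side');im=np.clip((im.astype(float)/255)**.6*255,0,255).astype(np.uint8);crop(im,180,135,280,235,'s45.png',6)
"
```

```text
pos [548.9 129.3  69.2] yaw -94.53 units tx,ty,tz [-0.003 -0.006  0.42 ] spin -0.006 F [ 0.2 -0.1 -0.5] w 76.8 t 54.98
s45.png scale 6
```

View pics/s45.png

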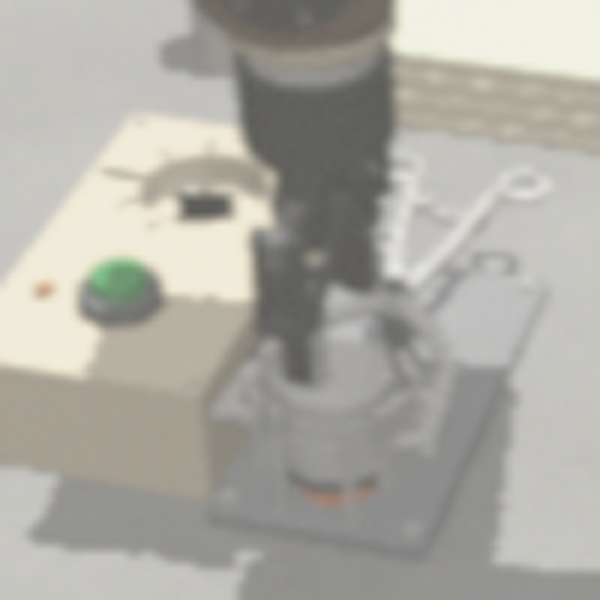

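Request:
servo_tool(
  increments=[
    {"spin": 0,"grip": 0.8,"tx": 0,"ty": 0,"tz": 0.25},
    {"spin": 0,"grip": 0.8,"tx": 0,"ty": 0,"tz": 0.15},
    {"spin": 0,"grip": 0.8,"tx": 0,"ty": 0,"tz": 0},
    {"spin": 0,"grip": 0.3,"tx": 0,"ty": 0,"tz": 0},
    {"spin": 0,"grip": 0.2,"tx": 0,"ty": 0,"tz": 0},
    {"spin": 0,"grip": 0.1,"tx": 0,"ty": 0,"tz": 0},
    {"spin": 0,"grip": 0.1,"tx": 0,"ty": 0,"tz": 0},
  ],
  force=40,
)

```text
t: 55.9
position: [548.8, 129.5, 45.7]
eef_rot: [-180.0, 0.0, -94.5]
ft_force: [-0.7, -0.3, 6.8]
grip_width: 58.0
```

Request:
servo_tool(
  increments=[
    {"spin": 0,"grip": 0,"tx": 0,"ty": 0,"tz": -0.1},
    {"spin": 0,"grip": 0,"tx": 0,"ty": 0,"tz": -0.4},
    {"spin": 0,"grip": 0,"tx": 0,"ty": 0,"tz": -0.7},
    {"spin": 0,"grip": 0,"tx": 0,"ty": 0,"tz": 0},
  ],
)

```text
t: 56.4
position: [550.1, 129.7, 119.9]
eef_rot: [-179.7, 0.1, -94.5]
ft_force: [1.1, -1.2, -0.9]
grip_width: 58.1
```

```bash
python3 -c "
from h import *
a=np.radians(-4.5);R=np.array([[np.cos(a),-np.sin(a)],[np.sin(a),np.cos(a)]])
for c in((-93,-20),(-31,20),(31,-20),(93,20)): print(c,(np.array([529.6,-349.2])+R@c).round(1))
plan(*(np.array([529.6,-349.2])+R@[93,20]),120,-94.5)
im=env.snapshot('side');im=np.clip((im.astype(float)/255)**.6*255,0,255).astype(np.uint8);crop(im,180,135,280,235,'s46.png',6)
"
```

```text
(-93, -20) [ 435.3 -361.8]
(-31, 20) [ 500.3 -326.8]
(31, -20) [ 558.9 -371.6]
(93, 20) [ 623.9 -336.6]
pos [550.1 129.7 119.9] yaw -94.51 units tx,ty,tz [ 7.650e+00 -1.838e+00 -1.000e-03] spin -0.003 F [ 1.1 -1.2 -0.9] w 58.1 t 56.4
s46.png scale 6
```

View pics/s46.png

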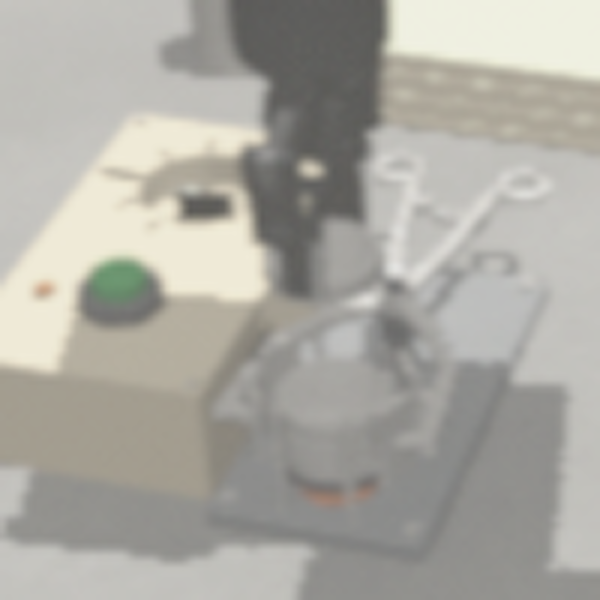

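Request:
servo_tool(
  increments=[
    {"spin": 0,"grip": 0,"tx": 0.85,"ty": -0.204,"tz": 0},
    {"spin": 0,"grip": 0,"tx": 0.85,"ty": -0.204,"tz": 0},
    {"spin": 0,"grip": 0,"tx": 0.85,"ty": -0.204,"tz": 0},
    {"spin": 0,"grip": 0,"tx": 0.85,"ty": -0.204,"tz": 0},
    {"spin": 0,"grip": 0,"tx": 0.85,"ty": -0.204,"tz": 0},
    {"spin": 0,"grip": 0,"tx": 0.85,"ty": -0.204,"tz": 0},
    {"spin": 0,"grip": 0,"tx": 0.85,"ty": -0.204,"tz": 0},
    {"spin": 0,"grip": 0,"tx": 0.85,"ty": -0.204,"tz": 0},
    {"spin": 0,"grip": 0,"tx": 0.85,"ty": -0.204,"tz": 0},
    {"spin": 0,"grip": 0,"tx": 0,"ty": 0,"tz": 0},
  ],
)

```text
t: 57.7
position: [621.6, -340.0, 114.9]
eef_rot: [179.9, 0.0, -94.7]
ft_force: [-0.5, 0.9, -0.0]
grip_width: 57.9
```

Request:
servo_tool(
  increments=[
    {"spin": 0,"grip": 0,"tx": 0,"ty": 0,"tz": 0.6},
    {"spin": 0,"grip": 0,"tx": 0,"ty": 0,"tz": 0.4},
    {"spin": 0,"grip": 0,"tx": 0,"ty": 0,"tz": 0},
  ],
)

```text
t: 58.08
position: [621.2, -335.2, 54.4]
eef_rot: [179.7, 0.1, -94.5]
ft_force: [0.9, -0.8, -0.1]
grip_width: 57.8
```

```bash
python3 -c "
from h import *
plan(623.9,-336.6,-18,-94.5)
im=env.snapshot('side');im=np.clip((im.astype(float)/255)**.6*255,0,255).astype(np.uint8);crop(im,200,80,340,180,'s47.png',5)
im=env.snapshot('top');crop(im,330,80,470,225,'t47.png',4)
"
```

```text
pos [ 621.2 -335.2   54.4] yaw -94.48 units tx,ty,tz [ 0.02  -0.047  1.206] spin 0.003 F [ 0.9 -0.8 -0.1] w 57.8 t 58.08
s47.png scale 5
t47.png scale 4
```

View pics/s47.png

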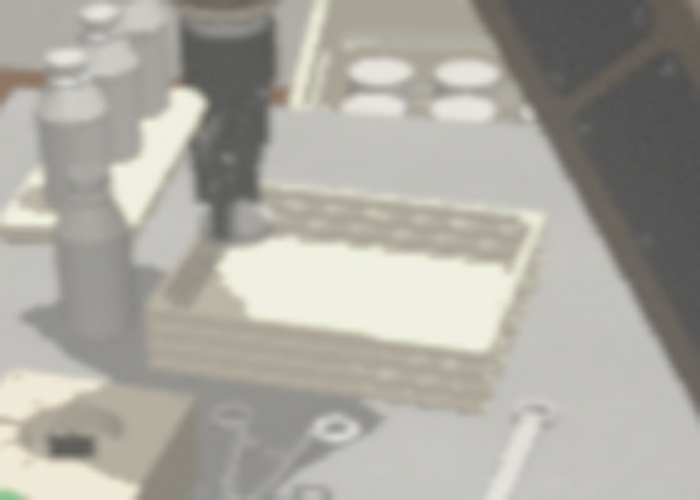

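View pics/t47.png

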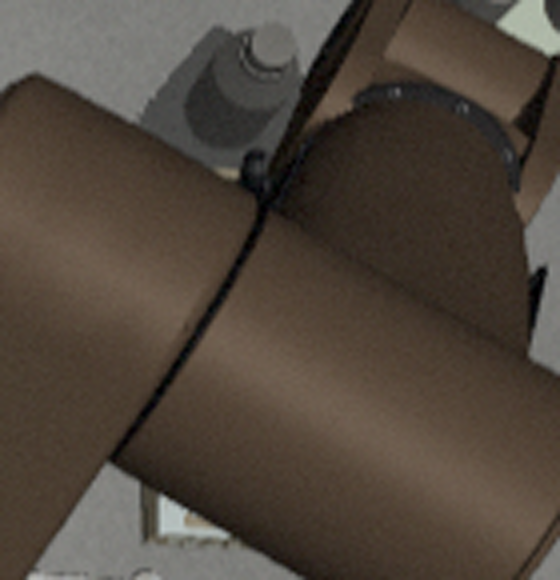

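Request:
servo_tool(
  increments=[
    {"spin": 0,"grip": 0,"tx": 0,"ty": 0,"tz": 0.5},
    {"spin": 0,"grip": 0,"tx": 0,"ty": 0,"tz": 0.4},
    {"spin": 0,"grip": 0,"tx": 0,"ty": 0,"tz": 0.2},
    {"spin": 0,"grip": 0,"tx": 0,"ty": 0,"tz": 0.07},
    {"spin": 0,"grip": 0,"tx": 0,"ty": 0,"tz": 0},
    {"spin": 0,"grip": 0,"tx": 0,"ty": 0,"tz": 0},
  ],
)

```text
t: 58.92
position: [622.8, -337.0, -12.1]
eef_rot: [-179.9, -0.0, -94.5]
ft_force: [-0.5, -0.8, -0.4]
grip_width: 58.0
```

Request:
servo_tool(
  increments=[
    {"spin": 0,"grip": 0,"tx": 0,"ty": 0,"tz": 0.03},
    {"spin": 0,"grip": 0,"tx": 0,"ty": 0,"tz": 0},
  ],
)

```text
t: 59.18
position: [622.4, -336.8, -14.8]
eef_rot: [-180.0, -0.0, -94.5]
ft_force: [-0.9, 0.1, -0.3]
grip_width: 57.6
```

Request:
servo_tool(
  increments=[
    {"spin": 0,"grip": 0,"tx": 0,"ty": 0,"tz": 0.05},
    {"spin": 0,"grip": 0,"tx": 0,"ty": 0,"tz": 0},
  ],
)

```text
t: 59.42
position: [622.4, -336.8, -18.1]
eef_rot: [180.0, -0.0, -94.5]
ft_force: [-0.4, 0.0, -1.4]
grip_width: 57.9
```

Request:
servo_tool(
  increments=[
    {"spin": 0,"grip": 0.7,"tx": 0,"ty": 0,"tz": 0},
    {"spin": 0,"grip": 0.7,"tx": 0,"ty": 0,"tz": 0},
    {"spin": 0,"grip": 0.7,"tx": 0,"ty": 0,"tz": -0.1},
    {"spin": 0,"grip": 0.7,"tx": 0,"ty": 0,"tz": -0.5},
    {"spin": 0,"grip": 0.7,"tx": 0,"ty": 0,"tz": -0.9},
    {"spin": 0,"grip": 0.7,"tx": 0,"ty": 0,"tz": -0.8},
    {"spin": 0,"grip": 0.7,"tx": 0,"ty": 0,"tz": 0},
  ],
)

```text
t: 60.3
position: [623.9, -337.7, 125.1]
eef_rot: [-179.6, -0.2, -94.5]
ft_force: [0.2, 0.4, -0.3]
grip_width: 72.3
```

```bash
python3 -c "
from h import *
plan(549.2,129.5,119,-94.5)
im=env.snapshot('side');im=np.clip((im.astype(float)/255)**.6*255,0,255).astype(np.uint8);crop(im,200,80,340,180,'s48.png',5)
"
```

```text
pos [ 623.9 -337.7  125.1] yaw -94.51 units tx,ty,tz [-7.664  1.854  0.102] spin -0.001 F [ 0.2  0.4 -0.3] w 72.3 t 60.3
s48.png scale 5
```

View pics/s48.png

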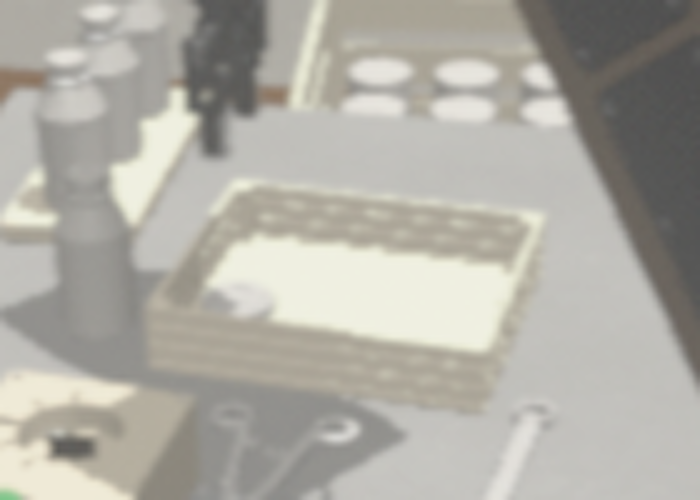

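Request:
servo_tool(
  increments=[
    {"spin": 0,"grip": 0.8,"tx": -0.852,"ty": 0.206,"tz": 0},
    {"spin": 0,"grip": 0.8,"tx": -0.852,"ty": 0.206,"tz": 0},
    {"spin": 0,"grip": 0.8,"tx": -0.852,"ty": 0.206,"tz": 0},
    {"spin": 0,"grip": 0.8,"tx": -0.852,"ty": 0.206,"tz": 0},
    {"spin": 0,"grip": 0.8,"tx": -0.852,"ty": 0.206,"tz": 0},
    {"spin": 0,"grip": 0.8,"tx": -0.852,"ty": 0.206,"tz": 0},
    {"spin": 0,"grip": 0.8,"tx": -0.852,"ty": 0.206,"tz": 0},
    {"spin": 0,"grip": 0.8,"tx": -0.852,"ty": 0.206,"tz": 0},
    {"spin": 0,"grip": 0.8,"tx": -0.85,"ty": 0.206,"tz": 0},
    {"spin": 0,"grip": 0.8,"tx": 0,"ty": 0,"tz": 0.5},
  ],
)

```text
t: 61.6
position: [547.4, 133.7, 90.3]
eef_rot: [-179.9, 0.0, -94.3]
ft_force: [0.5, -0.9, -0.4]
grip_width: 76.7
```

Request:
servo_tool(
  increments=[
    {"spin": 0,"grip": 0.8,"tx": 0,"ty": 0,"tz": 0.4},
    {"spin": 0,"grip": 0.8,"tx": 0,"ty": 0,"tz": 0},
    {"spin": 0,"grip": 0.8,"tx": 0,"ty": 0,"tz": 0},
  ],
)

```text
t: 61.98
position: [547.8, 130.4, 66.3]
eef_rot: [180.0, -0.0, -94.5]
ft_force: [0.6, -0.4, 0.5]
grip_width: 77.0
```

```bash
python3 -c "
from h import *
plan(549.2,129.5,32,-94.5)
im=env.snapshot('side');im=np.clip((im.astype(float)/255)**.6*255,0,255).astype(np.uint8);crop(im,180,135,280,235,'s49.png',6)
"
```

```text
pos [547.8 130.4  66.3] yaw -94.53 units tx,ty,tz [ 0.013 -0.024  0.572] spin -0.006 F [ 0.6 -0.4  0.5] w 77.0 t 61.98
s49.png scale 6
```

View pics/s49.png

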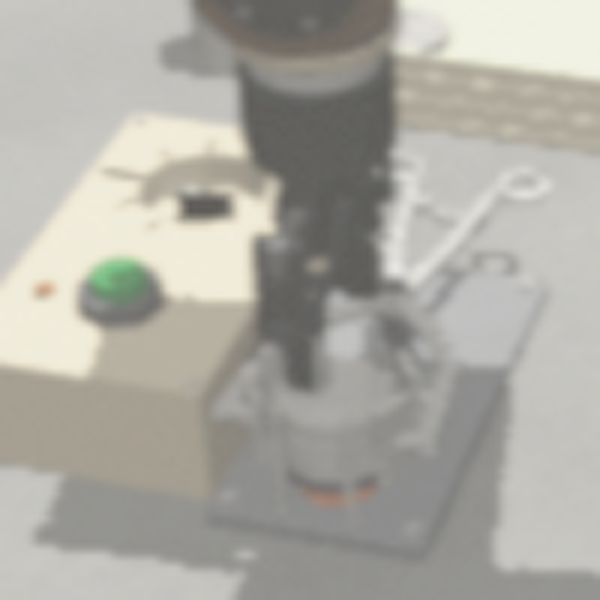

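Request:
servo_tool(
  increments=[
    {"spin": 0,"grip": 0.8,"tx": 0.013,"ty": -0.02,"tz": 0.3},
    {"spin": 0,"grip": 0.8,"tx": 0,"ty": 0,"tz": 0.2},
    {"spin": 0,"grip": 0.8,"tx": 0,"ty": 0,"tz": 0.07},
    {"spin": 0,"grip": 0.8,"tx": 0,"ty": 0,"tz": 0},
    {"spin": 0,"grip": 0.3,"tx": 0,"ty": 0,"tz": 0},
    {"spin": 0,"grip": 0.2,"tx": 0,"ty": 0,"tz": 0},
    {"spin": 0,"grip": 0.1,"tx": 0,"ty": 0,"tz": 0},
    {"spin": 0,"grip": 0.1,"tx": 0,"ty": 0,"tz": 0},
  ],
)

```text
t: 63.02
position: [549.1, 129.6, 32.6]
eef_rot: [-179.9, 0.0, -94.5]
ft_force: [-1.9, 0.1, 6.8]
grip_width: 57.0
```

Request:
servo_tool(
  increments=[
    {"spin": 0,"grip": 0,"tx": 0,"ty": 0,"tz": -0.1},
    {"spin": 0,"grip": 0,"tx": 0,"ty": 0,"tz": -0.5},
    {"spin": 0,"grip": 0,"tx": 0,"ty": 0,"tz": -0.8},
    {"spin": 0,"grip": 0,"tx": 0,"ty": 0,"tz": 0},
  ],
)

```text
t: 63.52
position: [550.4, 129.9, 119.3]
eef_rot: [-179.7, 0.1, -94.5]
ft_force: [0.4, 0.3, -1.0]
grip_width: 57.1
```

```bash
python3 -c "
from h import *
plan(558.9,-371.6,119,-94.5)
im=env.snapshot('side');im=np.clip((im.astype(float)/255)**.6*255,0,255).astype(np.uint8);crop(im,180,135,280,235,'s50.png',6)
"
```

```text
pos [550.4 129.9 119.3] yaw -94.51 units tx,ty,tz [ 8.321e+00 -7.980e-01  5.000e-03] spin -0.001 F [ 0.4  0.3 -1. ] w 57.1 t 63.52
s50.png scale 6
```

View pics/s50.png

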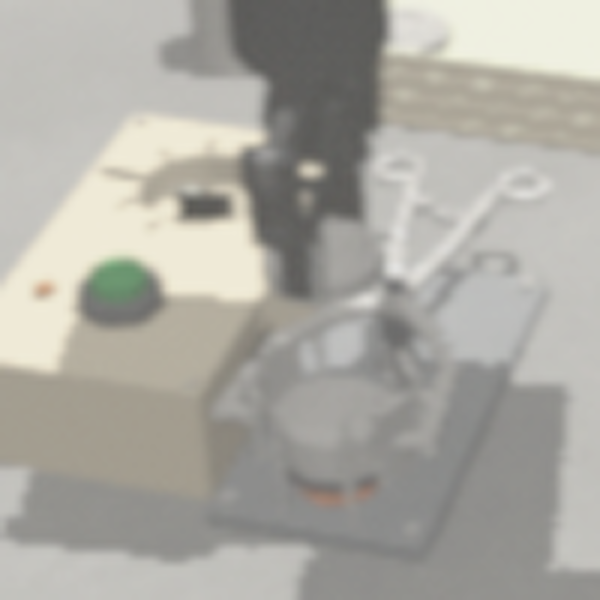

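Request:
servo_tool(
  increments=[
    {"spin": 0,"grip": 0,"tx": 0.925,"ty": -0.089,"tz": 0},
    {"spin": 0,"grip": 0,"tx": 0.925,"ty": -0.089,"tz": 0},
    {"spin": 0,"grip": 0,"tx": 0.925,"ty": -0.089,"tz": 0},
    {"spin": 0,"grip": 0,"tx": 0.925,"ty": -0.089,"tz": 0},
    {"spin": 0,"grip": 0,"tx": 0.925,"ty": -0.089,"tz": 0},
    {"spin": 0,"grip": 0,"tx": 0.925,"ty": -0.089,"tz": 0},
    {"spin": 0,"grip": 0,"tx": 0.925,"ty": -0.089,"tz": 0},
    {"spin": 0,"grip": 0,"tx": 0.925,"ty": -0.089,"tz": 0},
    {"spin": 0,"grip": 0,"tx": 0.92,"ty": -0.087,"tz": 0},
    {"spin": 0,"grip": 0,"tx": 0,"ty": 0,"tz": 0},
  ],
)

```text
t: 64.82
position: [556.2, -375.1, 113.9]
eef_rot: [179.9, 0.0, -94.7]
ft_force: [-1.0, -0.2, -0.8]
grip_width: 57.2
```

Request:
servo_tool(
  increments=[
    {"spin": 0,"grip": 0,"tx": 0,"ty": 0,"tz": 0.7},
    {"spin": 0,"grip": 0,"tx": 0,"ty": 0,"tz": 0.7},
    {"spin": 0,"grip": 0,"tx": 0,"ty": 0,"tz": 0.5},
    {"spin": 0,"grip": 0,"tx": 0,"ty": 0,"tz": 0.2},
    {"spin": 0,"grip": 0,"tx": 0,"ty": 0,"tz": 0},
    {"spin": 0,"grip": 0,"tx": 0,"ty": 0,"tz": 0},
  ],
)

```text
t: 65.58
position: [557.9, -372.0, -8.9]
eef_rot: [-179.9, -0.1, -94.5]
ft_force: [-0.4, 0.3, -1.2]
grip_width: 57.6
```

```bash
python3 -c "
from h import *
plan(558.9,-371.6,-18.5,-94.5)
im=env.snapshot('side');im=np.clip((im.astype(float)/255)**.6*255,0,255).astype(np.uint8);crop(im,200,80,340,180,'s51.png',5)
"
```

```text
pos [ 557.9 -372.    -8.9] yaw -94.5 units tx,ty,tz [-0.008 -0.017  0.16 ] spin 0.0 F [-0.4  0.3 -1.2] w 57.6 t 65.58
s51.png scale 5
```

View pics/s51.png

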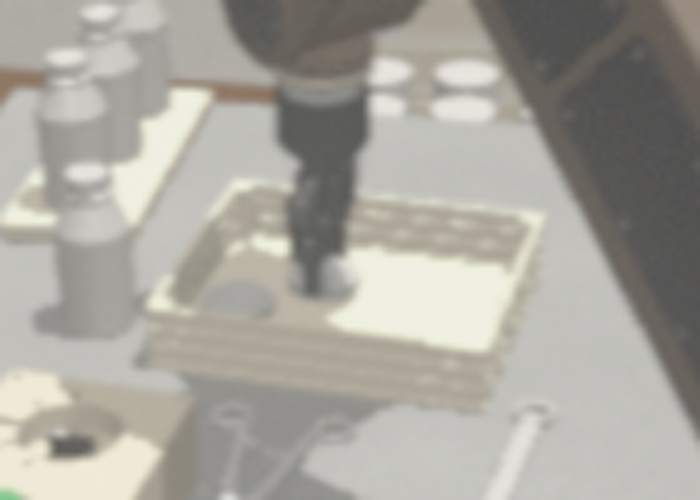

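Lower about 9.5 mm, release and rise.

Request:
servo_tool(
  increments=[
    {"spin": 0,"grip": 0,"tx": 0,"ty": 0,"tz": 0.1},
    {"spin": 0,"grip": 0,"tx": 0,"ty": 0,"tz": 0.05},
    {"spin": 0,"grip": 0,"tx": 0,"ty": 0,"tz": 0},
  ],
)

```text
t: 66.0
position: [557.3, -371.8, -19.2]
eef_rot: [180.0, 0.0, -94.5]
ft_force: [0.2, 0.8, -0.9]
grip_width: 57.3
```

Request:
servo_tool(
  increments=[
    {"spin": 0,"grip": 0.7,"tx": 0,"ty": 0,"tz": 0},
    {"spin": 0,"grip": 0.7,"tx": 0,"ty": 0,"tz": 0},
    {"spin": 0,"grip": 0.7,"tx": 0,"ty": 0,"tz": -0.1},
    {"spin": 0,"grip": 0.7,"tx": 0,"ty": 0,"tz": -0.5},
    {"spin": 0,"grip": 0.7,"tx": 0,"ty": 0,"tz": -0.9},
    {"spin": 0,"grip": 0.7,"tx": 0,"ty": 0,"tz": -0.8},
    {"spin": 0,"grip": 0.7,"tx": 0,"ty": 0,"tz": 0},
  ],
)

```text
t: 66.88
position: [558.7, -372.8, 123.6]
eef_rot: [-179.7, -0.2, -94.5]
ft_force: [-0.5, 0.1, 1.0]
grip_width: 72.4
```

```bash
python3 -c "
from h import *
plan(549.2,129.5,119,-94.5)
im=env.snapshot('side');im=np.clip((im.astype(float)/255)**.6*255,0,255).astype(np.uint8);crop(im,200,80,340,180,'s52.png',5)
"
```

```text
pos [ 558.7 -372.8  123.6] yaw -94.51 units tx,ty,tz [-8.334  0.817  0.076] spin -0.002 F [-0.5  0.1  1. ] w 72.4 t 66.88
s52.png scale 5
```

View pics/s52.png

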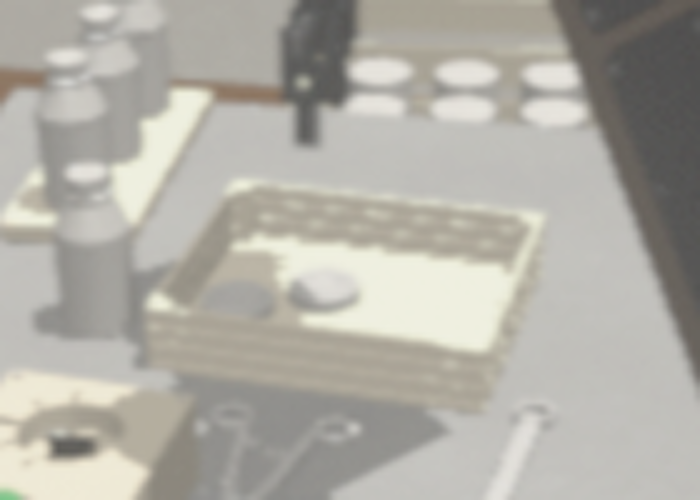

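Request:
servo_tool(
  increments=[
    {"spin": 0,"grip": 0.8,"tx": -0.926,"ty": 0.091,"tz": 0},
    {"spin": 0,"grip": 0.8,"tx": -0.926,"ty": 0.091,"tz": 0},
    {"spin": 0,"grip": 0.8,"tx": -0.926,"ty": 0.091,"tz": 0},
    {"spin": 0,"grip": 0.8,"tx": -0.926,"ty": 0.091,"tz": 0},
    {"spin": 0,"grip": 0.8,"tx": -0.926,"ty": 0.091,"tz": 0},
    {"spin": 0,"grip": 0.8,"tx": -0.926,"ty": 0.091,"tz": 0},
    {"spin": 0,"grip": 0.8,"tx": -0.926,"ty": 0.091,"tz": 0},
    {"spin": 0,"grip": 0.8,"tx": -0.926,"ty": 0.091,"tz": 0},
    {"spin": 0,"grip": 0.8,"tx": -0.926,"ty": 0.085,"tz": 0},
    {"spin": 0,"grip": 0.8,"tx": 0,"ty": 0,"tz": 0.5},
  ],
)

```text
t: 68.18
position: [548.1, 134.0, 89.0]
eef_rot: [-179.9, 0.0, -94.3]
ft_force: [0.7, -0.4, -0.6]
grip_width: 76.9
```

Request:
servo_tool(
  increments=[
    {"spin": 0,"grip": 0.8,"tx": 0,"ty": 0,"tz": 0.4},
    {"spin": 0,"grip": 0.8,"tx": 0,"ty": 0,"tz": 0},
    {"spin": 0,"grip": 0.8,"tx": 0,"ty": 0,"tz": 0},
  ],
)

```text
t: 68.55
position: [548.2, 130.4, 65.1]
eef_rot: [180.0, -0.0, -94.5]
ft_force: [0.6, 0.9, 0.4]
grip_width: 76.8
```

```bash
python3 -c "
from h import *
plan(549.2,129.5,20,-94.5)
im=env.snapshot('side');im=np.clip((im.astype(float)/255)**.6*255,0,255).astype(np.uint8);crop(im,180,135,280,235,'s53.png',6)
"
```

```text
pos [548.2 130.4  65.1] yaw -94.53 units tx,ty,tz [ 0.013 -0.018  0.752] spin -0.006 F [0.6 0.9 0.4] w 76.8 t 68.55
s53.png scale 6
```

View pics/s53.png

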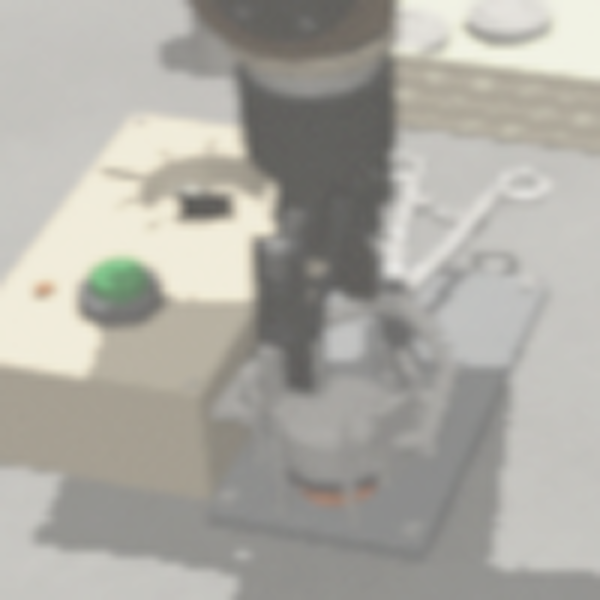

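Request:
servo_tool(
  increments=[
    {"spin": 0,"grip": 0.8,"tx": 0.012,"ty": -0.015,"tz": 0.35},
    {"spin": 0,"grip": 0.8,"tx": 0,"ty": 0,"tz": 0.3},
    {"spin": 0,"grip": 0.8,"tx": 0,"ty": 0,"tz": 0.1},
    {"spin": 0,"grip": 0.8,"tx": 0,"ty": 0,"tz": 0},
    {"spin": 0,"grip": 0.3,"tx": 0,"ty": 0,"tz": 0},
    {"spin": 0,"grip": 0.2,"tx": 0,"ty": 0,"tz": 0},
    {"spin": 0,"grip": 0.1,"tx": 0,"ty": 0,"tz": 0},
    {"spin": 0,"grip": 0.1,"tx": 0,"ty": 0,"tz": 0},
  ],
)

```text
t: 69.6
position: [549.4, 129.8, 21.2]
eef_rot: [-179.9, 0.0, -94.5]
ft_force: [-1.9, -0.5, 7.6]
grip_width: 58.0
```

Request:
servo_tool(
  increments=[
    {"spin": 0,"grip": 0,"tx": 0,"ty": 0,"tz": -0.1},
    {"spin": 0,"grip": 0,"tx": 0,"ty": 0,"tz": -0.6},
    {"spin": 0,"grip": 0,"tx": 0,"ty": 0,"tz": -0.9},
    {"spin": 0,"grip": 0,"tx": 0,"ty": 0,"tz": 0},
  ],
)

```text
t: 70.1
position: [550.6, 130.1, 119.9]
eef_rot: [-179.6, 0.1, -94.5]
ft_force: [0.1, 0.1, -1.0]
grip_width: 57.5
```

```bash
python3 -c "
from h import *
plan(500.3,-326.8,119,-94.5)
im=env.snapshot('side');im=np.clip((im.astype(float)/255)**.6*255,0,255).astype(np.uint8);crop(im,180,135,280,235,'s54.png',6)
"
```

```text
pos [550.6 130.1 119.9] yaw -94.5 units tx,ty,tz [7.657 0.239 0.015] spin -0.0 F [ 0.1  0.1 -1. ] w 57.5 t 70.1
s54.png scale 6
```

View pics/s54.png

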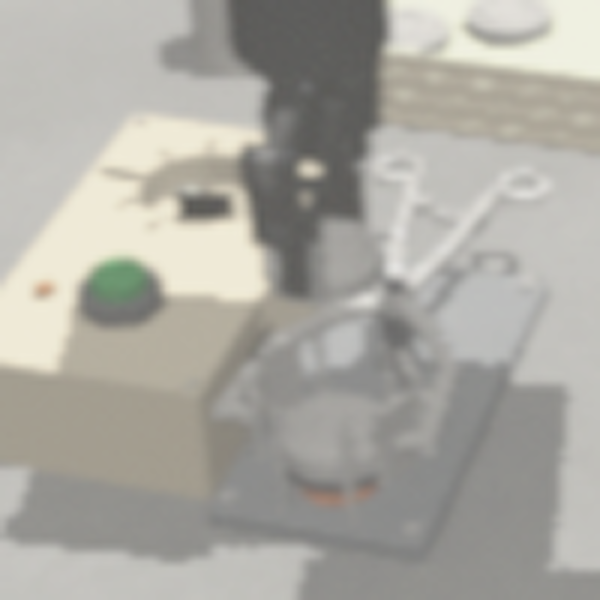

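Request:
servo_tool(
  increments=[
    {"spin": 0,"grip": 0,"tx": 0.851,"ty": 0.0265,"tz": 0},
    {"spin": 0,"grip": 0,"tx": 0.851,"ty": 0.0265,"tz": 0},
    {"spin": 0,"grip": 0,"tx": 0.851,"ty": 0.0265,"tz": 0},
    {"spin": 0,"grip": 0,"tx": 0.851,"ty": 0.0265,"tz": 0},
    {"spin": 0,"grip": 0,"tx": 0.851,"ty": 0.0265,"tz": 0},
    {"spin": 0,"grip": 0,"tx": 0.851,"ty": 0.0265,"tz": 0},
    {"spin": 0,"grip": 0,"tx": 0.851,"ty": 0.0265,"tz": 0},
    {"spin": 0,"grip": 0,"tx": 0.851,"ty": 0.0265,"tz": 0},
    {"spin": 0,"grip": 0,"tx": 0.849,"ty": 0.0265,"tz": 0},
    {"spin": 0,"grip": 0,"tx": 0,"ty": 0,"tz": 0},
  ],
)

```text
t: 71.4
position: [497.4, -329.8, 114.3]
eef_rot: [179.9, 0.0, -94.7]
ft_force: [0.4, 1.0, -1.5]
grip_width: 57.6
```

Request:
servo_tool(
  increments=[
    {"spin": 0,"grip": 0,"tx": 0,"ty": 0,"tz": 0.7},
    {"spin": 0,"grip": 0,"tx": 0,"ty": 0,"tz": 0.7},
    {"spin": 0,"grip": 0,"tx": 0,"ty": 0,"tz": 0.5},
    {"spin": 0,"grip": 0,"tx": 0,"ty": 0,"tz": 0.2},
    {"spin": 0,"grip": 0,"tx": 0,"ty": 0,"tz": 0},
    {"spin": 0,"grip": 0,"tx": 0,"ty": 0,"tz": 0},
  ],
)

```text
t: 72.15
position: [499.0, -327.2, -9.1]
eef_rot: [-179.9, -0.0, -94.5]
ft_force: [0.8, -0.3, -1.2]
grip_width: 57.7
```

```bash
python3 -c "
from h import *
plan(500.3,-326.8,-18.3,-94.5)
im=env.snapshot('side');im=np.clip((im.astype(float)/255)**.6*255,0,255).astype(np.uint8);crop(im,200,80,340,180,'s55.png',5)
"
```

```text
pos [ 499.  -327.2   -9.1] yaw -94.5 units tx,ty,tz [-0.009 -0.022  0.154] spin -0.0 F [ 0.8 -0.3 -1.2] w 57.7 t 72.15
s55.png scale 5
```

View pics/s55.png

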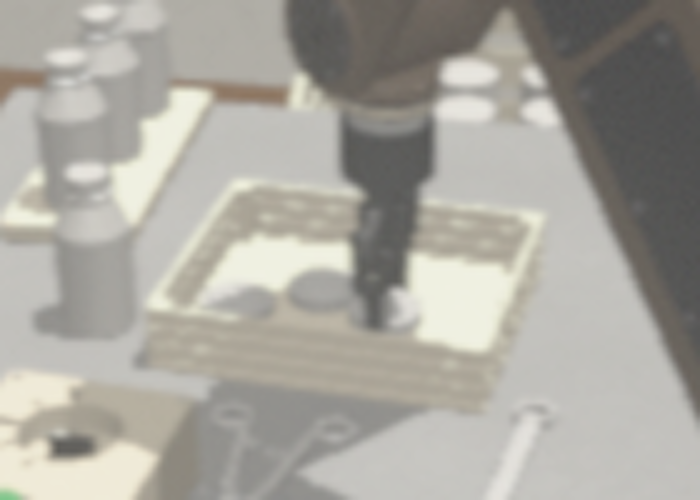

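Request:
servo_tool(
  increments=[
    {"spin": 0,"grip": 0,"tx": 0,"ty": 0,"tz": 0.1},
    {"spin": 0,"grip": 0,"tx": 0,"ty": 0,"tz": 0.04},
    {"spin": 0,"grip": 0,"tx": 0,"ty": 0,"tz": 0},
  ],
)

```text
t: 72.58
position: [498.5, -327.1, -18.5]
eef_rot: [180.0, -0.0, -94.5]
ft_force: [0.2, -1.0, -0.8]
grip_width: 57.7
```

Request:
servo_tool(
  increments=[
    {"spin": 0,"grip": 0.7,"tx": 0,"ty": 0,"tz": 0},
    {"spin": 0,"grip": 0.7,"tx": 0,"ty": 0,"tz": 0},
    {"spin": 0,"grip": 0.7,"tx": 0,"ty": 0,"tz": -0.1},
    {"spin": 0,"grip": 0.7,"tx": 0,"ty": 0,"tz": -0.5},
    {"spin": 0,"grip": 0.7,"tx": 0,"ty": 0,"tz": -0.9},
    {"spin": 0,"grip": 0.7,"tx": 0,"ty": 0,"tz": -0.8},
    {"spin": 0,"grip": 0.7,"tx": 0,"ty": 0,"tz": 0},
  ],
)

```text
t: 73.45
position: [499.8, -328.1, 123.6]
eef_rot: [-179.7, -0.2, -94.5]
ft_force: [0.6, -0.9, 0.3]
grip_width: 72.6
```

```bash
python3 -c "
from h import *
plan(549.2,129.5,119,-94.5)
im=env.snapshot('side');im=np.clip((im.astype(float)/255)**.6*255,0,255).astype(np.uint8);crop(im,200,80,340,180,'s56.png',5)
"
```

```text
pos [ 499.8 -328.1  123.6] yaw -94.51 units tx,ty,tz [-7.667 -0.222  0.076] spin -0.002 F [ 0.6 -0.9  0.3] w 72.6 t 73.45
s56.png scale 5
```

View pics/s56.png

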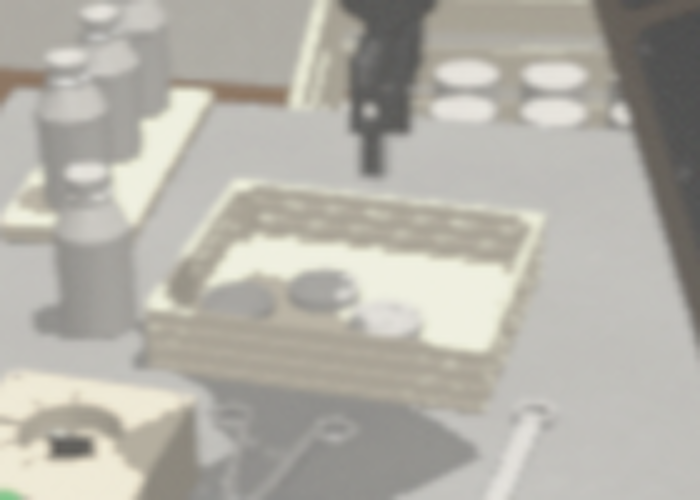

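Request:
servo_tool(
  increments=[
    {"spin": 0,"grip": 0.8,"tx": -0.852,"ty": -0.026,"tz": 0},
    {"spin": 0,"grip": 0.8,"tx": -0.852,"ty": -0.026,"tz": 0},
    {"spin": 0,"grip": 0.8,"tx": -0.852,"ty": -0.026,"tz": 0},
    {"spin": 0,"grip": 0.8,"tx": -0.852,"ty": -0.026,"tz": 0},
    {"spin": 0,"grip": 0.8,"tx": -0.852,"ty": -0.026,"tz": 0},
    {"spin": 0,"grip": 0.8,"tx": -0.852,"ty": -0.026,"tz": 0},
    {"spin": 0,"grip": 0.8,"tx": -0.852,"ty": -0.026,"tz": 0},
    {"spin": 0,"grip": 0.8,"tx": -0.852,"ty": -0.026,"tz": 0},
    {"spin": 0,"grip": 0.8,"tx": -0.845,"ty": -0.026,"tz": 0},
    {"spin": 0,"grip": 0.8,"tx": 0,"ty": 0,"tz": 0.5},
  ],
)

```text
t: 74.75
position: [549.0, 133.2, 89.2]
eef_rot: [-179.9, 0.0, -94.3]
ft_force: [0.8, -1.0, 0.2]
grip_width: 76.4
```

Request:
servo_tool(
  increments=[
    {"spin": 0,"grip": 0.8,"tx": 0,"ty": 0,"tz": 0.4},
    {"spin": 0,"grip": 0.8,"tx": 0,"ty": 0,"tz": 0},
    {"spin": 0,"grip": 0.8,"tx": 0,"ty": 0,"tz": 0},
  ],
)

```text
t: 75.12
position: [548.7, 129.9, 65.6]
eef_rot: [180.0, -0.0, -94.5]
ft_force: [-0.0, -0.1, 0.5]
grip_width: 76.7
```

```bash
python3 -c "
from h import *
plan(549.2,129.5,8.5,-94.5)
im=env.snapshot('side');im=np.clip((im.astype(float)/255)**.6*255,0,255).astype(np.uint8);crop(im,180,135,280,235,'s57.png',6)
"
```

```text
pos [548.7 129.9  65.6] yaw -94.53 units tx,ty,tz [ 0.006 -0.008  0.952] spin -0.006 F [-0.  -0.1  0.5] w 76.7 t 75.12
s57.png scale 6
```

View pics/s57.png

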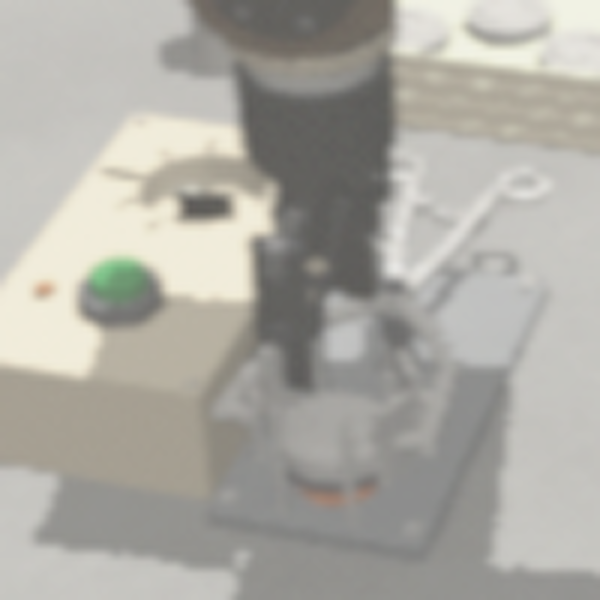

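Request:
servo_tool(
  increments=[
    {"spin": 0,"grip": 0.8,"tx": 0.006,"ty": -0.008,"tz": 0.4},
    {"spin": 0,"grip": 0.8,"tx": 0,"ty": 0,"tz": 0.4},
    {"spin": 0,"grip": 0.8,"tx": 0,"ty": 0,"tz": 0.15},
    {"spin": 0,"grip": 0.8,"tx": 0,"ty": 0,"tz": 0},
    {"spin": 0,"grip": 0.3,"tx": 0,"ty": 0,"tz": 0},
    {"spin": 0,"grip": 0.2,"tx": 0,"ty": 0,"tz": 0},
    {"spin": 0,"grip": 0.1,"tx": 0,"ty": 0,"tz": 0},
    {"spin": 0,"grip": 0.1,"tx": 0,"ty": 0,"tz": 0},
  ],
)

```text
t: 76.18
position: [549.7, 129.7, 10.0]
eef_rot: [-179.9, 0.0, -94.5]
ft_force: [-2.0, 0.7, 7.7]
grip_width: 57.6
```

Request:
servo_tool(
  increments=[
    {"spin": 0,"grip": 0,"tx": 0,"ty": 0,"tz": -0.1},
    {"spin": 0,"grip": 0,"tx": 0,"ty": 0,"tz": -0.7},
    {"spin": 0,"grip": 0,"tx": 0,"ty": 0,"tz": -0.95},
    {"spin": 0,"grip": 0,"tx": 0,"ty": 0,"tz": 0},
  ],
)

```text
t: 76.68
position: [551.0, 129.9, 118.0]
eef_rot: [-179.6, 0.1, -94.5]
ft_force: [0.1, 0.5, -1.0]
grip_width: 57.6
```

```bash
python3 -c "
from h import *
plan(435.3,-361.8,119,-94.5)
im=env.snapshot('side');im=np.clip((im.astype(float)/255)**.6*255,0,255).astype(np.uint8);crop(im,180,135,280,235,'s58.png',6)
"
```

```text
pos [551.  129.9 118. ] yaw -94.51 units tx,ty,tz [ 8.321  1.278 -0.017] spin -0.001 F [ 0.1  0.5 -1. ] w 57.6 t 76.67
s58.png scale 6
```

View pics/s58.png

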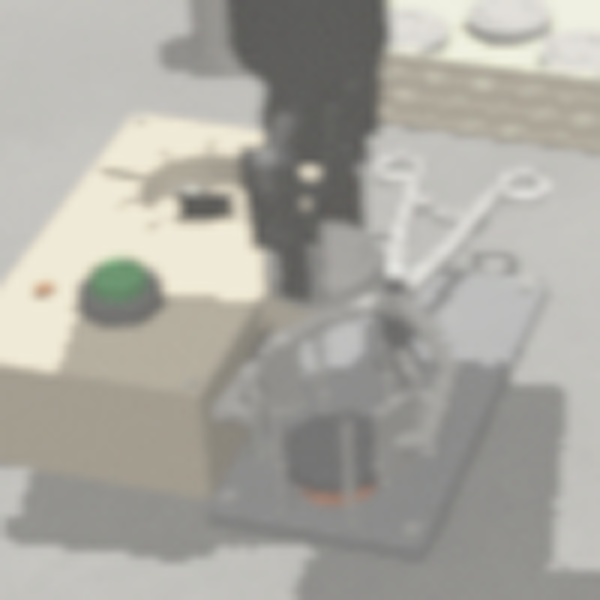

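Request:
servo_tool(
  increments=[
    {"spin": 0,"grip": 0,"tx": 0.925,"ty": 0.135,"tz": 0},
    {"spin": 0,"grip": 0,"tx": 0.925,"ty": 0.135,"tz": 0},
    {"spin": 0,"grip": 0,"tx": 0.925,"ty": 0.135,"tz": 0},
    {"spin": 0,"grip": 0,"tx": 0.925,"ty": 0.135,"tz": 0},
    {"spin": 0,"grip": 0,"tx": 0.925,"ty": 0.135,"tz": 0},
    {"spin": 0,"grip": 0,"tx": 0.925,"ty": 0.135,"tz": 0},
    {"spin": 0,"grip": 0,"tx": 0.925,"ty": 0.135,"tz": 0},
    {"spin": 0,"grip": 0,"tx": 0.925,"ty": 0.135,"tz": 0},
    {"spin": 0,"grip": 0,"tx": 0.92,"ty": 0.135,"tz": 0},
    {"spin": 0,"grip": 0,"tx": 0,"ty": 0,"tz": 0},
  ],
)

```text
t: 77.97
position: [435.8, -365.1, 112.2]
eef_rot: [179.9, 0.0, -94.7]
ft_force: [-0.4, 1.0, -1.2]
grip_width: 57.5
```

Request:
servo_tool(
  increments=[
    {"spin": 0,"grip": 0,"tx": 0,"ty": 0,"tz": 0.7},
    {"spin": 0,"grip": 0,"tx": 0,"ty": 0,"tz": 0.7},
    {"spin": 0,"grip": 0,"tx": 0,"ty": 0,"tz": 0.5},
    {"spin": 0,"grip": 0,"tx": 0,"ty": 0,"tz": 0.2},
    {"spin": 0,"grip": 0,"tx": 0,"ty": 0,"tz": 0},
    {"spin": 0,"grip": 0,"tx": 0,"ty": 0,"tz": 0},
  ],
)

```text
t: 78.72
position: [437.6, -362.4, -11.5]
eef_rot: [-179.9, -0.1, -94.5]
ft_force: [0.3, -0.9, -0.8]
grip_width: 57.7
```

```bash
python3 -c "
from h import *
plan(438,-361.8,-17.5,-94.5)
im=env.snapshot('side');im=np.clip((im.astype(float)/255)**.6*255,0,255).astype(np.uint8);crop(im,200,80,340,180,'s59.png',5)
"
```

```text
pos [ 437.6 -362.4  -11.5] yaw -94.5 units tx,ty,tz [-0.011 -0.006  0.1  ] spin 0.0 F [ 0.3 -0.9 -0.8] w 57.7 t 78.72
s59.png scale 5
```

View pics/s59.png

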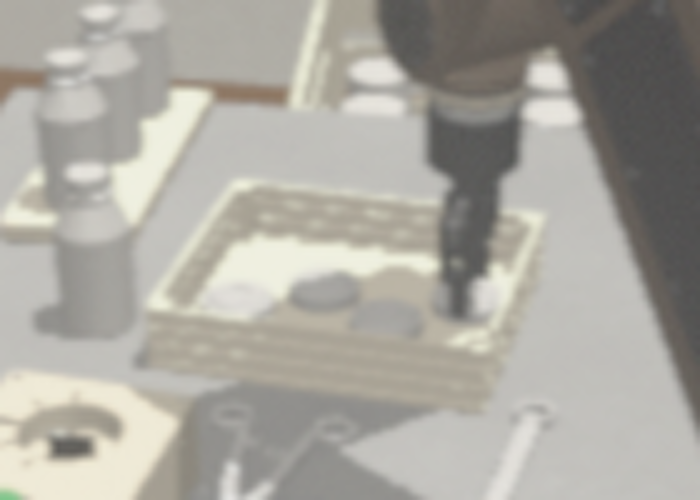

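Request:
servo_tool(
  increments=[
    {"spin": 0,"grip": 0,"tx": 0,"ty": 0,"tz": 0.07},
    {"spin": 0,"grip": 0,"tx": 0,"ty": 0,"tz": 0.02},
    {"spin": 0,"grip": 0,"tx": 0,"ty": 0,"tz": 0},
  ],
)

```text
t: 79.15
position: [437.2, -362.4, -17.8]
eef_rot: [-180.0, -0.0, -94.5]
ft_force: [0.4, -1.0, 0.4]
grip_width: 58.0
```

Request:
servo_tool(
  increments=[
    {"spin": 0,"grip": 0.7,"tx": 0,"ty": 0,"tz": 0},
    {"spin": 0,"grip": 0.7,"tx": 0,"ty": 0,"tz": 0},
    {"spin": 0,"grip": 0.7,"tx": 0,"ty": 0,"tz": -0.1},
    {"spin": 0,"grip": 0.7,"tx": 0,"ty": 0,"tz": -0.5},
    {"spin": 0,"grip": 0.7,"tx": 0,"ty": 0,"tz": -0.9},
    {"spin": 0,"grip": 0.7,"tx": 0,"ty": 0,"tz": -0.9},
    {"spin": 0,"grip": 0.7,"tx": 0,"ty": 0,"tz": -0.9},
    {"spin": 0,"grip": 0.7,"tx": 0.6,"ty": 0,"tz": 0},
    {"spin": 0,"grip": 0.7,"tx": 0.9,"ty": 0,"tz": 0},
    {"spin": 0,"grip": 0.7,"tx": 0.9,"ty": 0,"tz": 0},
  ],
)

```text
t: 80.4
position: [425.7, -507.2, 181.1]
eef_rot: [-180.0, -0.0, -94.5]
ft_force: [1.0, 0.7, 0.5]
grip_width: 72.5
```

Request:
servo_tool(
  increments=[
    {"spin": 0,"grip": 0.7,"tx": 0.9,"ty": 0,"tz": 0},
    {"spin": 0,"grip": 0.7,"tx": 0.5,"ty": 0,"tz": 0},
    {"spin": 0,"grip": 0.7,"tx": 0,"ty": 0,"tz": 0},
    {"spin": 0,"grip": 0.7,"tx": 0,"ty": 0,"tz": 0},
  ],
)

```text
t: 80.9
position: [419.2, -588.7, 180.2]
eef_rot: [180.0, 0.0, -94.5]
ft_force: [0.6, -0.8, 0.3]
grip_width: 72.7
```

```bash
python3 -c "
from h import *
st()
im=env.snapshot('side');cv2.imwrite('pics/sE.png',cv2.resize(im[:,:,::-1],(800,600)))
crop(np.clip((im.astype(float)/255)**.6*255,0,255).astype(np.uint8),200,80,340,180,'sEc.png',5)
im=env.snapshot('top');cv2.imwrite('pics/tE.png',cv2.resize(im[:,:,::-1],(800,600)))
"
```

```text
{'t': np.float64(80.9), 'position': array([ 419.23, -588.71,  180.19]), 'eef_rot': array([ 1.7999e+02,  3.0000e-02, -9.4500e+01]), 'ft_force': array([ 0.56, -0.76,  0.28]), 'grip_width': np.float64(72.66), 'joint_positions': array([-5.978e+01,  3.769e+01,  7.541e+01,  1.000e-02,  6.693e+01,
        3.472e+01])}
sEc.png scale 5
```

View pics/sEc.png

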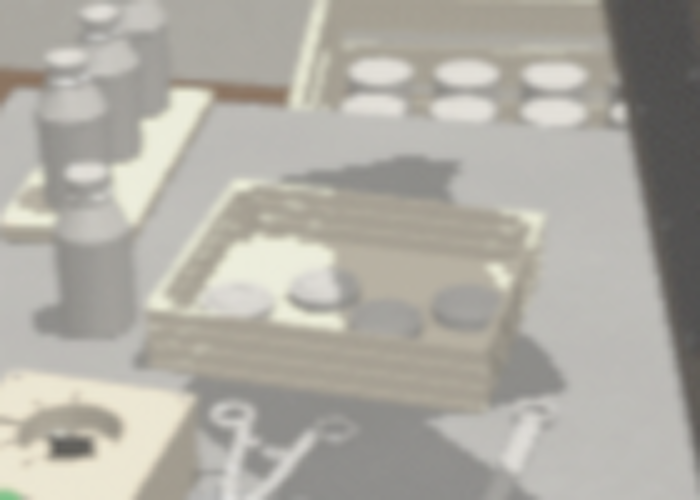

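View pics/tE.png

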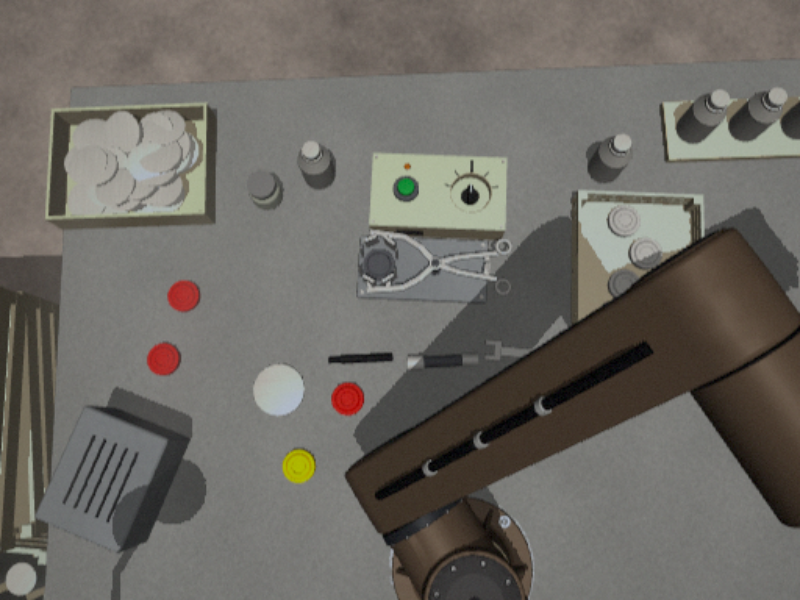

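```bash
python3 -c "
from station import env
print(env.hand_in())"
```

```text
the job is handed in; nothing more can be done
None
```

I carried out the whole job, and it was handed in at about 81 s of the 210 s allowed. `hand_in` reported no verdict.

**What I did**
- I stacked all four grey bottoms rim down on the pole.
- I squeezed the shanks until the ratchet locked; in the side view the rings scaled to about 43 mm apart, which is the second catch.
- I turned the knob about 49° clockwise to the long mark.
- I pressed the green button to its stop, with the stack still locked.
- I pressed ring a down until the clamp sprang open, then set the bottoms one by one in the crate.

**Last checks in the pictures**
- **Bottoms:** the side view shows all four lying flat in the crate. In the top view the arm hid the fourth, so that one was checked from the side only.
- **Clamp:** the rings are as far apart in the last top view as at the start, where I measured 74 mm.
- **Knob:** the pointer is on the mark to within a few degrees.
- **Everything else:** the red and yellow look-alikes, cover, marker, gauge, flasks and jar look unmoved. The wrench was half hidden by the arm in the last top view.

**What disagreed or went wrong**
- **Height reading:** the fingertips stood about 30 mm higher than the reported tool height implies. I set heights by contact force and pictures instead.
- **Failed grasp:** the first grasp of the third bottom was too high and the fingers closed on its boss with about 30 N. The dish stayed in place and I picked it up again lower.
- **Side camera:** it read about 4 mm off the top camera along y, so I worked mainly from the top camera.

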